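# Turn the drained beaker over and load the cased specimens for cleaning

## Task

Get the resin-mounted specimens ready for the cleaning bath. Lever the wooden case's close-fitting lid open with the screwdriver's blade under the brass tongue, not with the fingers, and lay the screwdriver back down flat on the bench clear of the case and tray; turn the white beaker that drains upside down on the blue mat over and stand it mouth up, flat in either compartment of the metal tray. Put every specimen from the case into the beaker, close the case's lid again, and do not knock over the bottles.

Things in the scene. Friction and masses are not known exactly. Their poses are not given: they have to be found in the camera images.
- specimen_case: Brown wooden case 135 x 210 mm, fixed to the bench. Origin: centre of its underside on the bench; +z up, -x is the front (clasp and brass tongue side, toward the robot), y runs along the 210 mm side. The lower part is 36 mm high with 7 mm walls: inside it runs from x -62 to +59 and y -98 to +98 mm, floor at z = 16 mm. The shut lid covers it from z = 37 to 60 mm; the lid is a 6 mm panel with 7 mm wide, 17 mm deep side walls (hollow underneath). The case is firmly fixed.
- specimen_case_lid (a joint): Angle of the case's lid: 0 shut, grows as it opens, stop at 1.83 rad (leaning back 15 degrees past upright). The lid weighs 0.21 kg, falls shut (damped) below about 1.5 rad and stays open leaning on its stop beyond that. About 1.1 N upward at the tongue lifts it; pushed forward from behind past upright it comes down shut by itself.
- lid_hinge (a point): The middle of the lid's hinge line, at the case's back edge, 36 mm above the bench, 69 mm behind the case's origin. The hinge line runs along the case's y; the lid's front edge is 138 mm from it and the tongue's free edge 157 mm.
- tongue_tip (a point): Middle of the free front edge, underside, of the brass tongue on the lid's front: a flat lip 28 mm wide (along case y), 3 mm thick, sticking 16 mm out in front of the case. With the lid shut its underside is 40 mm above the bench, with free space below. Moves with the lid; axes as the case's when shut.
- screwdriver: Red-handled screwdriver 134 mm long, 60 g, lying on the bench. Origin: on the bench under the middle of its length; +y points along the blade. Handle 23 mm wide and 21 mm high from y = -67 to +24 mm; thin round steel blade, 5 mm across, on to y = +67 mm, its axis 11 mm above the underside. Starts with its blade pointing roughly away from the robot.
- beaker: White square plastic beaker with flat sides, 62 x 62 mm outside and 78 mm tall, 3 mm walls and floor (mouth 56 x 56 mm), 90 g, open at one end. Origin: centre of the outside of its closed bottom; +z points from the bottom to the mouth. Starts upside down (+z down) on the mat. It lies steadily on any flat side.
- beaker_mouth (a point): Centre of the beaker's mouth, in the plane of the rim, 78 mm from its bottom.
- drain_mat: Blue ribbed draining mat 110 x 110 mm, 8 mm thick to the top of its ribs (flat to stand on), fixed to the bench. Origin: centre of its underside.
- tray: Shallow grey metal tray 100 (x) x 150 (y) mm, fixed to the bench. Origin: centre of its underside. 2 mm floor, 2 mm rim 18 mm high all round; a 2 mm wide divider, 14 mm high, at y = 0 along x splits it in two compartments, each 96 x 72 mm inside, centred at y = -37 and +37 mm.
- specimen_0: Resin-mounted metal specimen: black upright cylinder 31 mm in diameter and 18 mm tall, 30 g, standing in the case at the start (may be absent). Origin: centre of its underside; +z up.
- specimen_1: Resin-mounted metal specimen: green upright cylinder 31 mm in diameter and 24 mm tall, 30 g, standing in the case at the start (may be absent). Origin: centre of its underside; +z up.
- specimen_2: Resin-mounted metal specimen: black upright cylinder 31 mm in diameter and 21 mm tall, 30 g, standing in the case at the start (may be absent). Origin: centre of its underside; +z up.
- power_strip: White mains strip 269 mm long fixed on the bench just right of the case, running away from the robot. Origin: its middle, on the bench. 47 mm high; its black plugs and their cords, which lead away to the back, rise to about 120 mm: keep hand and load above or clear of them. Behind all this, from about 0.27 m beyond its middle, stands a large instrument housing as tall as the arm, and a tester column stands to the right of the robot's base.
- propanol: Amber bottle with black cap, 54 mm across and 132 mm tall, a bystander at the back. Origin: centre of its underside.
- etchant_bottle: White bottle with red cap, 48 mm across and 115 mm tall, a bystander at the back. Origin: centre of its underside.
Not all that is in view belongs to the job. Leave any pink or purple look-alike of the beaker alone.

How it is judged (in metres and radians):
On the way:
1. the lid is raised well open by the screwdriver, fingers off the case (value of joint specimen_case_lid above 0.3 rad and contact force between screwdriver and specimen_case above 0.1 N and contact force between the fingers and specimen_case below 0.1 N), for 0.1 s.
At the end, for the whole second after the job is handed in: Beaker mouth up within 0.08 rad, standing on the tray's floor (within 5 mm); every specimen present inside it; lid shut within 0.06 rad; screwdriver lying on the bench clear of case and tray; all at rest (angle between beaker's own z axis and vertical below 0.08 rad and x of beaker in the frame of tray between -0.03 and 0.03 m and y of beaker in the frame of tray between -0.06 and 0.06 m and z of beaker in the frame of tray between -0.002 and 0.007 m and x of specimen_0 in the frame of beaker between -0.03 and 0.03 m and y of specimen_0 in the frame of beaker between -0.03 and 0.03 m and z of specimen_0 in the frame of beaker between -0.002 and 0.075 m and x of specimen_1 in the frame of beaker between -0.03 and 0.03 m and y of specimen_1 in the frame of beaker between -0.03 and 0.03 m and z of specimen_1 in the frame of beaker between -0.002 and 0.075 m and x of specimen_2 in the frame of beaker between -0.03 and 0.03 m and y of specimen_2 in the frame of beaker between -0.03 and 0.03 m and z of specimen_2 in the frame of beaker between -0.002 and 0.075 m and linear speed of each of beaker, screwdriver, specimen_0, specimen_1, specimen_2 below 0.02 m/s and value of joint specimen_case_lid below 0.06 rad and height (world z) of screwdriver below 0.03 m and angle between screwdriver's own y axis and vertical between 1.4 and 1.75 rad and horizontal distance between screwdriver and specimen_case above 0.08 m and horizontal distance between screwdriver and tray above 0.055 m); the robot touches nothing.
It fails at once if a bottle is knocked over (angle between any of propanol, etchant_bottle's own z axis and vertical above 0.6 rad).
Of specimen_0, specimen_1, specimen_2 only 1 to 3 are there at a start; the rules pass over those that are not, and their reading is None.
At some moment in a run one of beaker may be knocked a few centimetres aside while the robot is not near it.
Once in a run the grip may slacken for a moment while it holds something.
It also fails if it takes over 210 s, if anything falls off the work surface, if the arm or the gripper's body presses on something with over 40 N, if the wrist force passes 120 N, or if a joint passes its speed limit or range.

## Robot

A 6-joint arm with a two-finger parallel gripper is mounted at the origin on the work surface; the furniture and walls round the work are solid. World frame = base frame: x ahead of the robot, y to its left, z up, the work surface at z = 0. Lengths are in m, angles in degrees, forces in N, time in s.
With the tool pointing down it reaches from about 0.35 to 0.875 m from the base axis. Payload 4.2 kg.
Tool frame: the origin (TCP) lies on the centre line of the jaws, within the pads' length; the fingertips stand 8 mm ahead of it and the grasp point (between the pads) lies 11 mm behind it; z points along the fingers, y is the direction in which the jaws open and shut (so a half turn about z gives the same grasp; the last joint's range is limited). The gripper opens to 87 mm and grips with 3 to 60 N. Pads are 19 mm wide; open, the fingers measure 117 mm over their backs; the gripper's body (75 mm by 190 mm) begins 51 mm behind the grasp point.
Start: joints at [-53.652, 22.042, 0.453, 0, -68.411, -14.817], TCP at [0.229, -0.581, 0.231] pointing down, gripper open.
Joint ranges: [-179.83, 179.83], [-69.29, 118.12], [-61.27, 80.66], [-181.25, 117.63], [-171.15, -9.14], [-177.46, 177.46]. Speed limits (degrees/s): [159.86, 159.86, 180, 180, 180, 180].

## Interface

Orientations are given as a 3x3 rotation matrix whose columns are the frame's x, y, z axes.
In Python, from station import sense, capture, finish_job, recognise gives the robot as it stands.
- The arm moves only by the tool apply_moves, never from a script. Its argument "plan" is a list that holds one entry, the list of rows, each a list of 7 numbers: the opening in per cent of the stroke, from 0 (shut) to 100 (fully open), then the shift along the world's x, y, z in units of 25 mm (1.0 is 25 mm), then the turn, a rotation vector about the world's x, y, z in rad. A call has 1 to 12 rows; each row shifts and turns the pose as measured when the row begins; what a row does not reach is not made up. A row lasts 1/12 s, in which the tool goes at most 41.7 mm and 7.16 degrees, less where a joint would pass 70% of its speed; a pose out of reach is approached as far as the arm can. A call is refused whole if a number of a shift passes 1 or a number of a turn 0.125, either way. A call with a gripper value outside its range is refused whole. The fingers move at their own pace and stop on an object; the grip force is fixed at half the most. Time passes only in rows, so rows that do not move let the fingers close. It gives the time, the measured TCP pose, the force and the opening at its end, in the units of the state.
- sense(): the state, without advancing time (a new reading comes with each control period).
- capture(name): name is "scene" or "top"; returns a dict with "pixels" (400x640x3 uint8, red, green, blue), "depth" (400x640 float32, m along the optical axis (not along the pixel's ray), 0 where there is no reading), "mtx" (3x3 intrinsics, pixels), "R" (3x3) and "t" (3): a world point X has camera coordinates R X + t. Camera axes: x right, y down, z forward; pixel columns grow to the right and rows downward; lengths in m; the calibration is good to about 2 mm. A picture is of the moment at which its call begins.
- finish_job(): hands the job in, once; it reports no verdict.
Trained networks look in a picture, given as the dict that the camera call returned (one of the last four; its "shot" number tells which), for a name from the list of things; names that differ only in an ending like _2 or _b are one class to them, and where a whole thing is asked for, a point or a joint stands for the part that bears it (a point fixed in the world has none). Each returns a list of dicts, best first, with "score" (0 to 1); they miss things now and then, are a little off and sometimes report something else, mostly with a low value. They report only what shows in the picture. A call takes as long as a camera call. They do not tell look-alikes from the thing itself.
- recognise(label, picture): "at" ([x, y, z] in m, in the coordinates of the camera as it stood for that picture, good to about 4 mm: the middle of the surface that is visible of it).
The state is a dict: "time_s": time; "joints": joint angles; "joint_velocities": joint speeds; "effort": joint torques, N m; "tcp_pos": TCP position; "ee_rot": TCP orientation; "wrist_force": force on the tool from outside, world axes, zero at the start; "moment": the same for the moment, N m; "gripper_width": opening from 0.0 (shut) to 1.0 (fully open).
Only numpy, scipy, OpenCV 4.12 (cv2) and the standard library are available. Lean on these libraries where they do the work, as an engineer would, in place of code of your own. Each camera call takes 0.05 s, during which the arm holds its last target.

## Working session

There is one attempt and no reset: what is moved stays moved. The work goes in short steps, Python scripts to look and compute and a tool call to move; the robot and the scene stay as the last step left them, time stands still between calls to the robot, and variables do not carry over. Pictures are saved under pics/ and viewed, and the job is handed in when it is done.

Besides the shell and the picture viewer there is one more tool, called after "Emit:" as name(argument=value, ...) on one line, values as JSON. apply_moves: Moves the arm, as the interface text tells. Its arguments: {"type":"object","properties":{"plan":{"type":"array","items":{"type":"array","items":{"type":"array","items":{"type":"number"}}}}},"required":["plan"]}

```bash
mkdir -p pics; ls; cat > h.py <<'E'
import numpy as np, cv2
from station import sense, capture, finish_job, recognise
def save(c,n,crop=None,sc=1):
    im=c["pixels"][:,:,::-1]
    if crop: im=im[crop[1]:crop[3],crop[0]:crop[2]]
    if sc!=1: im=cv2.resize(im,None,fx=sc,fy=sc,interpolation=cv2.INTER_CUBIC)
    cv2.imwrite("pics/"+n+".png",im)
def cloud(c):
    d=c["depth"].astype(float);K=np.array(c["mtx"]);v,u=np.mgrid[0:d.shape[0],0:d.shape[1]]
    P=np.stack([(u-K[0,2])*d/K[0,0],(v-K[1,2])*d/K[1,1],d],-1)
    W=(P-np.array(c["t"]))@np.array(c["R"]); W[d==0]=np.nan
    return W
def toW(c,p): return (np.array(p)-np.array(c["t"]))@np.array(c["R"])
def proj(c,X):
    p=np.array(c["R"])@np.array(X)+np.array(c["t"]); q=np.array(c["mtx"])@p; return q[:2]/q[2]
E
python3 - <<'E'
from h import *
s=sense();print(s["time_s"],s["tcp_pos"],np.round(s["ee_rot"],3).tolist(),s["gripper_width"])
for n in("scene","top"):
    c=capture(n);save(c,n+"0");print(n,c["shot"],np.round(-np.array(c["R"]).T@c["t"],3),np.round(np.array(c["R"]).tolist(),2).tolist())
    for l in["specimen_case","screwdriver","beaker","drain_mat","tray","power_strip","propanol","etchant_bottle","tongue_tip"]:
        for r in recognise(l,c)[:3]: print(l,round(r["score"],2),np.round(toW(c,r["at"]),3),[k for k in r])
E
```

```text
pics
0.0 [ 0.22919844 -0.58082937  0.22944392] [[-0.93, -0.367, -0.001], [-0.367, 0.93, 0.002], [0.0, 0.002, -1.0]] 0.9982206020455728
scene 1 [0.128 1.324 0.807] [[-0.97, -0.25, 0.0], [-0.12, 0.46, -0.88], [0.22, -0.85, -0.47]]
specimen_case 0.85 [0.543 0.091 0.056] ['at', 'score']
screwdriver 0.51 [0.55  0.269 0.009] ['at', 'score']
beaker 0.87 [0.249 0.252 0.061] ['at', 'score']
beaker 0.76 [0.436 0.292 0.063] ['at', 'score']
beaker 0.76 [0.225 0.386 0.055] ['at', 'score']
drain_mat 0.91 [0.398 0.289 0.003] ['at', 'score']
tray 0.75 [ 0.5   -0.343  0.005] ['at', 'score']
propanol 0.79 [ 0.633 -0.398  0.062] ['at', 'score']
etchant_bottle 0.8 [ 0.665 -0.326  0.057] ['at', 'score']
tongue_tip 0.74 [0.541 0.068 0.056] ['at', 'score']
top 2 [ 0.116 -0.039  1.629] [[0.03, -1.0, 0.0], [-0.98, -0.03, -0.21], [0.21, 0.0, -0.98]]
specimen_case 0.62 [0.545 0.033 0.061] ['at', 'score']
screwdriver 0.5 [0.555 0.251 0.019] ['at', 'score']
beaker 0.83 [0.221 0.351 0.079] ['at', 'score']
beaker 0.81 [0.433 0.25  0.088] ['at', 'score']
drain_mat 0.58 [0.409 0.22  0.008] ['at', 'score']
tray 0.68 [ 0.505 -0.31   0.005] ['at', 'score']
propanol 0.77 [ 0.63  -0.418  0.09 ] ['at', 'score']
etchant_bottle 0.54 [ 0.66  -0.338  0.079] ['at', 'score']
tongue_tip 0.57 [0.544 0.036 0.056] ['at', 'score']
```

View pics/scene0.png

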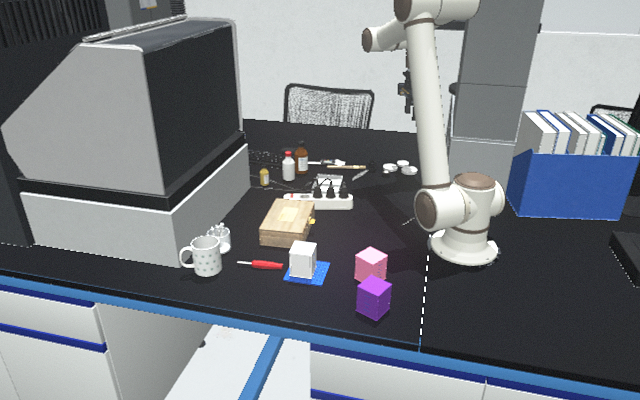

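View pics/top0.png

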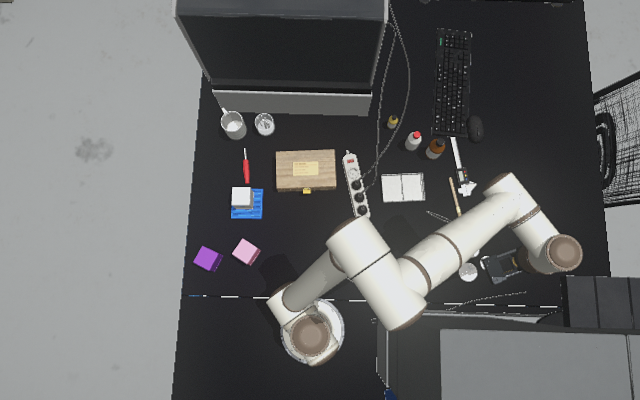

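```bash
python3 - <<'E'
from h import *
c=capture("top");np.save("/tmp/top0.npy",c,allow_pickle=True)
save(c,"topz",(190,90,450,230),3)
W=cloud(c);im=c["pixels"].astype(int)
def show(n,m):
    P=W[m]; 
    if len(P)<5: print(n,"few",len(P));return
    (cx,cy),(w,h),a=cv2.minAreaRect(P[:,:2].astype(np.float32))
    print(n,len(P),"med",np.round(np.nanmedian(P,0),3),"rect",round(cx,4),round(cy,4),round(w,3),round(h,3),round(a,1),"zr",np.round(np.nanpercentile(P[:,2],[5,95]),3))
x,y,z=W[...,0],W[...,1],W[...,2]
r,g,b=im[...,0],im[...,1],im[...,2]
def box(x0,x1,y0,y1): return (x>x0)&(x<x1)&(y>y0)&(y<y1)
B=box(.44,.66,-.1,.16)
show("lid",B&(z>.05)&(z<.07))
show("tongue",B&(z>.03)&(z<.05)&(x<.49)&(r>120))
show("white beaker",box(.36,.52,.15,.3)&(z>.075)&(z<.1))
show("mat",box(.3,.52,.1,.35)&(b>120)&(r<80)&(z<.02))
S=box(.4,.7,.17,.35)&(r>100)&(g<80); show("red",S)
show("tray",box(.38,.6,-.45,-.2)&(z>.010)&(z<.025))
show("strip",box(.4,.8,-.3,-.08)&(z>.02))
print(c["mtx"])
E
```

```text
lid 2211 med [0.549 0.038 0.061] rect 0.5458 0.0375 0.151 0.209 3.8 zr [0.054 0.066]
tongue 43 med [0.477 0.033 0.044] rect 0.4771 0.0702 0.019 0.124 0.3 zr [0.039 0.048]
white beaker 336 med [0.44  0.255 0.086] rect 0.4391 0.2554 0.063 0.064 1.3 zr [0.079 0.092]
mat 446 med [0.4   0.219 0.007] rect 0.4302 0.2457 0.112 0.112 1.0 zr [-0.001  0.013]
red 84 med [0.545 0.256 0.016] rect 0.5477 0.2565 0.091 0.021 6.5 zr [0.    0.024]
tray 246 med [ 0.5   -0.313  0.015] rect 0.4899 -0.3225 0.245 0.192 81.9 zr [0.01  0.023]
strip 4432 med [ 0.787 -0.135  0.292] rect 0.603 -0.1931 0.404 0.207 3.2 zr [0.034 0.601]
[[458.8833254    0.         324.65602054]
 [  0.         458.8833254  195.73999359]
 [  0.           0.           1.        ]]
```

View pics/topz.png

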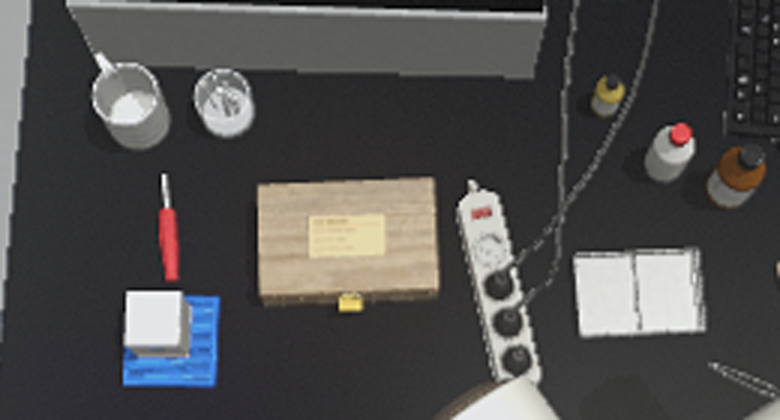

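```bash
cat >> h.py <<'E'
def ray(c,uv,z):
    uv=np.atleast_2d(uv).astype(float);K=np.array(c["mtx"]);R=np.array(c["R"]);t=np.array(c["t"])
    d=np.c_[(uv[:,0]-K[0,2])/K[0,0],(uv[:,1]-K[1,2])/K[1,1],np.ones(len(uv))]@R
    o=-R.T@t; s=(z-o[2])/d[:,2]; return o+d*s[:,None]
def maskrect(c,m,z,verbose=""):
    m=cv2.morphologyEx(m.astype(np.uint8),cv2.MORPH_OPEN,np.ones((2,2),np.uint8)) if 0 else m.astype(np.uint8)
    n,l,st,ce=cv2.connectedComponentsWithStats(m)
    if n<2: print(verbose,"none");return
    i=1+np.argmax(st[1:,4]);v,u=np.nonzero(l==i)
    P=ray(c,np.c_[u,v],z)[:,:2]
    r=cv2.minAreaRect((P*1000).astype(np.float32))
    print(verbose,st[i,4],"centroid",np.round(P.mean(0),4),"rect c",np.round(r[0],1),"size",np.round(r[1],1),"ang",round(r[2],2))
    return l==i
E
python3 - <<'E'
from h import *
c=np.load("/tmp/top0.npy",allow_pickle=True).item()
W=cloud(c);im=c["pixels"]
hsv=cv2.cvtColor(im,cv2.COLOR_RGB2HSV).astype(int);H,S,V=[hsv[...,i] for i in range(3)]
x,y,z=W[...,0],W[...,1],W[...,2]
def box(x0,x1,y0,y1): return (x>x0)&(x<x1)&(y>y0)&(y<y1)
maskrect(c,box(.47,.66,-.1,.17)&(H<30)&(V>90)&(z>.048),.06,"lid")
maskrect(c,box(.44,.5,0,.08)&(H>18)&(H<32)&(S>150),.043,"tongue")
maskrect(c,box(.36,.52,.15,.33)&(V>150)&(S<40)&(z>.07),.086,"beaker")
maskrect(c,box(.3,.55,.1,.38)&(H>95)&(H<125)&(S>150),.004,"mat")
m=maskrect(c,box(.4,.7,.17,.38)&((H<10)|(H>170))&(S>120)&(V>80),.014,"handle")
m=maskrect(c,box(.4,.72,.2,.38)&(V>60)&(x>.54)&(y<.285),.014,"driver")
maskrect(c,box(.4,.6,-.42,-.2)&(V>120)&(S<60),.01,"tray")
for uv in[(280,150),(336,150)]:pass
# print pixel rows for handles
for (x0,x1,y0,y1,n) in[(.4,.72,.2,.33,"d")]:
    v,u=np.nonzero(box(.47,.72,.225,.285)&(V>60)&(z<.05));
    for r in np.unique(v): print(r,u[v==r].min(),u[v==r].max(),np.round(ray(c,[[u[v==r].mean(),r]],.011)[0,:2],3))
save(c,"strip",(330,140,480,230),5)
E
```

```text
lid 2235 centroid [0.5491 0.038 ] rect c [548.7  37.9] size [140.4 209.5] ang 4.28
tongue none
beaker 337 centroid [0.4392 0.2545] rect c [437.9 253.7] size [63.3 63.7] ang 1.83
mat 470 centroid [0.4124 0.2323] rect c [430.1 246.8] size [110.3 111.9] ang 1.81
handle 144 centroid [0.547  0.2551] rect c [546.5 255.3] size [91.  21.8] ang 3.92
driver 122 centroid [0.5763 0.2588] rect c [586.2 258. ] size [95.8 21.9] ang 3.92
tray 1148 centroid [ 0.505  -0.3148] rect c [ 505.9 -314.8] size [104.1 151.9] ang 4.78
123 244 255 [0.733 0.255]
124 244 244 [0.728 0.275]
125 244 256 [0.725 0.253]
126 244 245 [0.72  0.273]
127 244 246 [0.716 0.271]
128 244 246 [0.712 0.271]
129 244 246 [0.708 0.27 ]
130 243 246 [0.704 0.272]
131 242 246 [0.7   0.274]
132 241 246 [0.696 0.275]
133 240 246 [0.692 0.277]
134 239 245 [0.688 0.28 ]
135 239 244 [0.685 0.282]
136 240 244 [0.681 0.28 ]
137 241 243 [0.677 0.279]
148 244 245 [0.634 0.267]
149 244 245 [0.631 0.267]
150 244 245 [0.627 0.267]
151 244 245 [0.623 0.266]
152 244 246 [0.619 0.264]
153 244 246 [0.615 0.264]
154 244 246 [0.612 0.264]
155 244 246 [0
[... 167 characters left out ...]

162 243 248 [0.581 0.26 ]
163 243 248 [0.577 0.26 ]
164 243 249 [0.574 0.258]
165 243 249 [0.57  0.257]
166 243 249 [0.566 0.257]
167 243 249 [0.562 0.257]
168 243 249 [0.558 0.257]
169 243 249 [0.555 0.256]
170 243 249 [0.551 0.256]
171 243 249 [0.547 0.256]
172 243 249 [0.543 0.256]
173 243 249 [0.54  0.255]
174 244 249 [0.536 0.253]
175 244 249 [0.532 0.253]
176 244 249 [0.528 0.253]
177 244 249 [0.525 0.253]
178 244 249 [0.521 0.252]
179 244 249 [0.517 0.252]
180 245 249 [0.513 0.25 ]
181 245 249 [0.51 0.25]
182 245 249 [0.506 0.249]
183 245 249 [0.502 0.249]
187 250 250 [0.488 0.237]
188 251 253 [0.484 0.23 ]
189 252 253 [0.481 0.228]
190 252 253 [0.477 0.228]
191 253 253 [0.473 0.226]
```

View pics/strip.png

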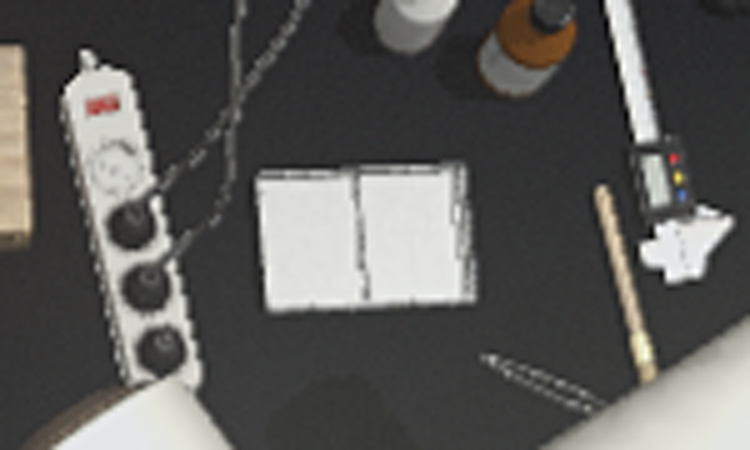

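Emit:
apply_moves(plan=[[[100,0.5,1,0,0,0,-0.02],[100,0.5,1,0,0,0,-0.02],[100,0.5,1,0,0,0,-0.02],[100,0.5,1,0,0,0,-0.02],[100,0.5,1,0,0,0,-0.02],[100,0.5,1,0,0,0,-0.02],[100,0.5,1,0,0,0,-0.02],[100,0.5,1,0,0,0,-0.02],[100,0.5,1,0,0,0,-0.02],[100,0.5,1,0,0,0,-0.02],[100,0.5,1,0,0,0,-0.02],[100,0.5,1,0,0,0,-0.02]]])

```text
time_s: 2.05
tcp_pos: [0.3815, -0.2725, 0.2303]
ee_rot: [[-0.993, -0.114, 0.002], [-0.114, 0.993, -0.002], [-0.002, -0.003, -1.0]]
wrist_force: [0.0, -0.1, 0.3]
gripper_width: 1.001
```

Emit:
apply_moves(plan=[[[100,0.3,1,0,0,0,0],[100,0.3,1,0,0,0,0],[100,0.3,1,0,0,0,0],[100,0.3,1,0,0,0,0],[100,0.3,1,0,0,0,0],[100,0.3,1,0,0,0,0],[100,0.3,1,0,0,0,0],[100,0.3,1,0,0,0,0],[100,0.3,1,0,0,0,0],[100,0.3,1,0,0,0,0],[100,0.3,1,0,0,0,0],[100,0.3,1,0,0,0,0]]])

```text
time_s: 3.05
tcp_pos: [0.4751, 0.0438, 0.2343]
ee_rot: [[-0.993, -0.116, 0.012], [-0.116, 0.993, -0.002], [-0.012, -0.003, -1.0]]
wrist_force: [0.8, 0.2, 0.4]
gripper_width: 1.001
```

Emit:
apply_moves(plan=[[[100,0.35,1,-0.2,0,0,0],[100,0.35,1,-0.2,0,0,0],[100,0.35,1,-0.2,0,0,0],[100,0.35,1,-0.2,0,0,0],[100,0.35,1,-0.2,0,0,0],[100,0.35,1,-0.2,0,0,0],[100,0.35,1,-0.2,0,0,0],[100,0.35,1,-0.2,0,0,0],[100,0.2,0.4,0,0,0,0.0],[100,0,0,0,0,0,0]]])

```text
time_s: 3.88
tcp_pos: [0.554, 0.27, 0.1938]
ee_rot: [[-0.992, -0.122, 0.018], [-0.122, 0.993, 0.0], [-0.018, -0.002, -1.0]]
wrist_force: [-0.3, -0.0, -0.6]
gripper_width: 1.002
```

```bash
python3 - <<'E'
from h import *
s=sense();print(s["tcp_pos"],np.round(s["joints"],1))
c=capture("scene");save(c,"s1",(170,120,410,300),3)
c=capture("top");save(c,"t1",(190,90,450,230),3)
E
```

```text
[0.55404221 0.26995147 0.19382021] [  41.3   22.3   -5.     0.8  -62.  -124.7]
```

View pics/s1.png

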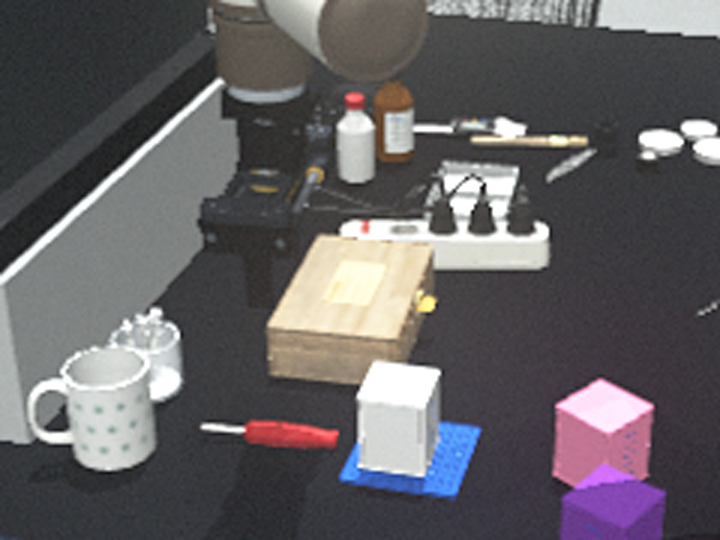

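View pics/t1.png

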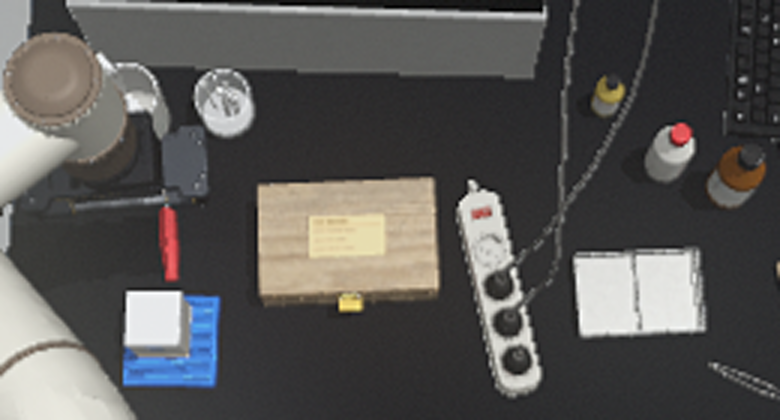

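Emit:
apply_moves(plan=[[[100,0,-0.3,-0.9,0,0.009,0],[100,0,-0.3,-0.9,0,0.009,0],[100,0,0,-0.9,0,0,0],[100,0,0,-0.9,0,0,0],[100,0,0,-0.9,0,0,0],[100,0,0,-0.9,0,0,0],[100,0,0,-0.7,0,0,0],[100,0,0,-0.4,0,0,0],[100,0,0,-0.2,0,0,0],[100,0,0,0,0,0,0]]])

```text
time_s: 4.82
tcp_pos: [0.5516, 0.2391, 0.0307]
ee_rot: [[-0.994, -0.109, 0.008], [-0.109, 0.994, 0.006], [-0.008, 0.005, -1.0]]
wrist_force: [-0.7, 0.5, -0.5]
gripper_width: 0.999
```

Emit:
apply_moves(plan=[[[100,0,0.3,-0.1,0,0,0],[100,0,0.35,-0.2,0,0,0],[100,0,0,-0.3,0,0,0],[100,0,0,-0.2,0,0,0],[100,0,0,0,0,0,0]]])

```text
time_s: 5.23
tcp_pos: [0.5542, 0.2587, 0.0139]
ee_rot: [[-0.994, -0.11, 0.015], [-0.109, 0.994, 0.012], [-0.017, 0.01, -1.0]]
wrist_force: [0.0, 0.7, -0.8]
gripper_width: 1.001
```

Emit:
apply_moves(plan=[[[100,0,-0.1,-0.08,-0.012,0.015,0],[100,0,0,0,0,0,0],[20,0,0,0,0,0,0],[0,0,0,0,0,0,0],[0,0,0,0,0,0,0],[0,0,0,0,0,0,0],[0,0,0,0,0,0,0],[0,0,0,0,0,0,0]]])

```text
time_s: 5.9
tcp_pos: [0.5546, 0.2562, 0.0122]
ee_rot: [[-0.994, -0.11, -0.0], [-0.11, 0.994, -0.001], [0.001, -0.001, -1.0]]
wrist_force: [-0.4, 0.5, 0.4]
gripper_width: 0.63
```

Emit:
apply_moves(plan=[[[0,0,0,0,0,0,0],[0,0,0,0,0,0,0],[0,0,0,0,0,0,0],[0,0,0,0,0,0,0],[0,0,0,0,0,0,0],[0,0,0,0,0,0,0]]])

```text
time_s: 6.4
tcp_pos: [0.5549, 0.2565, 0.0126]
ee_rot: [[-0.994, -0.11, 0.001], [-0.11, 0.994, -0.0], [-0.001, -0.0, -1.0]]
wrist_force: [-0.3, -0.0, -0.9]
gripper_width: 0.237
```

Emit:
apply_moves(plan=[[[0,0,0,0.5,0,0,0],[0,0,0,0.8,0,0,0],[0,0,0,0.8,0,0,0],[0,0,0,0.8,0,0,0],[0,0,-0.2,0.8,0,0,0],[0,-0.3,-0.6,0.8,0,0,0],[0,-0.6,-0.8,0.3,0,0,-0.01],[0,-0.6,-0.8,0,0,0,-0.01],[0,-0.6,-0.8,0,0,0,-0.01],[0,-0.6,-0.8,0,0,0,-0.01],[0,-0.6,-0.8,0,0,0,0],[0,-0.6,-0.7,0,0,0,0]]])

```text
time_s: 7.4
tcp_pos: [0.4527, 0.1148, 0.1346]
ee_rot: [[-0.997, -0.071, -0.003], [-0.071, 0.997, -0.003], [0.003, -0.003, -1.0]]
wrist_force: [-0.5, 0.2, -0.7]
gripper_width: 0.234
```

Emit:
apply_moves(plan=[[[0,-0.6,-0.7,0,0,0,0],[0,-0.6,-0.7,0,0,0,0],[0,-0.6,-0.6,0,0,0,0],[0,-0.6,-0.5,0,0,0,0],[0,-0.4,-0.3,0,0,0,0],[0,0,0,0,0,0,0],[0,0,0,0,0,0,0]]])

```text
time_s: 7.98
tcp_pos: [0.3729, 0.0367, 0.1339]
ee_rot: [[-0.998, -0.066, -0.007], [-0.066, 0.998, -0.004], [0.008, -0.004, -1.0]]
wrist_force: [0.3, 0.4, -0.8]
gripper_width: 0.236
```

```bash
python3 - <<'E'
from h import *
s=sense();print(s["tcp_pos"],np.round(s["joints"],1))
c=capture("scene");save(c,"s2",(230,180,370,290),5)
c=capture("top");save(c,"t2",(220,120,380,240),5)
for uv in[(306.7,190.7)]: print(ray(c,uv,.042))
hsv=cv2.cvtColor(c["pixels"],cv2.COLOR_RGB2HSV).astype(int)
print(hsv[186:196,300:314,0]);print(hsv[186:196,300:314,1])
E
```

```text
[0.372852   0.03667704 0.13394454] [  30.9    3.8  -40.    -0.   -46.7 -117. ]
[[0.47353707 0.03040484 0.042     ]]
[[15 14 14 14 16 15 14 15 15 15 14 16 14 18]
 [16 14 13 14 15 14 14 14 14 14 16 15 15 17]
 [16 16 14 14 16 15 15 14 15 15 14 16 15 18]
 [16 15 14 14 16 15 16 14 15 14 15 15 15 18]
 [15 14 14 14 15 14 14 14 15 14 14 15 16 17]
 [14 14 14 15 15 14 14 15 15 14 14 16 16 16]
 [14 16 15 14 16 15 17 15 13 15 16 15 16 18]
 [16 16 14 15 16 15 14 16 14 15 15 15 16 16]
 [16 15 14 16 15 15 15 16 15 15 14 15 14 20]
 [15 15 13 16 17 15 14 14 15 14 15 15 15 22]]
[[48 44 46 47 48 50 52 55 55 56 49 46 43 47]
 [45 44 45 47 47 48 52 55 54 53 50 47 47 54]
 [47 45 47 44 45 47 51 52 53 55 52 46 49 37]
 [45 44 45 45 44 46 52 52 52 53 56 48 48 32]
 [44 42 44 45 45 44 47 50 53 56 56 47 46 31]
 [44 45 45 44 42 44 47 53 53 51 54 46 45 32]
 [44 45 44 44 39 42 47 52 50 52 53 44 45 33]
 [45 44 45 42 39 43 49 51 51 56 53 47 46 40]
 [45 44 45 39 41 48 51 53 53 52 42 44 46 22]
 [42 42 41 40 45 49 50 50 49 52 49 44 48 20]]
```

View pics/s2.png

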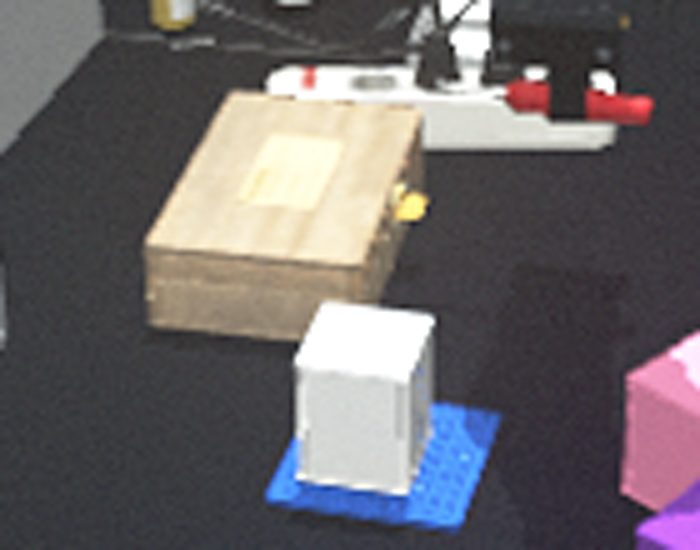

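View pics/t2.png

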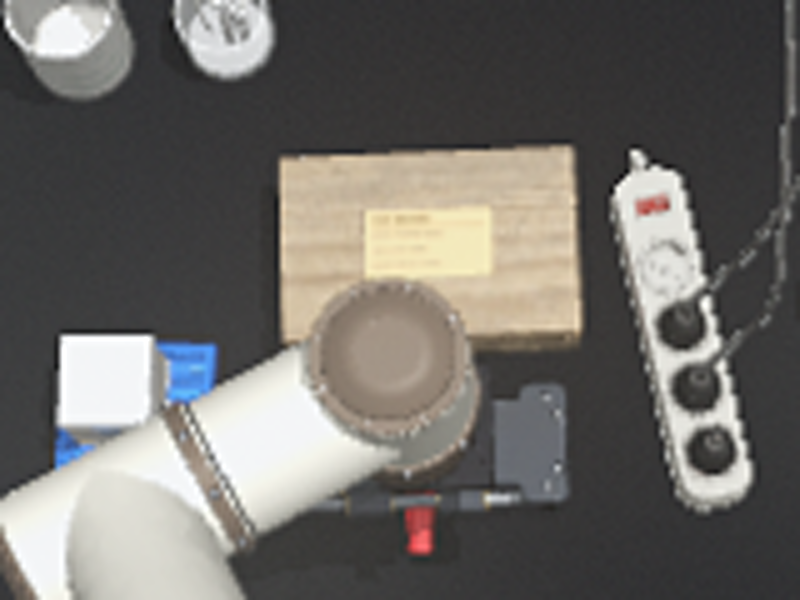

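```bash
python3 - <<'E'
from h import *
c=capture("scene");
T=np.array([.3729,.0367,.1325]);d=np.array([.998,.066,0])
for a in(-53,40,81): print(a,proj(c,T+d*a/1000))
save(c,"s3",(300,180,365,225),12)
E
```

```text
-53 [360.7894158  200.85183732]
40 [330.75231706 198.22902667]
81 [317.70602512 197.08983697]
```

View pics/s3.png

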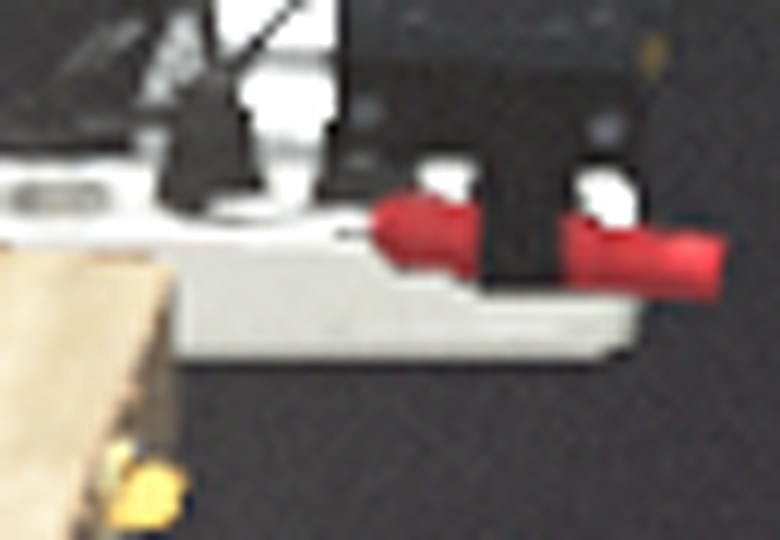

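Emit:
apply_moves(plan=[[[0,-0.3,-0.15,-0.4,0,0,0],[0,-0.2,-0.1,-0.8,0,0,0],[0,0,0,-0.8,0,0,0],[0,0,0,-0.8,0,0,0],[0,0,0,-0.6,0,0,0],[0,0,0,-0.3,0,0,0],[0,0,0,0,0,0,0],[0,0,0,0,0,0,0]]])

```text
time_s: 8.8
tcp_pos: [0.3697, 0.0371, 0.0385]
ee_rot: [[-0.997, -0.073, 0.001], [-0.073, 0.997, -0.001], [-0.001, -0.001, -1.0]]
wrist_force: [0.3, -0.1, -1.8]
gripper_width: 0.234
```

Emit:
apply_moves(plan=[[[0,-0.2,-0.3,-0.15,0,0,0],[0,-0.1,-0.2,-0.05,0,0,0],[0,0,0,0,0,0,0],[0,0,0,0,0,0,0]]])

```text
time_s: 9.13
tcp_pos: [0.3635, 0.0247, 0.0343]
ee_rot: [[-0.997, -0.074, 0.004], [-0.074, 0.997, 0.0], [-0.004, -0.0, -1.0]]
wrist_force: [0.3, -0.1, -0.8]
gripper_width: 0.238
```

```bash
python3 - <<'E'
from h import *
s=sense();print(s["tcp_pos"])
c=capture("scene");save(c,"s4",(290,190,370,240),10)
E
```

```text
[0.36354941 0.02472247 0.03433584]
```

View pics/s4.png

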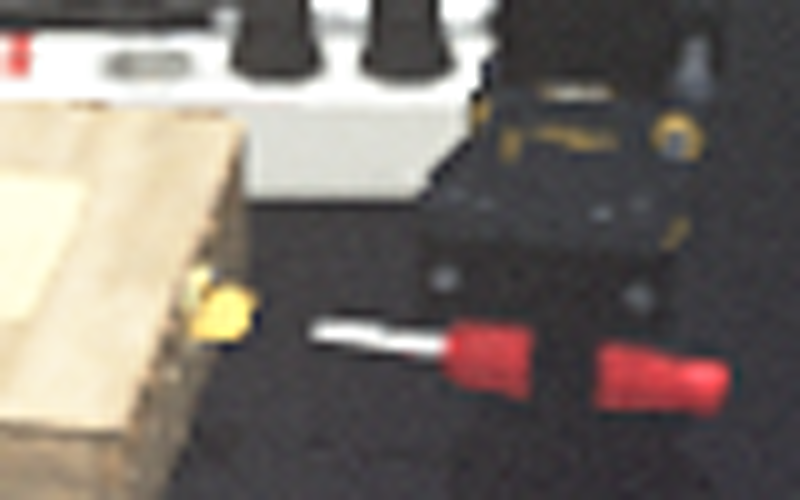

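```bash
python3 - <<'E'
from h import *
c=capture("scene");W=cloud(c)
T=np.array([.3635,.0247,.0328]);d=np.array([.997,.074,0])
for a in(-53,40,81): print(a,proj(c,T+d*a/1000))
print("tongue pred",proj(c,[.461,.032,.040]),proj(c,[.469,.0325,.043]),[proj(c,[.461+dx,.032+dy,.0415]).round(1).tolist() for dx,dy in((.001,-.014),(-.001,.014))])
hsv=cv2.cvtColor(c["pixels"],cv2.COLOR_RGB2HSV).astype(int)
m=np.zeros(hsv.shape[:2],bool);m[212:228,305:320]=1
m&=(hsv[...,1]>120)&(hsv[...,2]>150)
v,u=np.nonzero(m);print(list(zip(u,v)));print(np.median(W[m],0))
print(ray(c,[[u.mean(),v.mean()]],.042))
for u,v in((322,223),(325,223),(330,224),(334,224),(340,226),(359,228)): print(u,v,W[v-1:v+2,u].round(4).tolist())
E
```

```text
-53 [362.94324368 227.32000327]
40 [333.95033386 224.64626178]
81 [321.34301704 223.48360835]
tongue pred [316.20786359 221.08233274] [313.76226631 220.03444035] [[317.0, 218.6], [315.4, 222.8]]
[(np.int64(310), np.int64(219)), (np.int64(311), np.int64(219)), (np.int64(314), np.int64(219)), (np.int64(310), np.int64(220)), (np.int64(314), np.int64(220)), (np.int64(310), np.int64(221)), (np.int64(314), np.int64(221)), (np.int64(309), np.int64(222)), (np.int64(314), np.int64(222)), (np.int64(310), np.int64(223)), (np.int64(311), np.int64(223)), (np.int64(312), np.int64(223)), (np.int64(313), np.int64(223))]
[0.4778899  0.04383361 0.04330772]
[[0.47402654 0.03947902 0.042     ]]
322 223 [[0.4591, -0.0392, -0.0029], [0.4438, 0.0237, 0.0307], [0.4536, -0.017, 0.0026]]
325 223 [[0.4489, -0.04, -0.0018], [0.4328, 0.0282, 0.0349], [0.4313, 0.0344, 0.0349]]
330 224 [[0.4311, -0.0382, -0.0021], [0.416, 0.0292, 0.0342], [0.4276, -0.0229, -0.0008]]
334 224 [[0.418, -0.0416, -0.0021], [0.4034, 0.0268, 0.0347], [0.4025, 0.031, 0.0335]]
340 226 [[0.3827, 0.0324, 0.0372], [0.3821, 0.0351, 0.0352], [0.3816, 0.0368, 0.0325]]
359 228 [[0.3228, 0.0243, 0.0342], [0.3222, 0.027, 0.0321], [0.3211, 0.0333, 0.0322]]
```

Emit:
apply_moves(plan=[[[0,0.2,0.1,0,0,0,0],[0,0.4,0.1,0,0,0,0],[0,0.3,0,0,0,0,0],[0,0.2,0,0,0,0,0],[0,0,0,0,0,0,0]]])

```text
time_s: 9.65
tcp_pos: [0.3961, 0.0315, 0.0356]
ee_rot: [[-0.997, -0.075, 0.009], [-0.075, 0.997, 0.002], [-0.009, 0.002, -1.0]]
wrist_force: [-0.8, -0.4, -0.9]
gripper_width: 0.239
```

```bash
python3 - <<'E'
from h import *
s=sense();print(s["tcp_pos"],s["wrist_force"])
c=capture("scene");save(c,"s5",(290,190,370,240),10)
E
```

```text
[0.39606199 0.03152092 0.0356468 ] [-0.77739957 -0.40253908 -0.93586336]
```

View pics/s5.png

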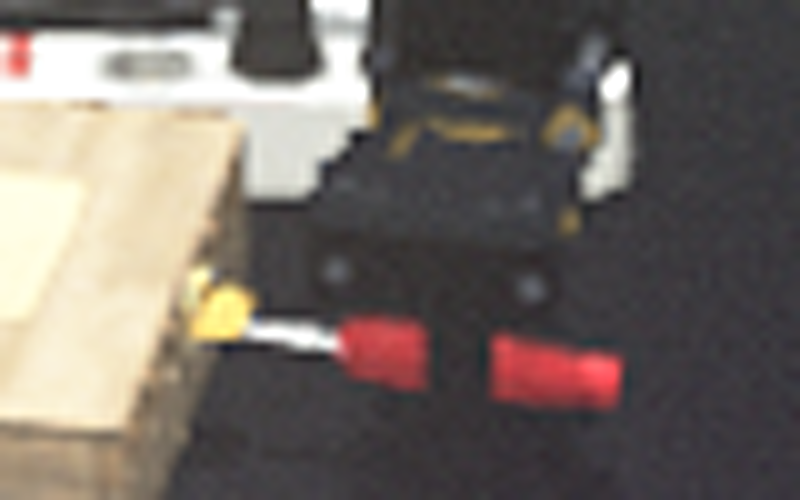

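Emit:
apply_moves(plan=[[[0,0,0,0.3,0,0,0],[0,0,0,0.4,0,0,0],[0,0.05,0,0.4,0,0,0],[0,0.1,0,0.4,0,0,0],[0,0.1,0,0.4,0,0,0],[0,0.15,0,0.4,0,0,0],[0,0.15,0,0.4,0,0,0],[0,0,0,0,0,0,0]]])

```text
time_s: 10.37
tcp_pos: [0.4046, 0.0292, 0.1064]
ee_rot: [[-0.997, -0.074, -0.001], [-0.074, 0.997, -0.001], [0.001, -0.001, -1.0]]
wrist_force: [-0.2, 0.7, -1.0]
gripper_width: 0.24
```

```bash
python3 - <<'E'
from h import *
s=sense();print(s["tcp_pos"],s["wrist_force"])
c=capture("scene");save(c,"s6",(240,170,380,260),5)
E
```

```text
[0.40463393 0.02918681 0.10640074] [-0.16777294  0.73371715 -0.98566857]
```

View pics/s6.png

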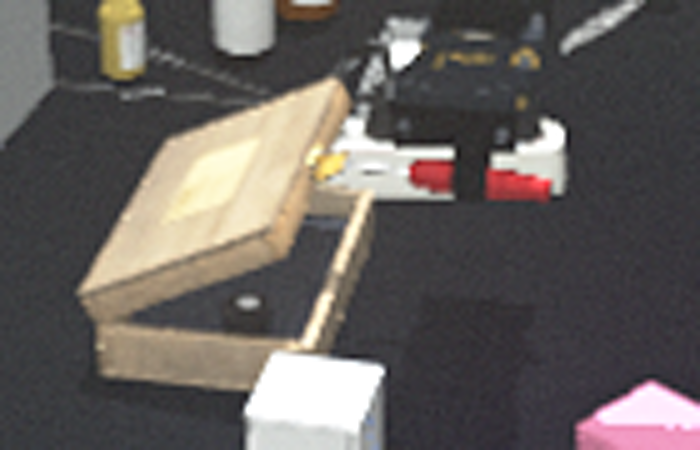

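Emit:
apply_moves(plan=[[[0,0.4,0.03,0,0,0,0],[0,0.5,0.03,0,0,0,0],[0,0.4,0.03,0.1,0,0,0],[0,0.4,0.03,0.4,0,0,0],[0,0.4,0.03,0.4,0,0,0],[0,0.4,0.03,0.3,0,0,0],[0,0.4,0.03,0.2,0,0,0],[0,0.4,0.03,0.2,0,0,0],[0,0.4,0.03,0.1,0,0,0],[0,0,0,0,0,0,0]]])

```text
time_s: 11.25
tcp_pos: [0.4999, 0.0326, 0.1451]
ee_rot: [[-0.997, -0.072, -0.022], [-0.071, 0.997, -0.01], [0.022, -0.008, -1.0]]
wrist_force: [-0.4, -0.9, 1.7]
gripper_width: 0.237
```

```bash
python3 - <<'E'
from h import *
s=sense();print(s["tcp_pos"],s["wrist_force"])
c=capture("scene");save(c,"s7",(240,150,380,260),5)
E
```

```text
[0.49991217 0.03261415 0.14508627] [-0.42508304 -0.9476235   1.69681032]
```

View pics/s7.png

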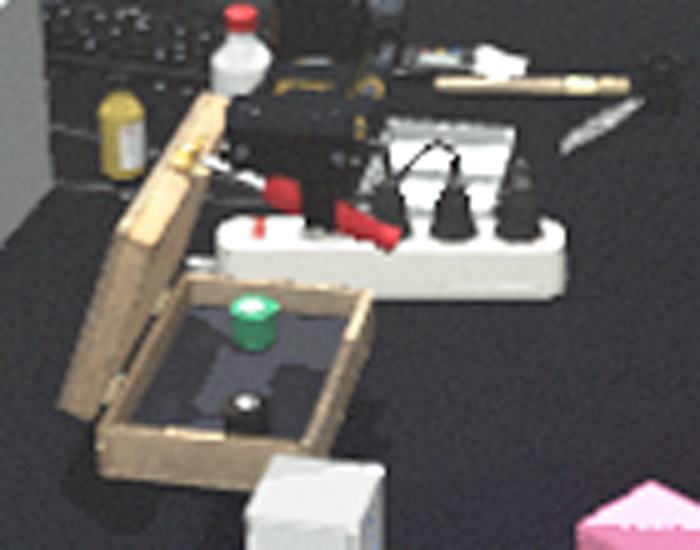

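Emit:
apply_moves(plan=[[[0,0.3,0.03,-0.2,0,0,0],[0,0.4,0.03,-0.2,0,0,0],[0,0.4,0.03,-0.2,0,0,0],[0,0.4,0.03,-0.2,0,0,0],[0,0.4,0.03,-0.2,0,0,0],[0,0.4,0.03,0,0,0,0],[0,0.3,0.03,0,0,0,0],[0,0.2,0,0,0,0,0],[0,0,0,0,0,0,0]]])

```text
time_s: 12.05
tcp_pos: [0.5762, 0.0379, 0.1122]
ee_rot: [[-0.997, -0.071, -0.027], [-0.071, 0.997, -0.011], [0.027, -0.009, -1.0]]
wrist_force: [-0.4, -1.4, -1.7]
gripper_width: 0.232
```

```bash
python3 - <<'E'
from h import *
s=sense();print(s["tcp_pos"],s["wrist_force"])
c=capture("scene");save(c,"s8",(220,150,380,270),5)
E
```

```text
[0.57618878 0.03789048 0.11219946] [-0.44817629 -1.37359535 -1.74031241]
```

View pics/s8.png

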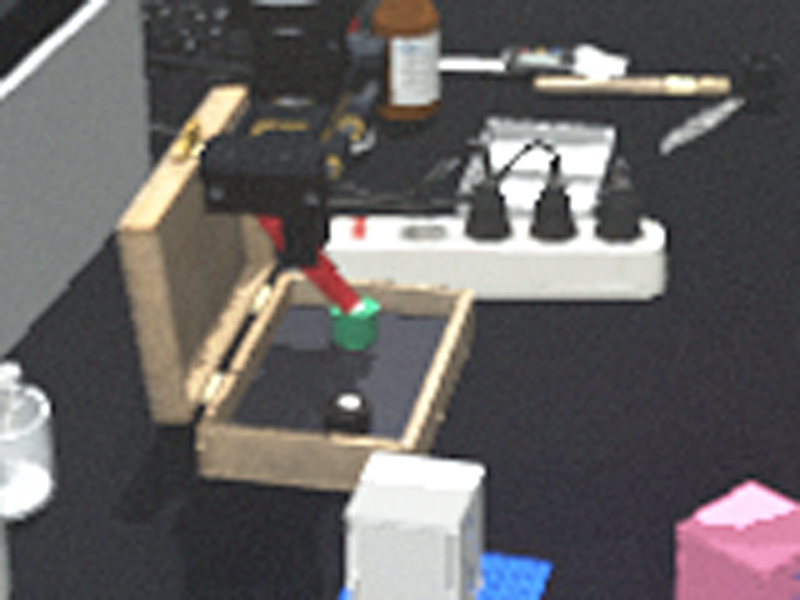

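```bash
python3 - <<'E'
from h import *
c=capture("scene");W=cloud(c);im=c["pixels"].astype(int)
# near-side end face of lid around crop px (120..200, 230..420)/5 + (220,150)
m=np.zeros(W.shape[:2],bool);m[197:233,245:252]=1
for r in range(196,234,4):
    row=[(u,W[r,u].round(3).tolist()) for u in range(244,260,2)]
    print(r,[a[1] for a in row if abs(a[1][1]-.14)<.04])
E
```

```text
196 [[0.65, 0.154, 0.166], [0.644, 0.155, 0.168], [0.64, 0.15, 0.165], [0.634, 0.148, 0.165]]
200 [[0.653, 0.15, 0.15], [0.644, 0.155, 0.154], [0.639, 0.154, 0.154], [0.634, 0.151, 0.153]]
204 [[0.65, 0.16, 0.142], [0.644, 0.158, 0.142], [0.64, 0.153, 0.14], [0.633, 0.154, 0.141], [0.647, 0.106, 0.115]]
208 [[0.647, 0.154, 0.126], [0.64, 0.155, 0.127], [0.634, 0.155, 0.128], [0.628, 0.153, 0.128]]
212 [[0.646, 0.159, 0.115], [0.641, 0.155, 0.114], [0.637, 0.151, 0.112], [0.628, 0.154, 0.115], [0.644, 0.103, 0.086]]
216 [[0.644, 0.151, 0.097], [0.635, 0.155, 0.101], [0.632, 0.148, 0.097], [0.625, 0.15, 0.099]]
220 [[0.644, 0.153, 0.085], [0.639, 0.149, 0.083], [0.631, 0.154, 0.087], [0.624, 0.154, 0.088]]
224 [[0.638, 0.154, 0.072], [0.632, 0.152, 0.072], [0.623, 0.157, 0.076], [0.618, 0.155, 0.075]]
228 [[0.639, 0.153, 0.057], [0.631, 0.158, 0.061], [0.625, 0.155, 0.06], [0.62, 0.153, 0.06], [0.624, 0.126, 0.043]]
232 [[0.633, 0.156, 0.045], [0.627, 0.153, 0.044], [0.62, 0.155, 0.047], [0.616, 0.149, 0.044]]
```

Emit:
apply_moves(plan=[[[0,-0.4,0,0,0,0,0],[0,-0.6,0,0,0,0,0],[0,-0.6,0,0.4,0,-0.01,0],[0,-0.3,0.2,0.8,0.01,-0.01,0],[0,0,0.6,0.8,0,0,0],[0,0,0.9,0.6,0,0,0],[0,0.1,1,0,0,0,0],[0,0.1,1,0,0,0,0],[0,0.2,1,0,0,0,0],[0,0.2,1,0,0,0,0],[0,0.2,1,0,0,0,0],[0,0.2,1,0,0,0,0]]])

```text
time_s: 13.15
tcp_pos: [0.5406, 0.2317, 0.1829]
ee_rot: [[-0.998, -0.063, -0.011], [-0.064, 0.998, 0.003], [0.01, 0.003, -1.0]]
wrist_force: [0.2, 0.2, -0.9]
gripper_width: 0.233
```

```bash
python3 - <<'E'
from h import *
s=sense();print(s["tcp_pos"],s["wrist_force"])
c=capture("scene");save(c,"s9",(190,130,390,290),4)
c=capture("top");save(c,"t9",(200,90,400,230),4)
E
```

```text
[0.54058716 0.23169101 0.18294656] [ 0.18772478  0.23870432 -0.92555449]
```

View pics/s9.png

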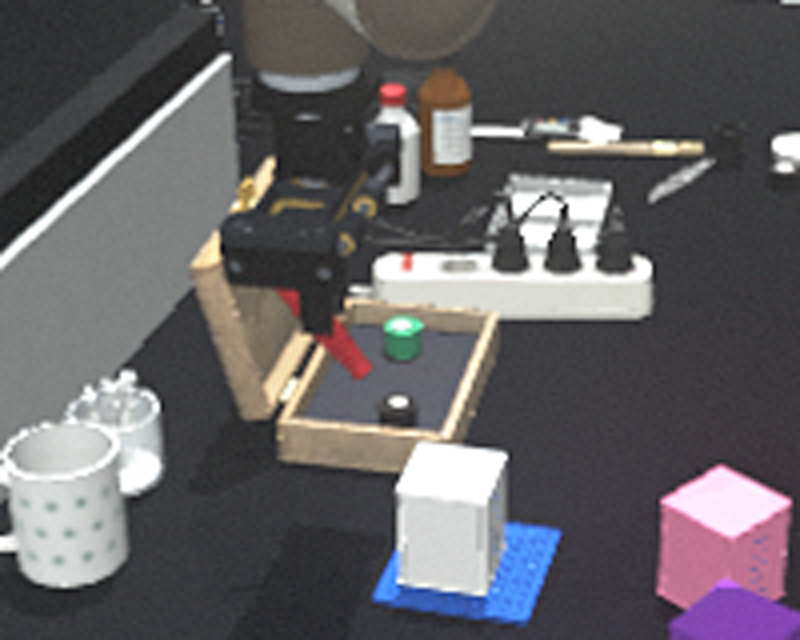

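View pics/t9.png

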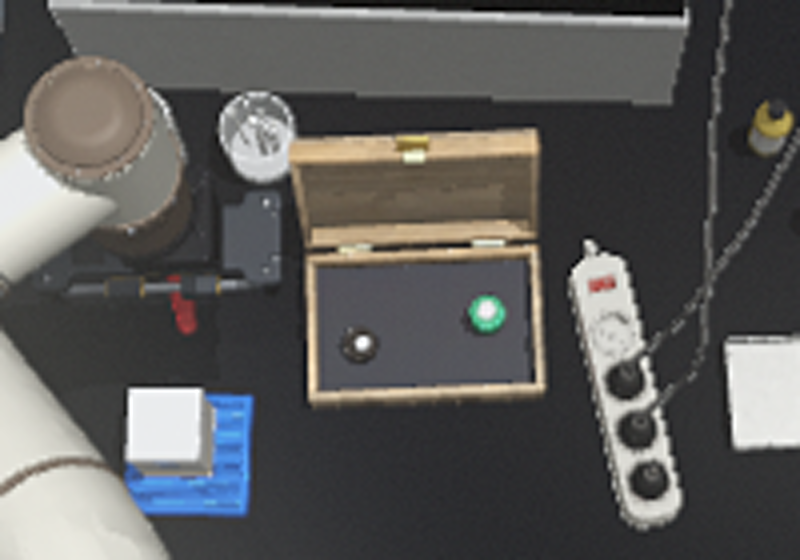

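Emit:
apply_moves(plan=[[[0,0.4,0.4,-0.6,0,-0.01,0],[0,0.4,0.4,-0.8,0,0,0],[0,0,0.1,-0.8,0,0,0],[0,0,0,-0.8,0,0,0],[0,0,0,-0.8,0,0,0],[0,0,0,-0.5,0,0,0],[0,0,0,-0.3,0,0,0],[0,0,0,-0.3,0,0,0],[0,0,0,-0.3,0,0,0]]])

```text
time_s: 14.0
tcp_pos: [0.5589, 0.2541, 0.0519]
ee_rot: [[-0.998, -0.068, 0.005], [-0.068, 0.998, 0.007], [-0.005, 0.006, -1.0]]
wrist_force: [-0.9, 0.3, 0.2]
gripper_width: 0.234
```

Emit:
apply_moves(plan=[[[0,0,0,-0.3,0,0,0],[0,0,0,-0.3,0,0,0],[0,0,0,-0.3,0,0,0],[0,0,0,-0.3,0,0,0],[0,0,0,-0.2,0,0,0],[0,0,0,-0.1,0,0,0],[0,0,0,0,0,0,0]]])

```text
time_s: 14.58
tcp_pos: [0.5762, 0.2576, 0.0292]
ee_rot: [[-0.996, -0.079, 0.043], [-0.079, 0.997, 0.02], [-0.045, 0.016, -0.999]]
wrist_force: [-1.3, -1.0, 1.0]
gripper_width: 0.229
```

```bash
python3 - <<'E'
from h import *
c=capture("scene");save(c,"s10",(220,210,330,290),7)
E
```

```text
(no output)
```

View pics/s10.png

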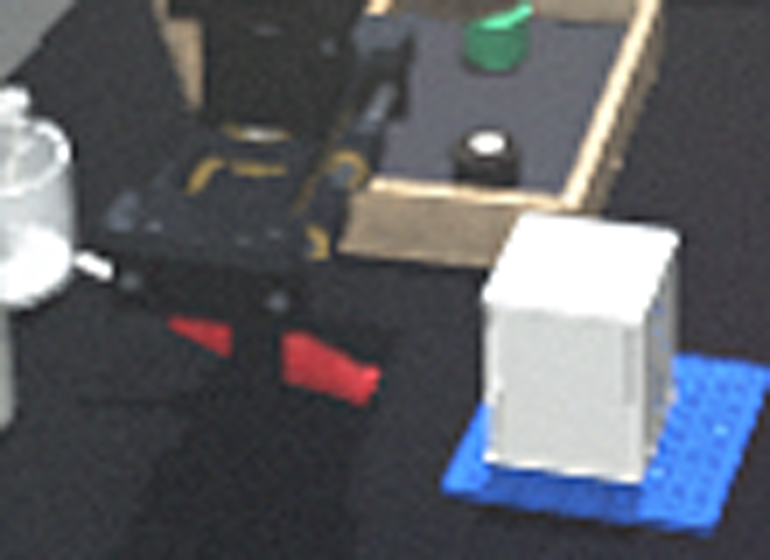

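Emit:
apply_moves(plan=[[[0,-0.2,0,-0.2,-0.008,0.02,0],[0,-0.2,0,-0.2,-0.008,0.02,0],[0,-0.2,0,-0.2,0,0,0],[0,-0.1,0,-0.2,0,0,0],[0,-0.1,0,-0.1,0,0,0],[0,0,0,0,0,0,0]]])

```text
time_s: 15.13
tcp_pos: [0.5645, 0.2627, 0.0133]
ee_rot: [[-0.996, -0.085, 0.024], [-0.084, 0.996, 0.014], [-0.025, 0.012, -1.0]]
wrist_force: [0.4, -0.3, 1.1]
gripper_width: 0.231
```

Nearly flat; release gently and back up.

Emit:
apply_moves(plan=[[[0,0,0,-0.08,0,0.01,0],[45,0,0,0,0,0,0],[45,0,0,0,0,0,0],[60,0,0,0,0,0,0],[60,0,0,0,0,0,0],[80,0,0,0.3,0,0,0],[100,0,0,0.7,0,0,0],[100,0,0,0.8,0,0,0],[100,0,0,0.8,0,0,0],[100,0,0,0.8,0,0,0],[100,0,0,0.8,0,0,0],[100,0,0,0.8,0,0,0]]])

```text
time_s: 16.13
tcp_pos: [0.5502, 0.2567, 0.1297]
ee_rot: [[-0.996, -0.082, -0.017], [-0.082, 0.997, -0.004], [0.018, -0.003, -1.0]]
wrist_force: [0.1, -0.1, -0.1]
gripper_width: 0.955
```

```bash
python3 - <<'E'
from h import *
s=sense();print(s["tcp_pos"],s["gripper_width"],np.round(s["joints"],1))
c=capture("scene");save(c,"s11",(190,130,390,290),4)
for l in ["beaker","screwdriver"]:
    for r in recognise(l,c)[:3]: print(l,round(r["score"],2),np.round(toW(c,r["at"]),3))
c=capture("top");save(c,"t11",(200,90,400,230),4);np.save("/tmp/t11.npy",c,allow_pickle=True)
E
```

```text
[0.55024061 0.2567445  0.12972087] 0.9549726707903982 [  40.    25.7   -9.    -0.5  -56.2 -125. ]
beaker 0.92 [0.227 0.386 0.056]
beaker 0.61 [0.437 0.292 0.064]
beaker 0.61 [0.25  0.252 0.063]
screwdriver 0.55 [0.564 0.272 0.009]
```

View pics/s11.png

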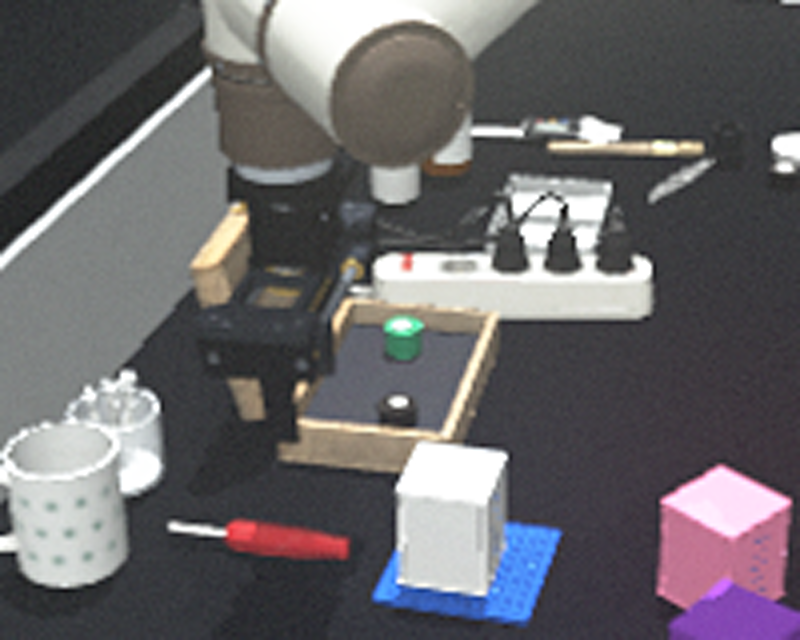

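View pics/t11.png

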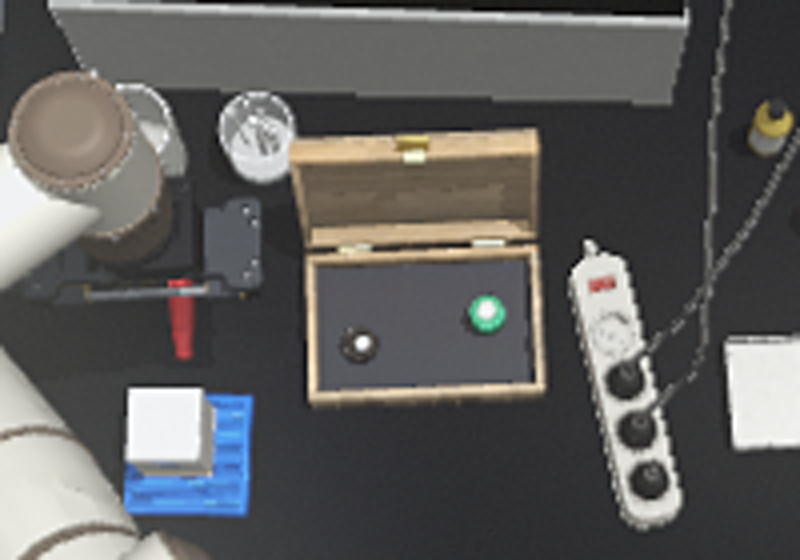

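Emit:
apply_moves(plan=[[[100,-0.2,0,0.8,0,0.01,0.11],[100,-0.4,0,0.8,0,0,0.12],[100,-0.4,0,0.8,0,0,0.12],[100,-0.4,0,0.8,0,0,0.12],[100,-0.4,0,0,0,0,0.12],[100,-0.4,0,0,0,0,0.12],[100,-0.4,0,0,0,0,0.12],[100,-0.4,0,0,0,0,0.12],[100,-0.4,0,0,0,0,0.12],[100,-0.4,0,0,0,0,0.12],[100,-0.3,0,0,0,0,0.12],[100,-0.2,0,0,0,0,0.12]]])

```text
time_s: 17.33
tcp_pos: [0.4291, 0.2499, 0.1931]
ee_rot: [[-0.003, -1.0, -0.006], [-0.998, 0.003, -0.064], [0.064, 0.005, -0.998]]
wrist_force: [0.3, 0.0, 0.3]
gripper_width: 1.0
```

Emit:
apply_moves(plan=[[[100,0,0,0,0.1,0,0],[100,0,0,0,0.11,0,0],[100,0,0,0,0.11,0,0],[100,0,0,0,0.11,0,0],[100,0,0,0,0.11,0,0],[100,0,0,0,0.11,0,0],[100,0,0,0,0.11,0,0],[100,0,0,0,0,0,0]]])

```text
time_s: 18.0
tcp_pos: [0.4206, 0.2505, 0.1833]
ee_rot: [[0.006, -1.0, -0.015], [-0.752, -0.014, 0.659], [-0.659, 0.007, -0.752]]
wrist_force: [0.8, -1.5, -1.0]
gripper_width: 1.001
```

```bash
python3 - <<'E'
from h import *
s=sense();print(np.round(s["joints"],1))
c=capture("scene")
for r in recognise("beaker",c)[:3]: print(round(r["score"],2),np.round(toW(c,r["at"]),3))
save(c,"s12",(190,90,430,310),3)
E
```

```text
[ 21.5  10.5 -18.3 -48.5 -55.8   5.6]
0.77 [0.248 0.25  0.06 ]
0.74 [0.437 0.289 0.062]
0.66 [0.226 0.387 0.057]
```

View pics/s12.png

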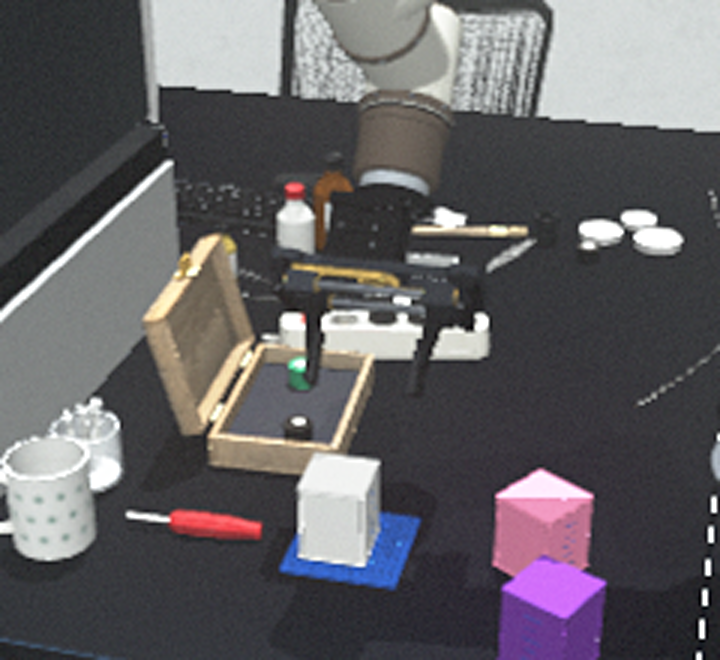

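Emit:
apply_moves(plan=[[[100,0.3,0.1,-0.4,0.03,0,0.015],[100,0.4,0.1,-0.6,0.03,0,0],[100,0,0,-0.5,0,0,0],[100,0,0,0,0,0,0],[100,0,0,0,0,0,0]]])

```text
time_s: 18.52
tcp_pos: [0.4364, 0.2605, 0.1456]
ee_rot: [[0.033, -0.999, -0.035], [-0.721, -0.048, 0.691], [-0.692, 0.003, -0.722]]
wrist_force: [-0.4, 0.0, 0.5]
gripper_width: 1.002
```

Emit:
apply_moves(plan=[[[100,0.05,-0.15,-0.4,0,0,0],[100,0,-0.1,-0.6,0,0,0],[100,0,0,-0.6,0,0,-0.01],[100,0,0,-0.6,0,0,0],[100,0,0,-0.6,0,0,0],[100,0,0,-0.5,0,0,0],[100,0,0,-0.2,0,0,0],[100,0,0,0,0,0,0]]])

```text
time_s: 19.18
tcp_pos: [0.4351, 0.2623, 0.0626]
ee_rot: [[0.053, -0.998, -0.035], [-0.726, -0.062, 0.685], [-0.686, -0.01, -0.728]]
wrist_force: [-0.9, -0.3, 1.1]
gripper_width: 0.999
```

```bash
python3 - <<'E'
from h import *
s=sense();print(s["tcp_pos"],s["wrist_force"],s["moment"])
c=capture("scene")
save(c,"s13",(240,180,370,310),5)
E
```

```text
[0.43511445 0.26232507 0.06263964] [-0.86094746 -0.33443544  1.06772513] [-1.43603817 -0.02021514  0.03207658]
```

View pics/s13.png

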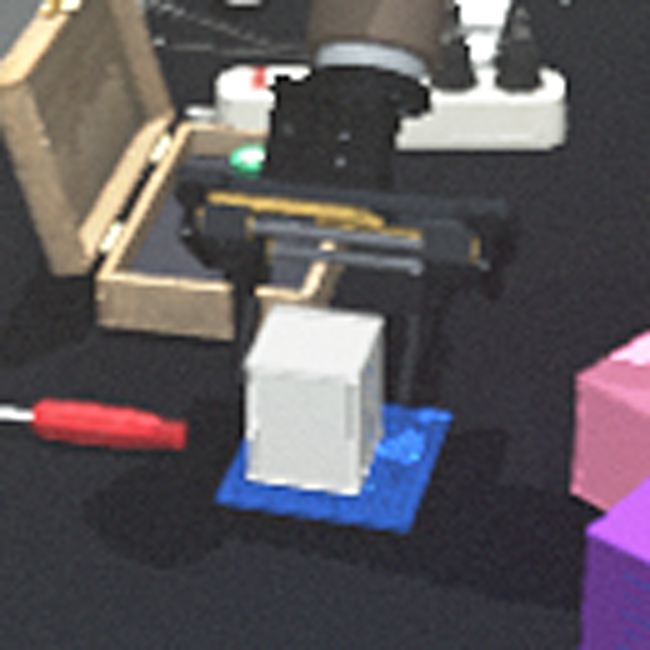

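Emit:
apply_moves(plan=[[[100,0,-0.15,-0.3,0,-0.01,-0.03],[100,0,-0.15,-0.2,0,0,0],[60,0,0,0,0,0,0],[50,0,0,0,0,0,0],[40,0,0,0,0,0,0],[40,0,0,0,0,0,0],[40,0,0,0,0,0,0],[40,0,0,0,0,0,0]]])

```text
time_s: 19.9
tcp_pos: [0.4389, 0.257, 0.0567]
ee_rot: [[0.051, -0.999, -0.002], [-0.726, -0.038, 0.687], [-0.686, -0.034, -0.727]]
wrist_force: [0.9, 0.1, -0.9]
gripper_width: 0.711
```

Emit:
apply_moves(plan=[[[40,0,0,0.4,0,0.015,0],[40,0,0,0.6,0,0.015,0],[40,0,0,0.6,0,0,0],[40,0,0,0.6,0,0,0],[40,0,0,0.4,-0.06,0,0],[40,0,0,0,-0.11,0,0],[40,0,0,0,-0.11,0,0],[40,0,0,0,-0.11,0,0],[40,0,0,0,-0.11,0,0],[40,0,0,0,-0.11,0,0],[40,0,0,0,-0.11,0,0]]])

```text
time_s: 20.82
tcp_pos: [0.4387, 0.2519, 0.1248]
ee_rot: [[0.012, -1.0, -0.017], [-1.0, -0.012, 0.013], [-0.013, 0.017, -1.0]]
wrist_force: [0.7, -1.3, -2.1]
gripper_width: 0.713
```

Emit:
apply_moves(plan=[[[40,0,0,0,-0.11,0,0],[40,0,0,0,-0.11,0,0],[40,0,0,0,-0.11,0,0],[40,0,0,0,-0.11,0,0],[40,0,0,0,-0.11,0,0],[40,0,0,0,-0.11,0,0],[40,0,0,0,-0.11,0,0],[40,0,0,0,0,0,0],[40,0,0,0,0,0,0]]])

```text
time_s: 21.57
tcp_pos: [0.4366, 0.2567, 0.125]
ee_rot: [[0.018, -1.0, -0.006], [-0.697, -0.009, -0.717], [0.717, 0.017, -0.697]]
wrist_force: [0.3, 0.3, -0.2]
gripper_width: 0.709
```

```bash
python3 - <<'E'
from h import *
s=sense();print(s["tcp_pos"],np.round(s["joints"],1))
c=capture("scene")
save(c,"s14",(240,150,400,310),4)
E
```

```text
[0.436557   0.25668242 0.12496235] [ 60.5  34.3 -17.1  20.6 -81.2 -70.8]
```

View pics/s14.png

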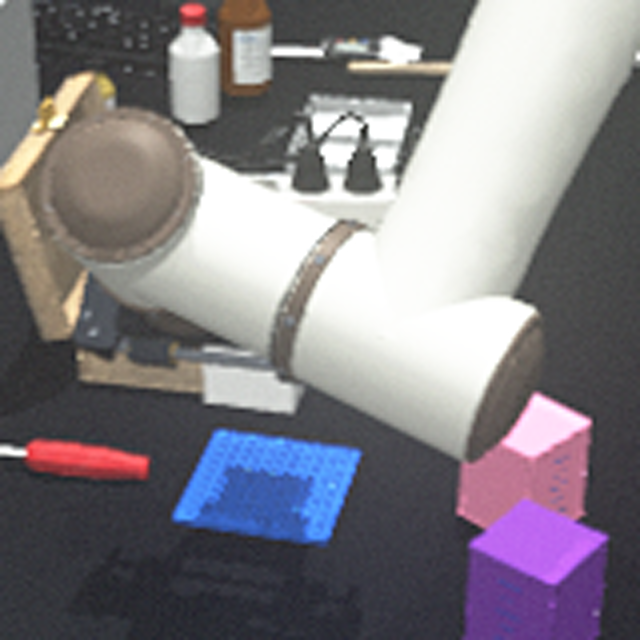

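```bash
python3 - <<'E'
from h import *
c=capture("scene");W=cloud(c)
for (a,b) in((465,440),(500,400),(400,390),(480,350),(540,330),(290,350),(120,180),(250,385),(215,400),(295,410)): 
    u,v=240+a//4,150+b//4; print((a,b),W[v,u].round(3))
save(c,"x1")
E
```

```text
(465, 440) [0.246 0.556 0.275]
(500, 400) [0.23  0.548 0.296]
(400, 390) [0.28  0.548 0.295]
(480, 350) [0.242 0.542 0.32 ]
(540, 330) [0.219 0.501 0.311]
(290, 350) [0.339 0.54  0.303]
(120, 180) [0.433 0.515 0.373]
(250, 385) [0.434 0.29  0.111]
(215, 400) [0.459 0.29  0.094]
(295, 410) [0.404 0.285 0.093]
```

View pics/x1.png

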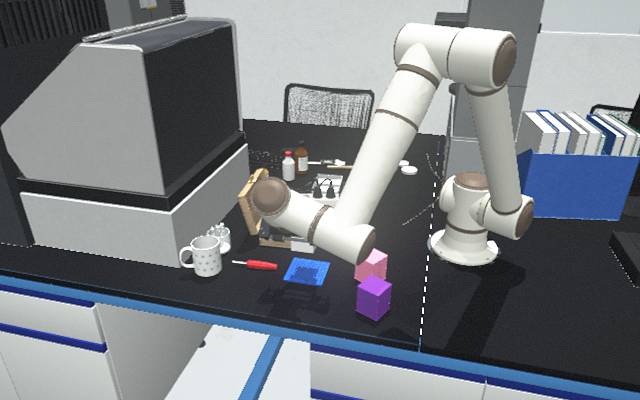

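Emit:
apply_moves(plan=[[[40,0,0,-0.3,-0.008,-0.01,0],[40,0,0,-0.6,-0.008,-0.01,0],[40,0,0,-0.6,0,0,0],[40,0,0,-0.6,0,0,0],[40,0,0,-0.5,0,0,0],[40,0,0,-0.4,0,0,0],[40,0,0,-0.2,0,0,0],[40,0,0,0,0,0,0]]])

```text
time_s: 22.33
tcp_pos: [0.438, 0.2528, 0.0473]
ee_rot: [[-0.012, -1.0, 0.009], [-0.7, 0.002, -0.714], [0.714, -0.015, -0.7]]
wrist_force: [0.2, 0.1, -0.7]
gripper_width: 0.709
```

Emit:
apply_moves(plan=[[[40,0,0,-0.2,0,0,0.01],[40,0,0,-0.15,0,0,0.01],[40,0,0,-0.05,0,0,0],[40,0,0,0,0,0,0]]])

```text
time_s: 22.67
tcp_pos: [0.4386, 0.2534, 0.0425]
ee_rot: [[0.001, -1.0, 0.028], [-0.699, -0.021, -0.715], [0.715, -0.019, -0.698]]
wrist_force: [-0.0, -0.4, -0.5]
gripper_width: 0.711
```

```bash
python3 - <<'E'
from h import *
s=sense();print(s["tcp_pos"],s["wrist_force"],np.round(s["ee_rot"],3).tolist())
c=capture("scene")
save(c,"s15",(240,190,370,310),5)
E
```

```text
[0.43862889 0.25338085 0.04249188] [-0.01460189 -0.39058107 -0.48551533] [[0.001, -1.0, 0.028], [-0.699, -0.021, -0.715], [0.715, -0.019, -0.698]]
```

View pics/s15.png

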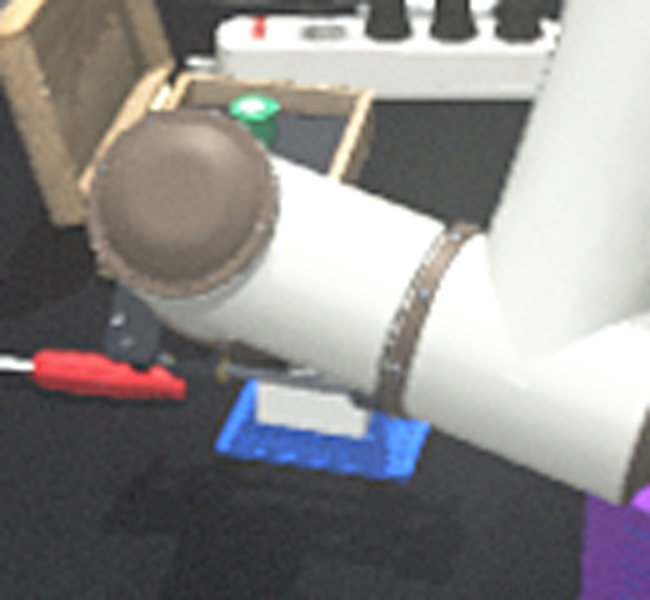

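Emit:
apply_moves(plan=[[[40,0,0,-0.15,-0.01,0.0,0],[40,0,0,-0.1,0,0,0],[40,0,0,0,0,0,0],[60,0,0,0,0,0,0],[80,0,0,0,0,0,0],[100,0,0,0,0,0,0],[100,0,0,0,0,0,0]]])

```text
time_s: 23.3
tcp_pos: [0.4396, 0.2548, 0.0416]
ee_rot: [[0.001, -0.999, 0.033], [-0.689, -0.024, -0.725], [0.725, -0.022, -0.688]]
wrist_force: [-0.2, -0.7, 0.5]
gripper_width: 0.856
```

Emit:
apply_moves(plan=[[[100,0,0,0,0,0,0],[100,0,0.2,0.2,0,0,0],[100,0,0.5,0.5,0,0,0],[100,0,0.6,0.6,0,0,0],[100,0,0.6,0.6,0,0,0],[100,0,0.6,0.6,0,0,0],[100,0,0.4,0.6,0,0,0],[100,0,0,0.6,0.1,0,0],[100,0,0,0.6,0.11,0,0],[100,0,0,0.4,0.11,0,0],[100,0,-0.3,0,0.11,0,0],[100,0,-0.6,0,0.11,0,0]]])

```text
time_s: 24.3
tcp_pos: [0.4395, 0.3153, 0.1621]
ee_rot: [[0.013, -0.999, 0.036], [-0.967, -0.022, -0.255], [0.256, -0.032, -0.966]]
wrist_force: [1.5, -0.6, 0.1]
gripper_width: 1.003
```

Emit:
apply_moves(plan=[[[100,0,-0.6,0,0.11,0,0],[100,0,-0.6,0,0.11,0,0],[100,0,-0.6,0,0.11,0,0],[100,0,0,0,0.11,0,0],[100,0,0,0,0.11,0,0],[100,0,0,0,0.11,0,0],[100,0,0,0,0.11,0,0],[100,0,0,0,0.11,0,0],[100,0,0,0,0,0,0]]])

```text
time_s: 25.05
tcp_pos: [0.4388, 0.2685, 0.1743]
ee_rot: [[0.022, -0.998, 0.056], [-0.787, 0.018, 0.617], [-0.617, -0.058, -0.785]]
wrist_force: [2.3, -0.4, 0.2]
gripper_width: 1.001
```

```bash
python3 - <<'E'
from h import *
s=sense();print(s["tcp_pos"],np.round(s["joints"],1))
c=capture("scene");W=cloud(c)
save(c,"s16",(220,170,380,290),5)
hsv=cv2.cvtColor(c["pixels"],cv2.COLOR_RGB2HSV).astype(int)
x,y,z=W[...,0],W[...,1],W[...,2]
m=(x>.36)&(x<.52)&(y>.15)&(y<.35)&(z>.02)&(z<.09)&(hsv[...,1]<50)&(hsv[...,2]>120)
P=W[m];print(len(P),np.percentile(P,[2,50,98],axis=0).round(3))
t=m&(z>.06);P=W[t];print(cv2.minAreaRect((P[:,:2]*1000).astype(np.float32)),P[:,2].mean())
E
```

```text
[0.43878019 0.26847201 0.17431842] [ 26.4  10.7 -18.9 -45.3 -47.9   1.3]
749 [[0.406 0.212 0.022]
 [0.433 0.276 0.065]
 [0.467 0.29  0.071]]
((437.4598693847656, 248.45263671875), (62.92447280883789, 84.74970245361328), 2.2970130443573) 0.06783790332386315
```

View pics/s16.png

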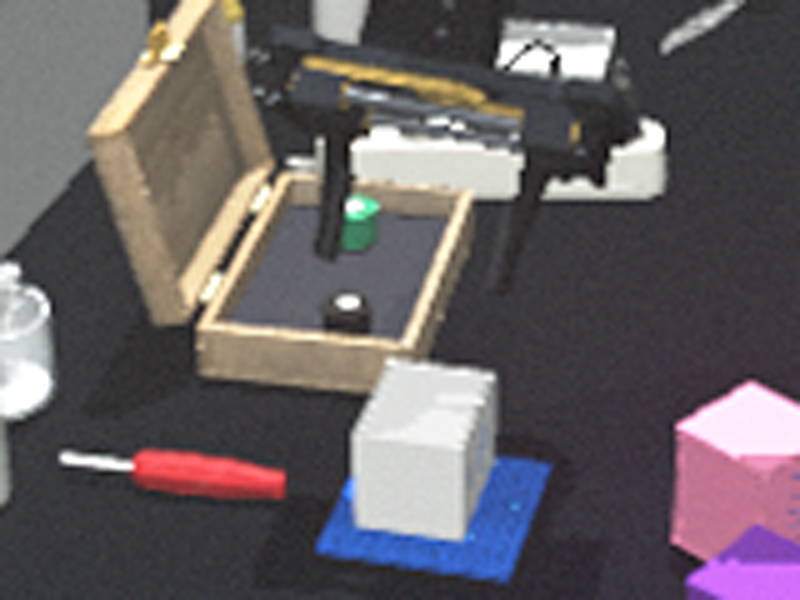

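Emit:
apply_moves(plan=[[[100,0,-0.2,-0.3,0.05,0.03,0.03],[100,0,-0.4,-0.5,0.05,0.03,0.025],[100,0,-0.3,-0.5,0,0,0],[100,0,-0.2,-0.3,0,0,0],[100,0,0,-0.1,0,0,0],[100,0,0,0,0,0,0]]])

```text
time_s: 25.6
tcp_pos: [0.4391, 0.2423, 0.1332]
ee_rot: [[0.04, -0.999, -0.036], [-0.729, -0.054, 0.682], [-0.683, -0.001, -0.73]]
wrist_force: [0.2, 0.5, -0.6]
gripper_width: 0.996
```

Emit:
apply_moves(plan=[[[100,0,0,-0.4,0,0,-0.01],[100,0,0,-0.6,0.02,0,0],[100,0,0,-0.6,0,0,0],[100,0,0,-0.6,0,0,0],[100,0,0,-0.6,0,0,0],[100,0,0,-0.4,0,0,0],[100,0,0,-0.1,0,0,0],[100,0,0,0,0,0,0]]])

```text
time_s: 26.27
tcp_pos: [0.4372, 0.2495, 0.0495]
ee_rot: [[0.05, -0.998, -0.033], [-0.719, -0.059, 0.693], [-0.693, -0.011, -0.721]]
wrist_force: [0.7, 0.3, -0.2]
gripper_width: 1.005
```

Emit:
apply_moves(plan=[[[100,0,-0.2,-0.15,0,0.01,-0.015],[100,0,-0.15,-0.15,0,0,0],[100,0,0,0,0,0,0],[50,0,0,0,0,0,0],[40,0,0,0,0,0,0],[40,0,0,0,0,0,0],[40,0,0,0,0,0,0],[40,0,0,0,0,0,0],[40,0,0,0,0,0,0]]])

```text
time_s: 27.02
tcp_pos: [0.4386, 0.2409, 0.0447]
ee_rot: [[0.037, -0.999, -0.025], [-0.72, -0.044, 0.693], [-0.693, -0.007, -0.72]]
wrist_force: [0.4, -0.3, -1.0]
gripper_width: 0.711
```

Emit:
apply_moves(plan=[[[40,0,0,0.4,0,0,0],[40,0,0,0.7,0,0,0],[40,0,0,0.8,0,0,0],[40,0,0,0.8,0,0,0],[40,0,0,0.8,0,0,0],[40,0,0,0.8,0,0,0],[40,0,0,0.8,-0.05,0,0],[40,0,-0.3,0.8,-0.1,0,0],[40,0,-0.6,0.6,-0.11,0,0],[40,0,-0.8,0.2,-0.11,0,0],[40,0,-0.9,0,-0.11,0,0],[40,0,-0.9,0,-0.11,0,0]]])

```text
time_s: 28.02
tcp_pos: [0.4365, 0.1476, 0.2188]
ee_rot: [[0.02, -1.0, -0.021], [-0.988, -0.022, 0.152], [-0.152, 0.017, -0.988]]
wrist_force: [-0.3, -0.4, -2.0]
gripper_width: 0.712
```

Emit:
apply_moves(plan=[[[40,0.1,-0.9,0,-0.11,0,0],[40,0.1,-0.9,0,-0.11,0,0],[40,0.1,-0.9,0,-0.11,0,0],[40,0.1,-0.9,0,-0.11,0,0],[40,0.1,-0.9,0,-0.11,0,0],[40,0.1,-0.9,0,-0.11,0,0],[40,0.1,-0.9,0,-0.11,0,0],[40,0.1,-0.9,0,-0.08,0,0],[40,0.1,-0.9,0,0,0,0],[40,0.1,-0.9,0,0,0,0],[40,0.1,-0.9,0,0,0,0],[40,0,0,0,0,0,0]]])

```text
time_s: 29.02
tcp_pos: [0.4618, -0.1079, 0.2197]
ee_rot: [[0.033, -0.999, -0.013], [-0.739, -0.016, -0.674], [0.673, 0.032, -0.739]]
wrist_force: [0.4, -0.5, -1.2]
gripper_width: 0.711
```

```bash
python3 - <<'E'
from h import *
s=sense();print(s["tcp_pos"],np.round(s["joints"],1),s["gripper_width"])
c=capture("scene");save(c,"x2")
E
```

```text
[ 0.46182461 -0.10790321  0.21971094] [ 26.1  12.3 -40.4  40.9 -66.3 -51.2] 0.7111030590926221
```

View pics/x2.png

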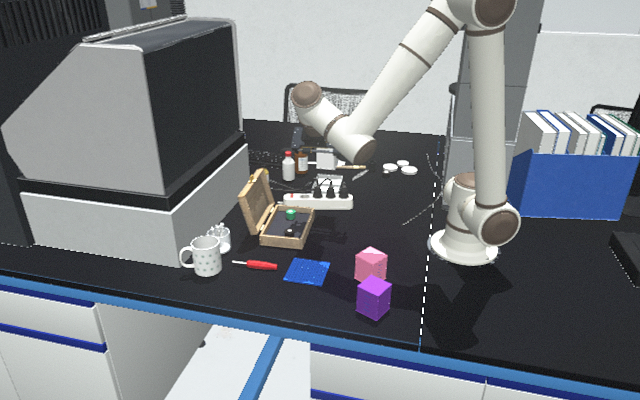

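Emit:
apply_moves(plan=[[[40,0.2,-0.6,0,-0.03,-0.017,0.03],[40,0.2,-0.9,0,-0.03,-0.017,0.03],[40,0.2,-0.9,0,0,0,0],[40,0.2,-0.9,0,0,0,0],[40,0.2,-0.9,0,0,0,0],[40,0.2,-0.9,0,0,0,0],[40,0.2,-0.9,0,0,0,0],[40,0.2,-0.9,0,0,0,0],[40,0.2,-0.9,0,0,0,0],[40,0.1,-0.7,0,0,0,0],[40,0,-0.2,0,0,0,0],[40,0,0,0,0,0,0]]])

```text
time_s: 30.07
tcp_pos: [0.5169, -0.3259, 0.2198]
ee_rot: [[0.058, -0.996, 0.072], [-0.697, -0.092, -0.711], [0.715, -0.009, -0.699]]
wrist_force: [-0.5, 0.2, 0.0]
gripper_width: 0.712
```

```bash
python3 - <<'E'
from h import *
s=sense();print(s["tcp_pos"],np.round(s["joints"],1),s["gripper_width"])
c=capture("scene");save(c,"s17",(250,60,450,210),4)
c=capture("top");save(c,"t17",(330,90,530,260),4)
E
```

```text
[ 0.51691453 -0.32587537  0.21979627] [ -7.1  15.7 -42.1  71.1 -47.4 -45.8] 0.7115397246671185
```

View pics/s17.png

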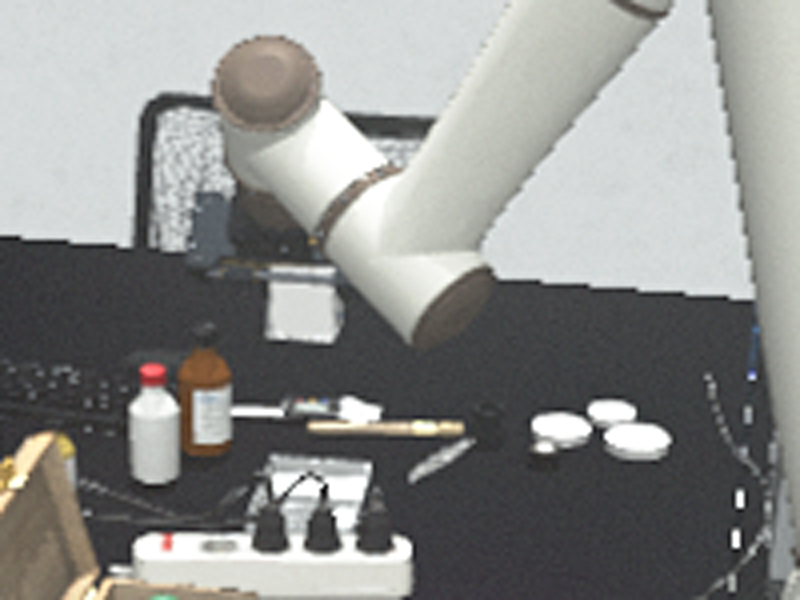

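View pics/t17.png

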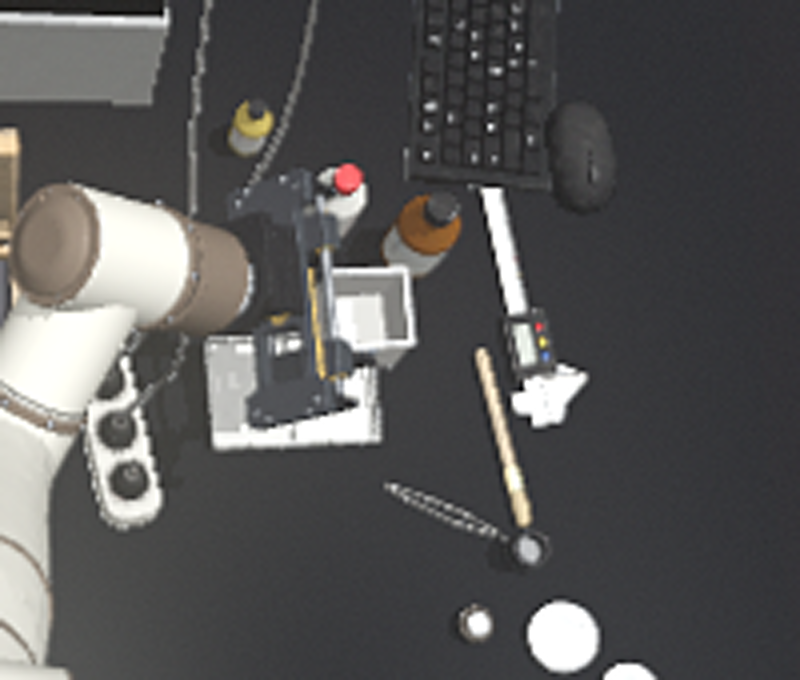

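```bash
python3 - <<'E'
from h import *
c=capture("top");W=cloud(c)
for z in(.251,): print(ray(c,[(433.2,166.7),(426,157.2),(426,176.8)],z).round(4))
save(c,"t18",(400,145,445,190),16)
m=(W[...,0]>.45)&(W[...,0]<.6)&(W[...,1]>-.42)&(W[...,1]<-.3)&(W[...,2]>.2)&(W[...,2]<.28)
m&=c["pixels"].min(-1)>110
print(m.sum(),np.percentile(W[m],[1,50,99],axis=0).round(3))
E
```

```text
[[ 0.5156 -0.3697  0.251 ]
 [ 0.5457 -0.3477  0.251 ]
 [ 0.4824 -0.3467  0.251 ]]
246 [[ 0.483 -0.365  0.2  ]
 [ 0.529 -0.35   0.235]
 [ 0.55  -0.301  0.258]]
```

View pics/t18.png

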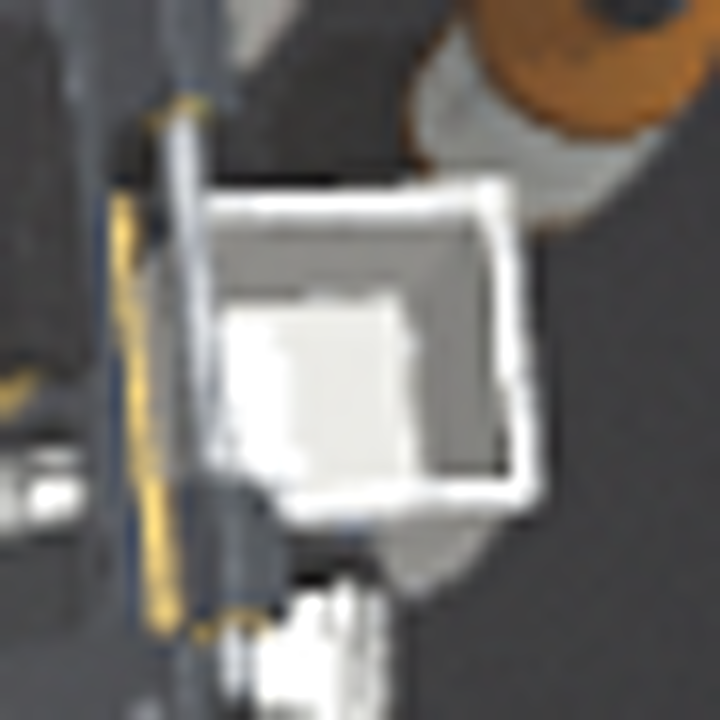

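Emit:
apply_moves(plan=[[[40,-0.1,-0.3,-0.4,-0.01,0,-0.005],[40,-0.1,-0.3,-0.6,0,0,0],[40,0,0,-0.7,0,0,0],[40,0,0,-0.7,0,0,0],[40,0,0,-0.7,0,0,0],[40,0,0,-0.7,0,0,0],[40,0,0,-0.6,0,0,0],[40,0,0,-0.4,0,0,0],[40,0,0,-0.1,0,0,0],[40,0,0,0,0,0,0]]])

```text
time_s: 31.05
tcp_pos: [0.5195, -0.3252, 0.0955]
ee_rot: [[0.068, -0.993, 0.095], [-0.689, -0.115, -0.716], [0.722, -0.017, -0.692]]
wrist_force: [-0.7, -0.4, 0.4]
gripper_width: 0.712
```

```bash
python3 - <<'E'
from h import *
s=sense();print(s["tcp_pos"],s["wrist_force"])
c=capture("top");save(c,"t19",(370,140,450,220),9)
c=capture("scene");save(c,"s19",(280,120,380,200),8)
E
```

```text
[ 0.51948644 -0.32519762  0.09550424] [-0.70902812 -0.35002144  0.42173759]
```

View pics/t19.png

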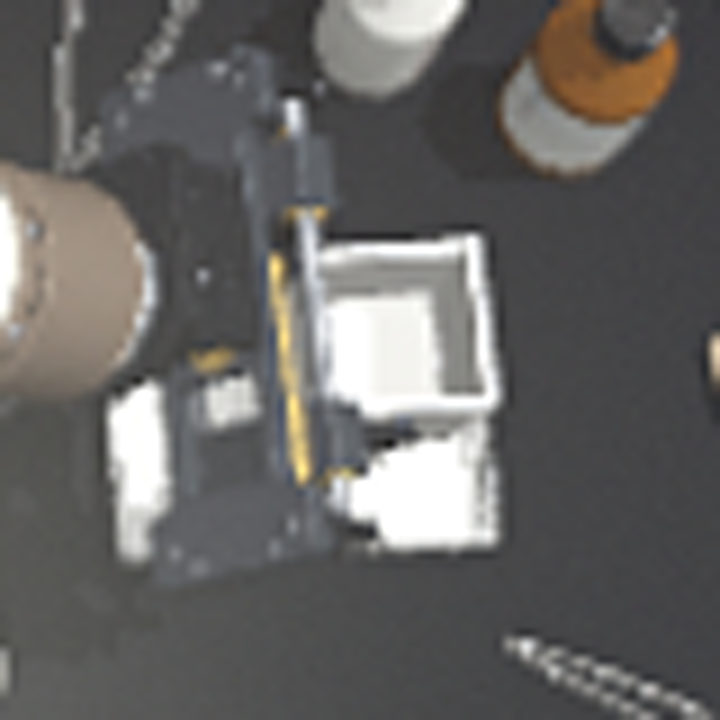

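View pics/s19.png

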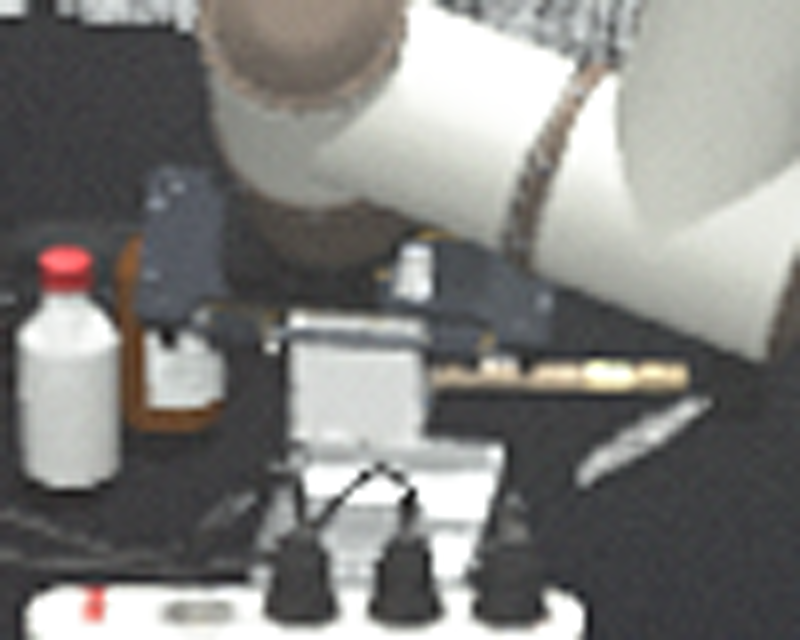

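Emit:
apply_moves(plan=[[[40,-0.2,-0.4,-0.1,0,0.01,-0.03],[40,-0.2,-0.4,0,0,0,0],[40,0,-0.1,0,0,0,0],[40,0,0,0,0,0,0]]])

```text
time_s: 31.48
tcp_pos: [0.5126, -0.3471, 0.0983]
ee_rot: [[0.05, -0.996, 0.074], [-0.688, -0.088, -0.72], [0.724, -0.015, -0.69]]
wrist_force: [0.6, 0.6, -0.1]
gripper_width: 0.714
```

```bash
python3 - <<'E'
from h import *
s=sense();print(s["tcp_pos"])
c=capture("top");save(c,"t20",(370,140,450,220),9)
z=s["tcp_pos"][2]+.031
# fit rim: bright pixels at height
W=cloud(c);V=c["pixels"].min(-1)
tz=.018
print("rim z",z)
for n,p in dict(right=(424.5,178),).items(): print(n,ray(c,[p],z))
E
```

```text
[ 0.51263531 -0.34710232  0.09834324]
rim z 0.1293432427943684
right [[ 0.51037789 -0.36874744  0.12934324]]
```

View pics/t20.png

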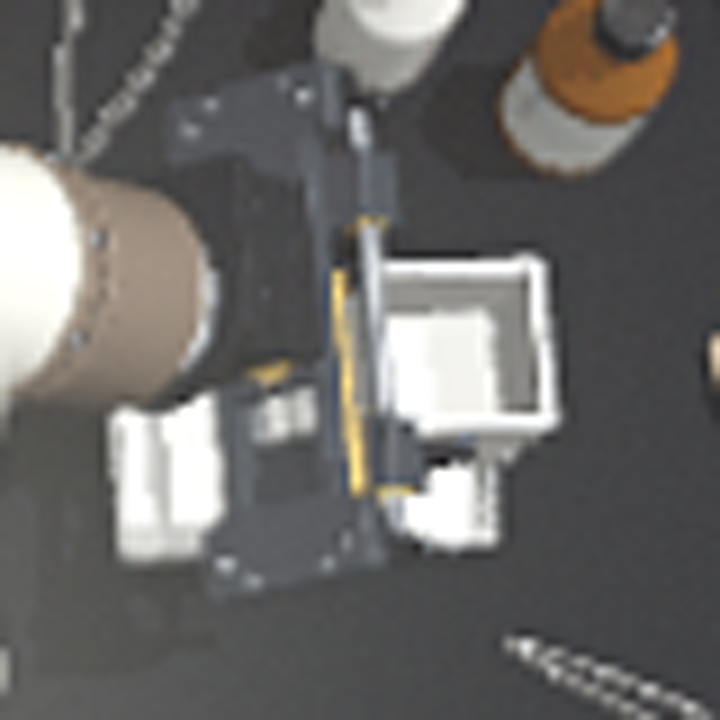

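```bash
python3 - <<'E'
from h import *
c=capture("top")
print(ray(c,[(431.1,178.3),(424,169.1),(424,187.8)],.129).round(4))
print("tray rim",ray(c,[(425.3,197),(382.3,197)],.018).round(4), "bottom edge",ray(c,[(422,200.7)],.018).round(4))
c0=np.load("/tmp/top0.npy",allow_pickle=True).item()
save(c0,"tray0",(375,165,435,210),13)
E
```

```text
[[ 0.5101 -0.3911  0.129 ]
 [ 0.5415 -0.3676  0.129 ]
 [ 0.4764 -0.3666  0.129 ]]
tray rim [[ 0.4693 -0.395   0.018 ]
 [ 0.4644 -0.2407  0.018 ]] bottom edge [[ 0.4554 -0.383   0.018 ]]
```

View pics/tray0.png

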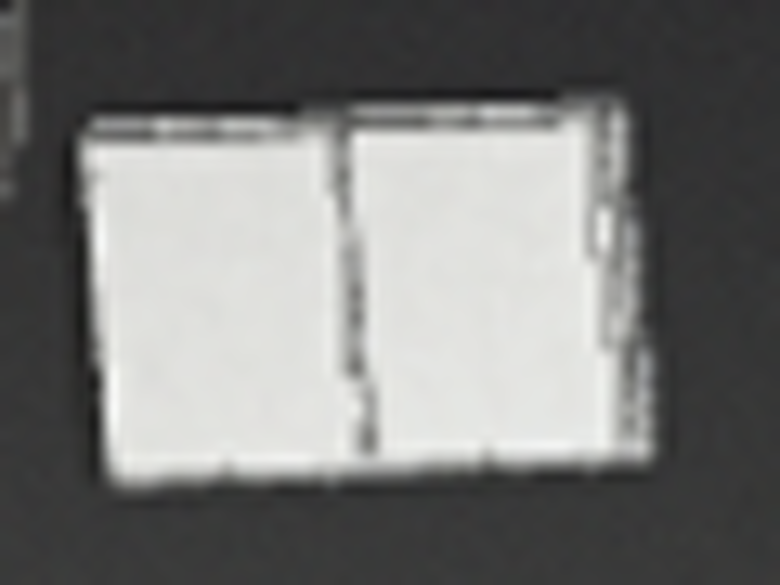

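```bash
python3 - <<'E'
from h import *
c=np.load("/tmp/top0.npy",allow_pickle=True).item()
f=lambda p,z: ray(c,[(375+p[0]/13,165+p[1]/13)],z)[0].round(4)
for n,p in dict(TL=(82,115),TR=(625,95),BR=(652,460),BL=(112,485)).items(): print(n,f(p,.018))
print("div",f((340,130),.014),f((368,450),.014))
E
```

```text
TL [ 0.5502 -0.2367  0.018 ]
TR [ 0.5609 -0.3883  0.018 ]
BR [ 0.4569 -0.3943  0.018 ]
BL [ 0.4451 -0.2455  0.018 ]
div [ 0.5493 -0.3093  0.014 ] [ 0.4581 -0.3167  0.014 ]
```

Emit:
apply_moves(plan=[[[40,0,0.2,-0.3,0,0.005,0],[40,0,0,-0.5,0,0,0],[40,0,0,-0.4,0,0,0],[40,0,0,-0.1,0,0,0],[40,0,0,0,0,0,0],[40,0,0,0,0,0,0]]])

```text
time_s: 32.08
tcp_pos: [0.5146, -0.338, 0.0644]
ee_rot: [[0.057, -0.996, 0.075], [-0.688, -0.093, -0.719], [0.723, -0.011, -0.691]]
wrist_force: [-0.7, 0.0, -0.9]
gripper_width: 0.712
```

Emit:
apply_moves(plan=[[[40,-0.1,-0.1,-0.1,0,0,-0.01],[40,-0.05,0,-0.1,0,0,0],[40,0,0,0,0,0,0],[40,0,0,0,0,0,0]]])

```text
time_s: 32.42
tcp_pos: [0.5112, -0.3403, 0.0601]
ee_rot: [[0.048, -0.996, 0.069], [-0.688, -0.083, -0.721], [0.724, -0.013, -0.69]]
wrist_force: [-0.1, 0.6, -0.5]
gripper_width: 0.712
```

```bash
python3 - <<'E'
from h import *
s=sense();print(s["tcp_pos"],s["wrist_force"])
c=capture("top");save(c,"t21",(370,140,450,220),9)
c=capture("scene");save(c,"s21",(290,130,370,190),10)
E
```

```text
[ 0.51121639 -0.34028443  0.06006911] [-0.14893268  0.58181972 -0.530426  ]
```

View pics/t21.png

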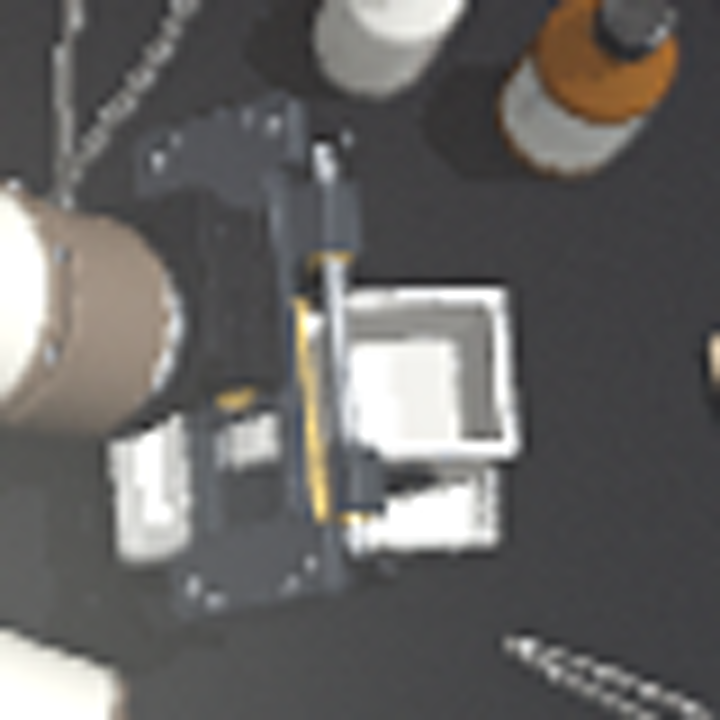

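View pics/s21.png

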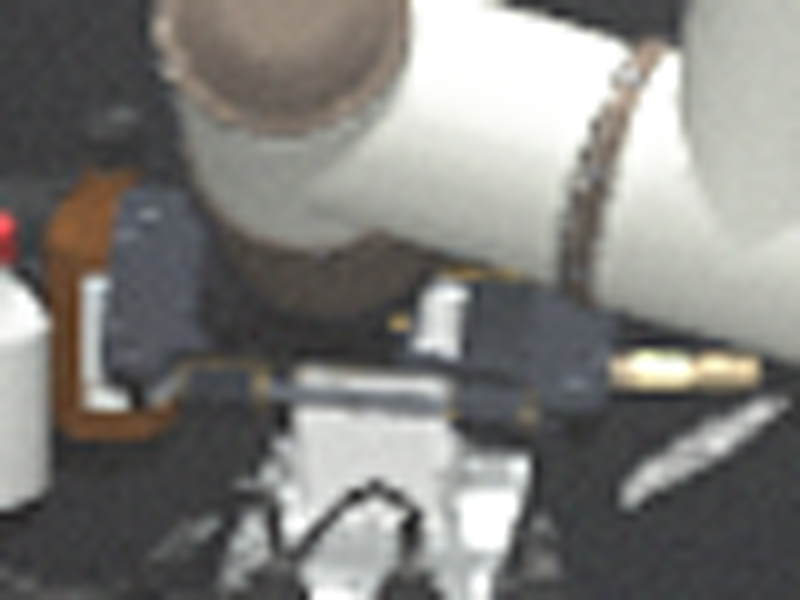

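```bash
python3 - <<'E'
from h import *
c=capture("top")
print(ray(c,[(427.2,181.1),(424,172),(424,190.6)],.091).round(4))
E
```

```text
[[ 0.5097 -0.3863  0.091 ]
 [ 0.5419 -0.3757  0.091 ]
 [ 0.4757 -0.3748  0.091 ]]
```

Emit:
apply_moves(plan=[[[40,0,0.05,-0.2,0,0,0],[40,0,0.03,-0.15,0,0,0],[40,0,0,-0.1,0,0,0],[40,0,0,0,0,0,0],[40,0,0,0,0,0,0]]])

```text
time_s: 32.98
tcp_pos: [0.5114, -0.338, 0.0479]
ee_rot: [[0.048, -0.996, 0.069], [-0.688, -0.083, -0.721], [0.724, -0.013, -0.69]]
wrist_force: [0.4, 0.2, -1.5]
gripper_width: 0.715
```

Emit:
apply_moves(plan=[[[40,0,0,-0.1,0,0,0],[40,0,0,-0.1,0,0,0],[40,0,0,0,0,0,0],[40,0,0,0,0,0,0]]])

```text
time_s: 33.32
tcp_pos: [0.5128, -0.3388, 0.0478]
ee_rot: [[0.047, -0.996, 0.074], [-0.68, -0.086, -0.728], [0.731, -0.016, -0.682]]
wrist_force: [-0.2, 0.3, -1.5]
gripper_width: 0.711
```

```bash
python3 - <<'E'
from h import *
c=capture("top");W=cloud(c);save(c,"t22",(370,140,450,220),9)
V=c["pixels"].min(-1)
x,y,z=[W[...,i] for i in range(3)]
m=(x>.46)&(x<.56)&(y>-.4)&(y<-.36)&(V>120)&(z>.05)
print(m.sum(),np.percentile(z[m],[10,50,90]).round(3))
c=capture("scene");save(c,"s22",(290,130,370,190),10)
print(sense()["wrist_force"])
E
```

```text
77 [0.053 0.074 0.086]
[-0.36954735 -0.70401109 -1.50316385]
```

View pics/s22.png

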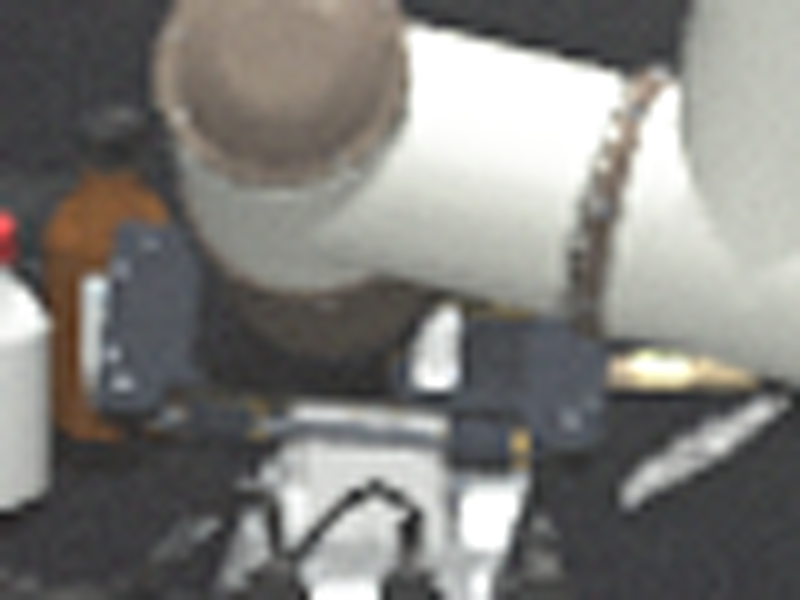

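View pics/t22.png

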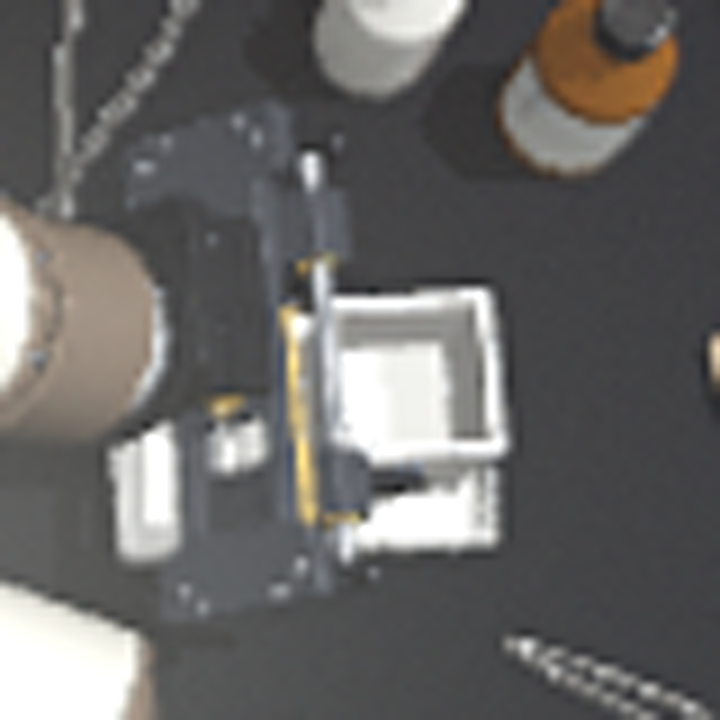

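Emit:
apply_moves(plan=[[[75,0,0,0,0,0,0],[80,0,0,0,0,0,0],[90,0,0,0,0,0,0],[100,0,0,0,0,0,0],[100,0,0,0,0,0,0],[100,0,0.2,0.2,0,0,0],[100,0,0.4,0.5,0,0,0],[100,0,0.5,0.7,0,0,0],[100,0,0.5,0.7,0,0,0],[100,0,0.5,0.7,0,0,0],[100,0,0.5,0.7,0,0,0],[100,0,0.3,0.7,0,0,0]]])

```text
time_s: 34.42
tcp_pos: [0.5087, -0.2673, 0.1514]
ee_rot: [[0.048, -0.997, 0.061], [-0.683, -0.078, -0.727], [0.729, -0.007, -0.684]]
wrist_force: [0.6, -0.9, 1.1]
gripper_width: 0.997
```

```bash
python3 - <<'E'
from h import *
s=sense();print(s["tcp_pos"],s["time_s"],np.round(s["joints"],1))
c=capture("top");save(c,"t23",(370,140,450,220),9)
c=capture("scene");save(c,"s23",(290,130,370,190),10)
E
```

```text
[ 0.50871761 -0.26731168  0.15138903] 34.4167 [ -1.5  20.  -48.6  76.4 -48.2 -61.4]
```

View pics/s23.png

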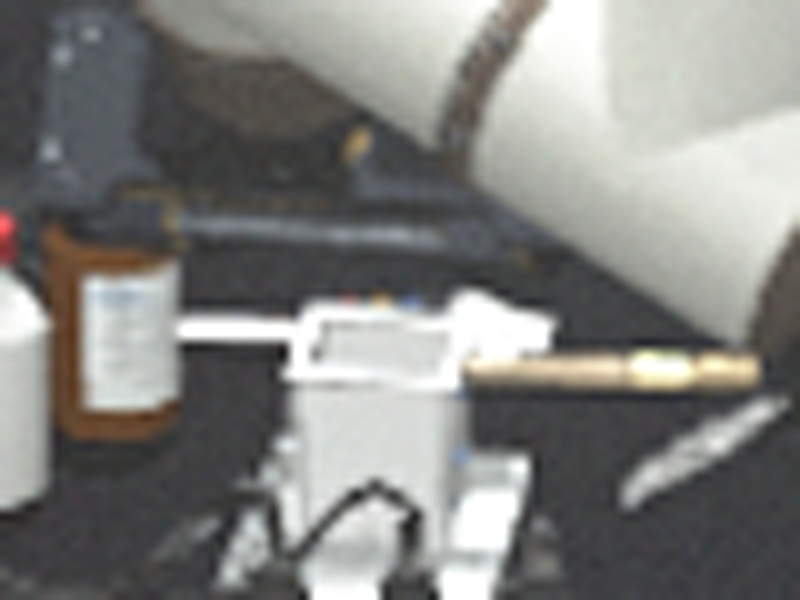

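View pics/t23.png

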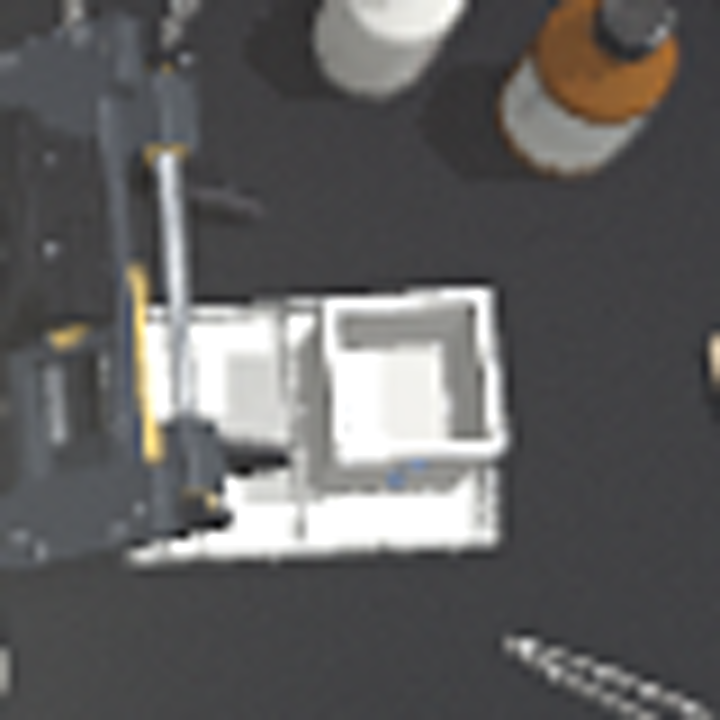

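```bash
python3 - <<'E'
from h import *
c=capture("top");W=cloud(c);save(c,"t24",(270,130,350,200),9)
print("mouth",ray(c,[(370+410/9,172.8),(370+410/9,190),(370+503/9,181.5),(370+328/9,181.5)],.08).round(4))
hsv=cv2.cvtColor(c["pixels"],cv2.COLOR_RGB2HSV).astype(int);H,S,V=[hsv[...,i] for i in range(3)]
x,y,z=[W[...,i] for i in range(3)]
I=(x>.47)&(x<.63)&(y>-.08)&(y<.16)
m=maskrect(c,I&(H>60)&(H<95)&(S>90),.030,"green")
g=I&(z>.024)&(x<.6)&(V<130)
for n,mm in(("green",m),):
    print(n,np.median(W[mm],0).round(4))
d2=capture("scene");W2=cloud(d2)
hsv=cv2.cvtColor(d2["pixels"],cv2.COLOR_RGB2HSV).astype(int);H2,S2,V2=[hsv[...,i] for i in range(3)]
m2=(W2[...,0]>.47)&(W2[...,0]<.62)&(W2[...,1]>-.09)&(W2[...,1]<.16)&(H2>60)&(H2<95)&(S2>90)
print("green scene",np.percentile(W2[m2],[3,50,97],axis=0).round(4))
save(d2,"s24",(255,180,325,250),10)
np.save("/tmp/t24.npy",c,allow_pickle=True);np.save("/tmp/s24.npy",d2,allow_pickle=True)
for cc in(c,d2):
  for l in("specimen_0","specimen_1","specimen_2"):
    for r in recognise(l,cc)[:3]: print(l,round(r["score"],2),toW(cc,r["at"]).round(4))
E
```

```text
mouth [[ 0.5411 -0.3486  0.08  ]
 [ 0.4795 -0.348   0.08  ]
 [ 0.5109 -0.3842  0.08  ]
 [ 0.5088 -0.3166  0.08  ]]
green none
green [[[ 1.7539  1.92   -0.7808]
  [ 1.7611  1.9225 -0.7912]
  [ 1.7572  1.9117 -0.7851]
  ...
  [ 1.9333 -1.8996 -0.8544]
  [ 1.929  -1.9012 -0.8483]
  [ 1.9369 -1.9152 -0.8588]]

 [[ 1.7526  1.9253 -0.7887]
  [ 1.7628  1.9313 -0.8034]
  [ 1.7627  1.925  -0.803 ]
  ...
  [ 1.9158 -1.888  -0.84  ]
  [ 1.9166 -1.8947 -0.8407]
  [ 1.9399 -1.9247 -0.8724]]

 [[ 1.7903  1.9774 -0.8544]
  [ 1.7892  1.9698 -0.8525]
  [ 1.7865  1.9603 -0.8482]
  ...
  [ 1.9131 -1.8915 -0.8456]
  [ 1.9284 -1.9132 -0.8664]
  [ 1.906  -1.8959 -0.8353]]

 ...

 [[-0.4428  1.5814 -0.8644]
  [-0.4391  1.5663 -0.8489]
  [-0.4412  1.5675 -0.8585]
  ...
  [-0.0212 -0.5201  0.8854]
  [-0.0209 -0.5209  0.8866]
  [-0.0212 -0.5234  0.8851]]

 [[-0.4449  1.573  -0.8528]
  [-0.4443  1.5667 -0.8508]
  [-0.4438  1.5607 -0.8493]
  ...
  [-0.0225 -0.5196  0.886 ]
  [-0.0223 -0.5206  0.8868]
  [-0.0223 -0.5223  0.8864]]

 [[-0.4495  1.572  -0.8525]
  [-0.447   1.5604 -0.8423]
  [-0.4501  1.5646 -0.8567]
  ...
  [-0.0237 -0.5187  0.8871]
  [-0.0237 -0.5201  0.8873]
  [-0.0241 -0.5232  0.8847]]]
green scene [[ 0.5471 -0.0466  0.0149]
 [ 0.5576 -0.0032  0.0298]
 [ 0.5792  0.0052  0.041 ]]
specimen_0 0.47 [0.5301 0.0915 0.0363]
specimen_1 0.47 [0.5301 0.0915 0.0363]
specimen_2 0.47 [0.5301 0.0915 0.0363]
specimen_0 0.47 [ 0.5626 -0.0038  0.0299]
specimen_1 0.47 [ 0.5626 -0.0038  0.0299]
specimen_2 0.47 [ 0.5626 -0.0038  0.0299]
```

View pics/t24.png

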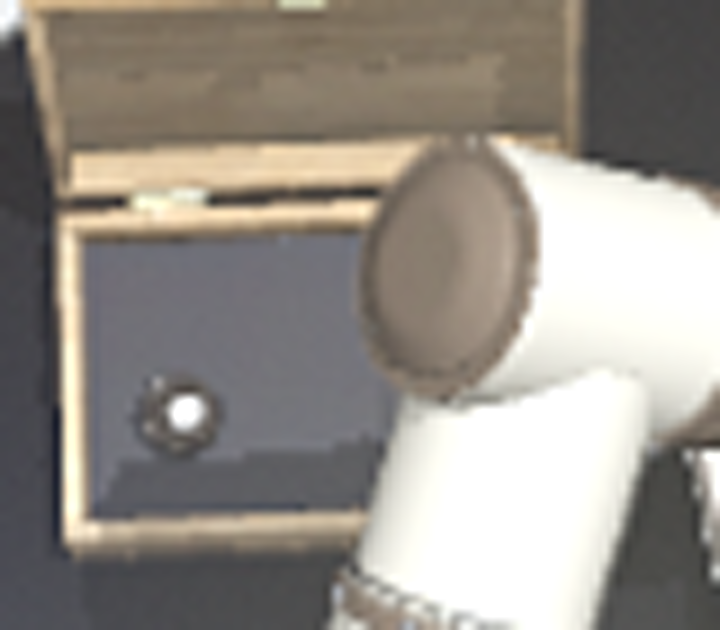

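View pics/s24.png

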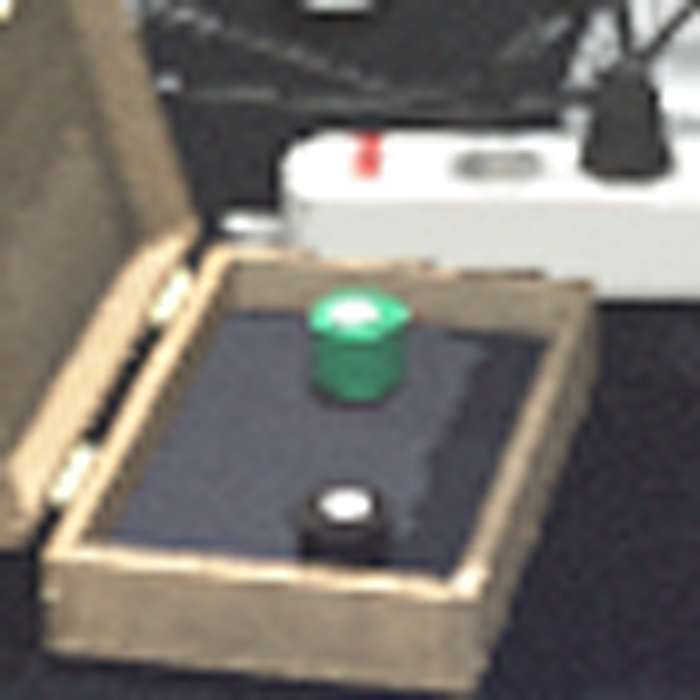

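```bash
python3 - <<'E'
from h import *
c=np.load("/tmp/t24.npy",allow_pickle=True).item()
print("black",ray(c,[(289.9,176.0)],.030),"green",ray(c,[(321.75,168.3)],.034))
# case corners (rim z .036) from t24: TL(60,212) BL(70,545)
print(ray(c,[(270+62/9,130+212/9),(270+68/9,130+530/9)],.036))
c=np.load("/tmp/t11.npy",allow_pickle=True).item()
f=lambda p,z: ray(c,[(200+p[0]/4,90+p[1]/4)],z)[0].round(4)
print([f(p,.036) for p in((305,255),(537,246),(545,388),(311,397))])
c=np.load("/tmp/s24.npy",allow_pickle=True).item()
f=lambda p,z: ray(c,[(255+p[0]/10,180+p[1]/10)],z)[0].round(4)
print("scene green top",f((358,315),.040),"black top",f((344,508),.035))
E
```

```text
black [[0.52847667 0.09343976 0.03      ]] green [[ 0.55970329 -0.02014942  0.034     ]]
[[0.60923901 0.14395945 0.036     ]
 [0.47819396 0.1346319  0.036     ]]
[array([0.6084, 0.1462, 0.036 ]), array([ 0.6237, -0.0634,  0.036 ]), array([ 0.4918, -0.0741,  0.036 ]), array([0.4769, 0.1339, 0.036 ])]
scene green top [ 0.559  -0.0086  0.04  ] black top [0.529  0.1037 0.035 ]
```

Emit:
apply_moves(plan=[[[100,0,0,0.5,0.1,0,0],[100,0,0,0.8,0.11,0,0],[100,0,0,0.8,0.11,0,0],[100,0,0.3,0.5,0.11,0,0],[100,0,0.6,0,0.11,0,-0.05],[100,0,0.8,0,0.11,0,-0.05],[100,0,0.8,0,0.11,0,-0.05],[100,0,0.8,0,0.06,0,-0.1],[100,0,0.8,0,0,0,-0.12],[100,0,0.8,0,0,0,-0.12],[100,0,0.8,0,0,0,-0.12],[100,0,0.8,0,0,0,-0.12]]])

```text
time_s: 35.92
tcp_pos: [0.5044, -0.1101, 0.2021]
ee_rot: [[-0.641, -0.767, -0.02], [-0.767, 0.641, -0.031], [0.037, -0.004, -0.999]]
wrist_force: [0.7, -0.9, 0.6]
gripper_width: 0.996
```

Emit:
apply_moves(plan=[[[100,0,0.8,0,0,0,-0.12],[100,0,0.8,0,0,0,-0.12],[100,0,0.8,0,0,0,-0.12],[100,0,0.8,0,0,0,-0.12],[100,0,0.8,0,0,0,-0.12],[100,0,0.8,0,0,0,-0.12],[100,0,0.5,0,0,0,-0.12],[100,0,0,0,0,0,0],[100,0,0,0,0,0,0]]])

```text
time_s: 36.67
tcp_pos: [0.5009, 0.0269, 0.1966]
ee_rot: [[-0.999, -0.002, -0.05], [-0.002, 1.0, -0.004], [0.05, -0.004, -0.999]]
wrist_force: [-0.1, -0.1, 0.4]
gripper_width: 0.999
```

Emit:
apply_moves(plan=[[[100,0.3,0.6,0,0,-0.025,0.035],[100,0.3,0.8,-0.3,0,-0.025,0.035],[100,0.3,0.8,-0.6,0,0,0],[100,0.2,0.5,-0.6,0,0,0],[100,0,0.1,-0.4,0,0,0],[100,0,0,-0.1,0,0,0],[100,0,0,0,0,0,0]]])

```text
time_s: 37.25
tcp_pos: [0.5295, 0.0928, 0.1435]
ee_rot: [[-0.997, -0.082, -0.0], [-0.082, 0.997, -0.009], [0.001, -0.009, -1.0]]
wrist_force: [-0.4, -1.2, -0.3]
gripper_width: 1.002
```

```bash
python3 - <<'E'
from h import *
s=sense();print(s["tcp_pos"])
c=capture("scene");save(c,"s25",(240,150,340,250),8)
E
```

```text
[0.52949237 0.09279822 0.14349537]
```

View pics/s25.png

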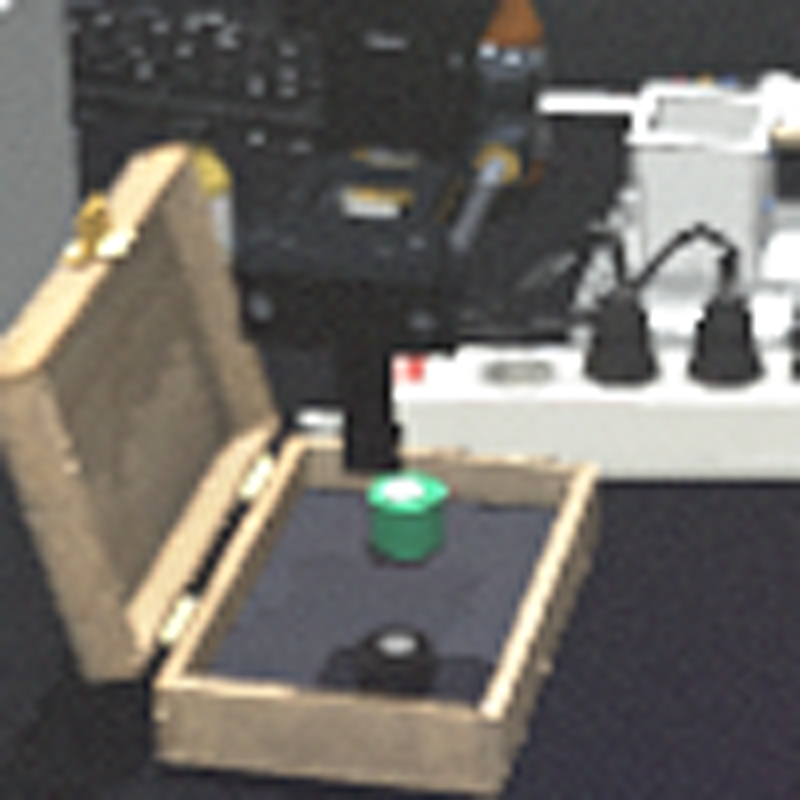

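Emit:
apply_moves(plan=[[[60,0,0,0.4,0,0,0.1],[52,0,0,0.4,0,0,0.12],[52,0,0,0,0,0,0.12],[52,0,0,0,0,0,0.12],[52,0,0,0,0,0,0.12],[52,0,0,0,0,0,0.12],[52,0,0,0,0,0,0.12],[52,0,0,0,0,0,0.12],[52,0,0,0,0,0,0.12],[52,0,0,0,0,0,0.12],[52,0,0,0,0,0,0.12],[52,0,0,0,0,0,0.12]]])

```text
time_s: 38.3
tcp_pos: [0.5321, 0.0821, 0.1754]
ee_rot: [[-0.013, -1.0, 0.02], [-1.0, 0.013, 0.008], [-0.008, -0.02, -1.0]]
wrist_force: [0.6, -0.6, -0.2]
gripper_width: 0.523
```

Emit:
apply_moves(plan=[[[52,0,0,0,0,0,0.12],[52,0,0,0,0,0,0],[52,0,0,0,0,0,0]]])

```text
time_s: 38.55
tcp_pos: [0.5328, 0.0797, 0.1783]
ee_rot: [[0.11, -0.994, 0.023], [-0.994, -0.11, 0.011], [-0.009, -0.024, -1.0]]
wrist_force: [-0.9, -0.1, -0.0]
gripper_width: 0.521
```

Emit:
apply_moves(plan=[[[52,-0.1,0.3,-0.3,-0.01,0.023,-0.03],[52,-0.1,0.4,-0.6,0,0,0],[52,0,0,-0.7,0,0,0],[52,0,0,-0.7,0,0,0],[52,0,0,-0.6,0,0,0],[52,0,0,-0.4,0,0,0],[52,0,0,-0.1,0,0,0],[52,0,0,0,0,0,0]]])

```text
time_s: 39.22
tcp_pos: [0.5298, 0.0952, 0.0954]
ee_rot: [[0.054, -0.998, 0.009], [-0.999, -0.054, 0.003], [-0.003, -0.009, -1.0]]
wrist_force: [-0.7, 0.3, 0.3]
gripper_width: 0.517
```

```bash
python3 - <<'E'
from h import *
s=sense();print(s["tcp_pos"])
c=capture("scene");save(c,"s26",(240,150,340,250),8)
c=capture("top");save(c,"t26",(265,120,345,200),9)
E
```

```text
[0.52981212 0.09522663 0.09537605]
```

View pics/s26.png

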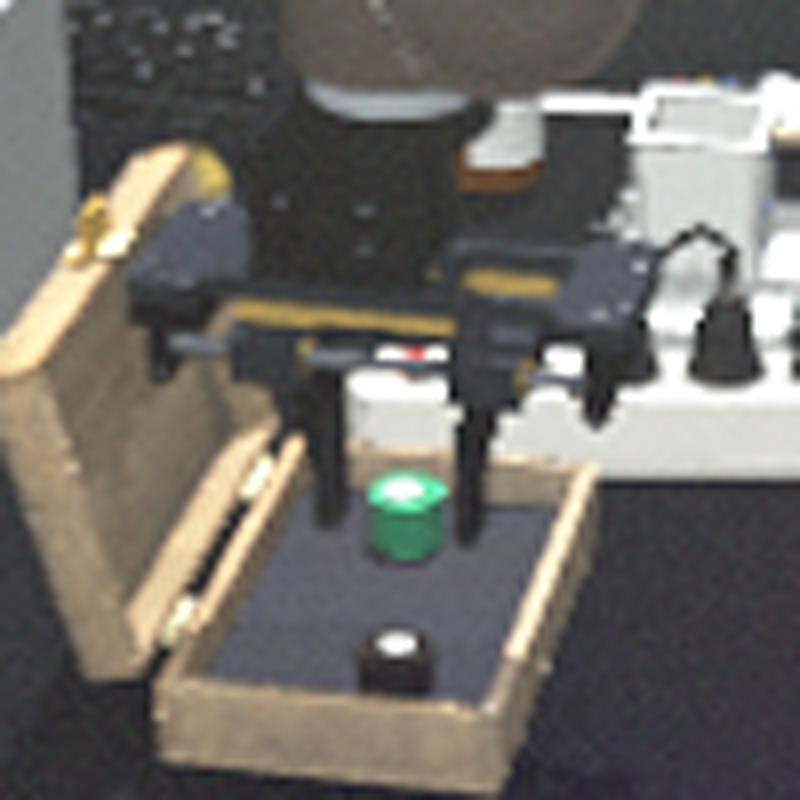

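View pics/t26.png

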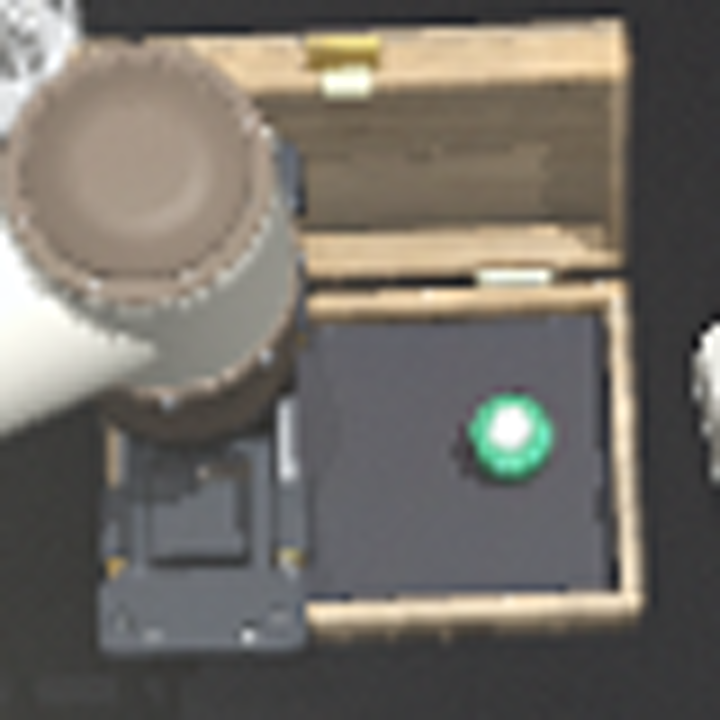

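Emit:
apply_moves(plan=[[[52,-0.15,0,-0.3,0,0.005,0],[52,-0.05,0,-0.5,0,0,0],[52,0,0,-0.5,0,0,0],[52,0,0,-0.5,0,0,0],[52,0,0,-0.3,0,0,0],[52,0,0,-0.1,0,0,0],[52,0,0,0,0,0,0]]])

```text
time_s: 39.9
tcp_pos: [0.5278, 0.0967, 0.0435]
ee_rot: [[0.052, -0.999, 0.016], [-0.999, -0.052, 0.009], [-0.008, -0.016, -1.0]]
wrist_force: [0.5, -0.0, -0.6]
gripper_width: 0.519
```

Emit:
apply_moves(plan=[[[52,-0.1,0,-0.25,-0.005,0.015,0],[52,0,0,-0.2,0,0,0],[52,0,0,-0.1,0,0,0],[52,0,0,0,0,0,0]]])

```text
time_s: 40.23
tcp_pos: [0.5263, 0.0974, 0.0302]
ee_rot: [[0.052, -0.999, 0.003], [-0.999, -0.052, 0.005], [-0.005, -0.003, -1.0]]
wrist_force: [-0.3, 0.4, 0.8]
gripper_width: 0.519
```

```bash
python3 - <<'E'
from h import *
s=sense();print(s["tcp_pos"],s["wrist_force"])
c=capture("scene");save(c,"s27",(240,150,340,250),8)
E
```

```text
[0.5263055  0.09737718 0.03016801] [-0.3178345   0.35097059  0.8018428 ]
```

View pics/s27.png

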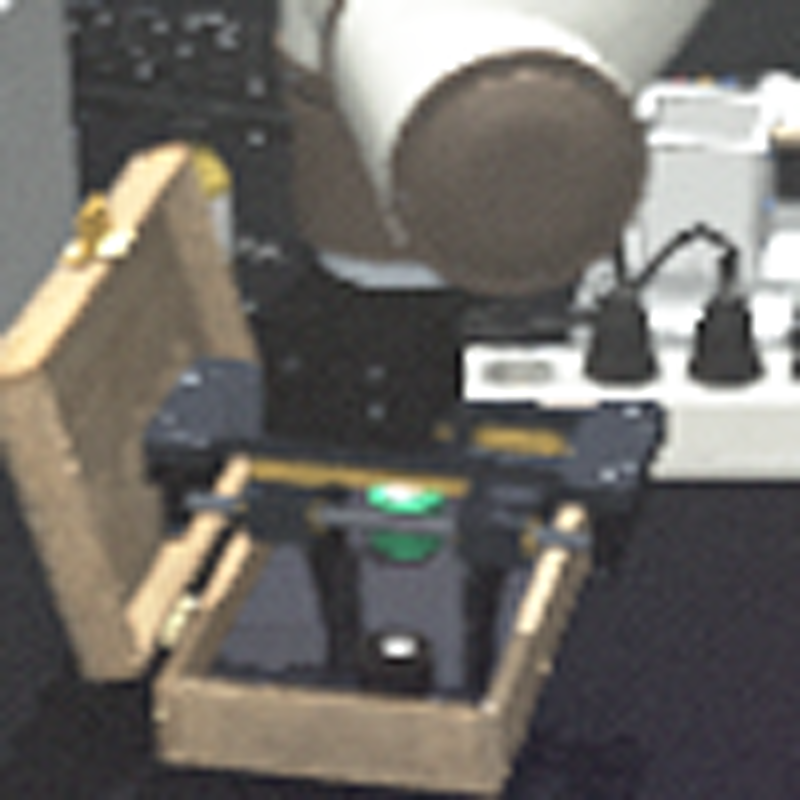

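Emit:
apply_moves(plan=[[[52,0,0,-0.1,0,0,0],[52,0,0,0,0,0,0],[30,0,0,0,0,0,0],[10,0,0,0,0,0,0],[10,0,0,0,0,0,0],[10,0,0,0,0,0,0],[10,0,0,0,0,0,0]]])

```text
time_s: 40.87
tcp_pos: [0.5271, 0.0977, 0.0285]
ee_rot: [[0.052, -0.999, 0.005], [-0.999, -0.052, 0.006], [-0.006, -0.005, -1.0]]
wrist_force: [-0.2, 0.9, 0.5]
gripper_width: 0.347
```

Emit:
apply_moves(plan=[[[10,0,0,0.3,0,0,0],[10,0,0,0.7,0,0,0],[10,0,0,0.8,0,0,0],[10,0,0,0.8,0,0,0],[10,0,0,0.8,0,0,0],[10,0,0,0.8,0,0,0],[10,0,0,0.8,0,0,0],[10,0,-0.2,0.8,0,0,0],[10,0,-0.5,0.4,0,0,0],[10,0,-0.8,0,0,0,0],[10,0,-0.9,0,0,0,0],[10,0,-0.9,0,0,0,0]]])

```text
time_s: 41.87
tcp_pos: [0.525, 0.0145, 0.1982]
ee_rot: [[0.059, -0.998, 0.009], [-0.998, -0.059, 0.006], [-0.006, -0.01, -1.0]]
wrist_force: [0.5, -0.3, 0.0]
gripper_width: 0.345
```

Emit:
apply_moves(plan=[[[10,0,-0.9,0,0,0,0],[10,0,-0.9,0,0,0,0],[10,0,-0.9,0,0,0,0],[10,0,-0.9,0,0,0,0],[10,0,-0.9,0,0,0,0],[10,0,-0.9,0,0,0,0],[10,0,-0.9,0,0,0,0],[10,0,-0.9,0,0,0,0],[10,0,-0.9,0,0,0,0],[10,0,-0.9,0,0,0,0],[10,0,-0.9,0,0,0,0],[10,0,-0.9,0,0,0,0]]])

```text
time_s: 42.87
tcp_pos: [0.5205, -0.2685, 0.2069]
ee_rot: [[0.061, -0.998, 0.016], [-0.998, -0.061, 0.008], [-0.007, -0.016, -1.0]]
wrist_force: [0.4, -0.1, -0.4]
gripper_width: 0.345
```

Emit:
apply_moves(plan=[[[10,-0.1,-0.8,0,0,0.01,0],[10,-0.1,-0.7,0,0,0,0],[10,-0.1,-0.3,-0.3,0,0,0],[10,0,0,-0.6,0,0,0],[10,0,0,-0.6,0,0,0],[10,0,0,-0.3,0,0,0],[10,0,0,0,0,0,0],[10,0,0,0,0,0,0]]])

```text
time_s: 43.53
tcp_pos: [0.5097, -0.319, 0.1618]
ee_rot: [[0.055, -0.998, 0.007], [-0.998, -0.055, 0.007], [-0.007, -0.007, -1.0]]
wrist_force: [-0.6, -0.6, -0.6]
gripper_width: 0.346
```

```bash
python3 - <<'E'
from h import *
s=sense();print(s["tcp_pos"],s["gripper_width"])
c=capture("top");save(c,"t28",(370,130,460,210),8)
c=capture("scene");save(c,"s28",(280,100,370,190),8)
E
```

```text
[ 0.50967466 -0.31900047  0.16177434] 0.3456574170250965
```

View pics/s28.png

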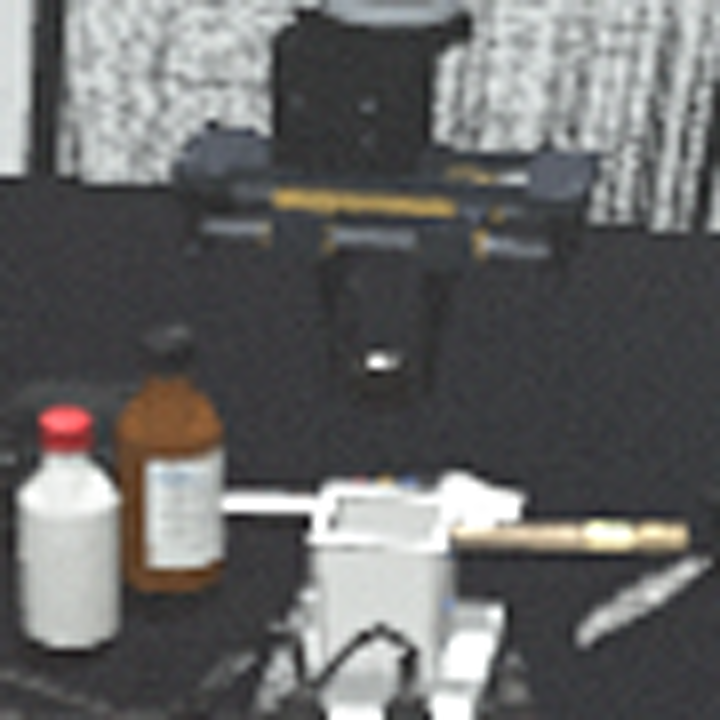

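View pics/t28.png

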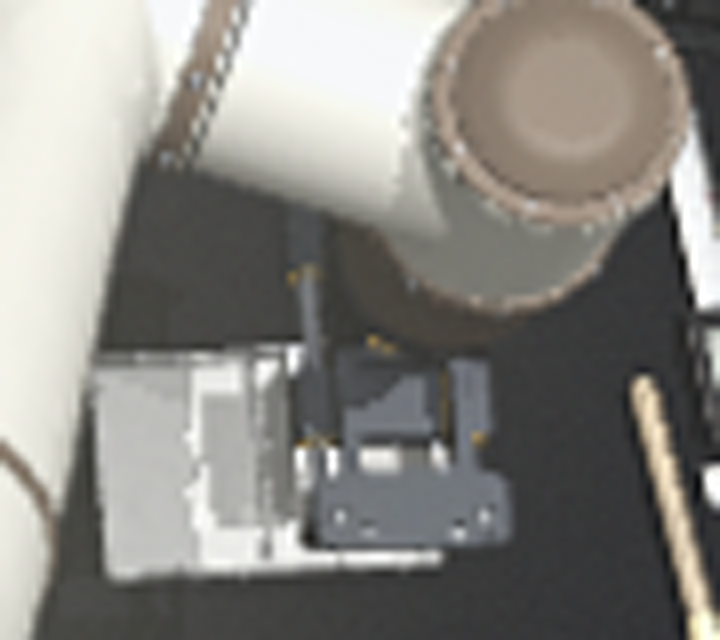

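Emit:
apply_moves(plan=[[[10,0,-0.5,-0.2,0,0,0],[10,0,-0.5,-0.4,0,0,0],[10,0,-0.1,-0.5,0,0,0],[10,0,0,-0.5,0,0,0],[10,0,0,-0.4,0,0,0],[10,0,0,-0.2,0,0,0],[10,0,0,0,0,0,0]]])

```text
time_s: 44.22
tcp_pos: [0.5125, -0.3521, 0.1066]
ee_rot: [[0.056, -0.998, 0.016], [-0.998, -0.056, 0.003], [-0.002, -0.016, -1.0]]
wrist_force: [0.5, 0.4, 0.1]
gripper_width: 0.346
```

```bash
python3 - <<'E'
from h import *
s=sense();print(s["tcp_pos"],s["gripper_width"])
c=capture("scene");save(c,"s29",(300,110,370,180),10)
E
```

```text
[ 0.51245193 -0.35210033  0.10656595] 0.3456700761652461
```

View pics/s29.png

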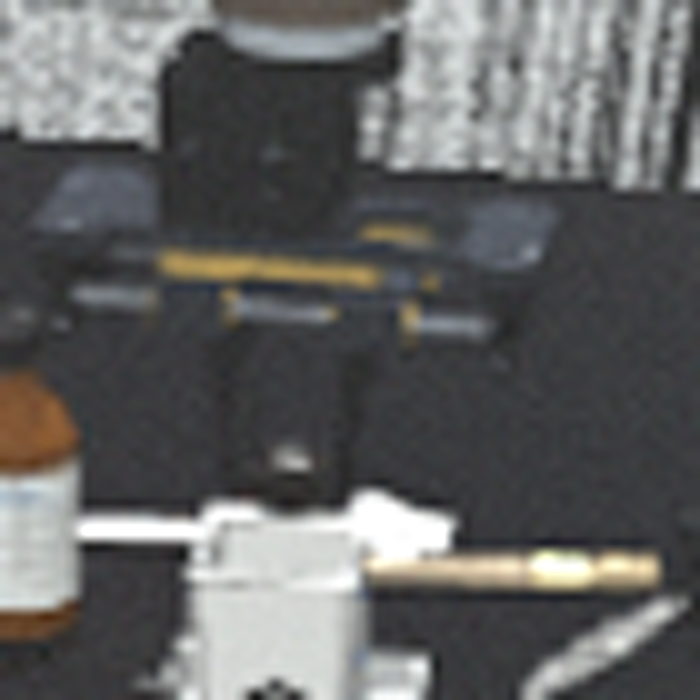

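Emit:
apply_moves(plan=[[[10,-0.05,0.1,-0.2,0,0.01,0],[10,0,0,-0.1,0,0,0],[10,0,0,0,0,0,0],[60,0,0,0,0,0,0],[60,0,0,0,0,0,0],[60,0,0,0,0,0,0],[60,0,0,0.3,0,0,0],[60,0,0,0.6,0,0,0],[60,0,0,0.8,0,0,0],[60,0,0,0.8,0,0,0],[60,0,0.2,0.8,0,0,0],[60,0,0.6,0.4,0,0,0]]])

```text
time_s: 45.27
tcp_pos: [0.5114, -0.3304, 0.1979]
ee_rot: [[0.055, -0.998, 0.006], [-0.998, -0.055, 0.001], [-0.001, -0.006, -1.0]]
wrist_force: [0.5, 0.3, 0.2]
gripper_width: 0.605
```

Emit:
apply_moves(plan=[[[60,0,0.9,0,0,0,0],[60,0,0.9,0,0,0,0],[60,0,0.9,0,0,0,0],[60,0,0.9,0,0,0,0],[60,0.1,0.9,0,0,0,0],[60,0.1,0.9,0,0,0,0],[60,0.1,0.9,0,0,0,0],[60,0.1,0.9,0,0,0,0],[60,0.1,0.9,0,0,0,0],[60,0.1,0.5,0,0,0,0],[60,0,0,0,0,0,0]]])

```text
time_s: 46.18
tcp_pos: [0.5242, -0.097, 0.2074]
ee_rot: [[0.057, -0.998, 0.021], [-0.998, -0.057, 0.001], [0.0, -0.021, -1.0]]
wrist_force: [-0.3, -0.2, -0.5]
gripper_width: 0.597
```

```bash
python3 - <<'E'
from h import *
s=sense();print(s["tcp_pos"],s["gripper_width"])
c=capture("top");save(c,"t30",(270,110,460,230),4)
c=capture("scene");save(c,"s30",(240,110,370,240),5)
E
```

```text
[ 0.52422627 -0.09701997  0.20738497] 0.597489146578138
```

View pics/s30.png

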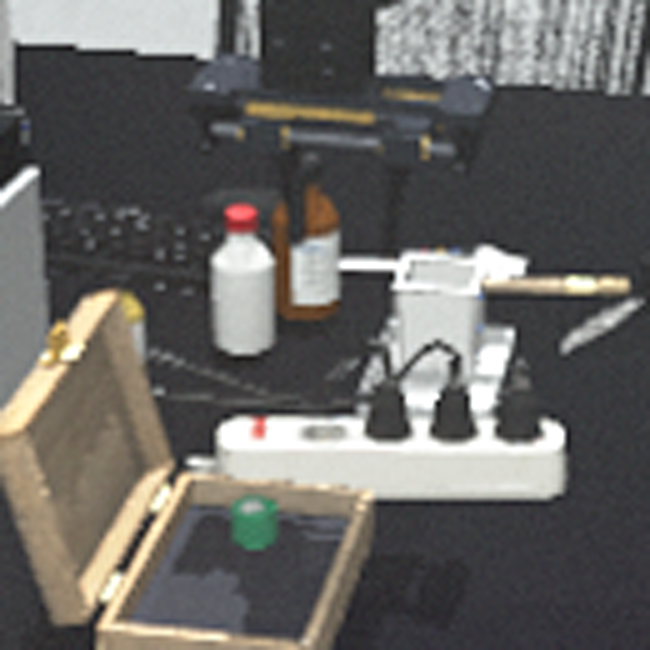

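View pics/t30.png

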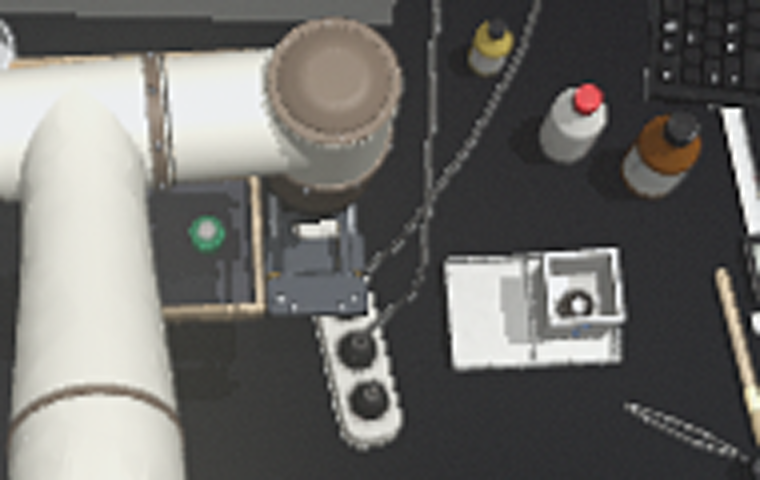

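```bash
python3 - <<'E'
from h import *
c=np.load("/tmp/top0.npy",allow_pickle=True).item();W=cloud(c)
m=(W[...,0]>.35)&(W[...,0]<.75)&(W[...,1]>-.2)&(W[...,1]<-.08)&(W[...,2]>.06)&(W[...,2]<.14)
P=W[m]
for a in np.arange(.4,.7,.02):
    q=P[(P[:,0]>a)&(P[:,0]<a+.02)]
    if len(q): print(round(a,2),len(q),"y",q[:,1].min().round(3),q[:,1].max().round(3),"z",q[:,2].max().round(3))
c=capture("top");W=cloud(c)
hsv=cv2.cvtColor(c["pixels"],cv2.COLOR_RGB2HSV).astype(int);H,S,V=[hsv[...,i] for i in range(3)]
m=np.zeros(H.shape,bool);m[155:180,310:335]=1;m&=(H>55)&(H<95)&(S>60)
v,u=np.nonzero(m);print(len(u),u.min(),u.max(),v.min(),v.max())
print(ray(c,[((u.min()+u.max())/2,(v.min()+v.max())/2)],.036))
E
```

```text
0.4 47 y -0.179 -0.151 z 0.106
0.42 5 y -0.171 -0.157 z 0.078
0.44 46 y -0.167 -0.14 z 0.112
0.46 21 y -0.178 -0.143 z 0.114
0.48 51 y -0.199 -0.131 z 0.115
0.5 26 y -0.198 -0.131 z 0.116
0.52 11 y -0.183 -0.163 z 0.108
0.54 5 y -0.187 -0.179 z 0.079
46 317 325 164 172
[[ 0.56017806 -0.01744109  0.036     ]]
```

Emit:
apply_moves(plan=[[[52,0,0.2,0,0,0.01,-0.1],[52,0,0.3,0,0,0.01,-0.12],[52,0,0.3,0,0,0,-0.12],[52,0,0.3,0,0,0,-0.12],[52,0.1,0.3,0,0,0,-0.12],[52,0.1,0.3,0,0,0,-0.12],[52,0.2,0.3,0,0,0,-0.12],[52,0.2,0.3,0,0,0,-0.12],[52,0.2,0.3,0,0,0,-0.12],[52,0.2,0.3,0,0,0,-0.12],[52,0.2,0.2,0,0,0,-0.12],[52,0.1,0,0,0,0,-0.12]]])

```text
time_s: 47.33
tcp_pos: [0.5539, -0.0305, 0.2067]
ee_rot: [[-0.989, -0.145, -0.005], [-0.145, 0.989, 0.002], [0.005, 0.002, -1.0]]
wrist_force: [0.5, -0.2, 0.4]
gripper_width: 0.517
```

Emit:
apply_moves(plan=[[[52,0,0,0,0,0,-0.1],[52,0,0,0,0,0,0],[52,0,0,0,0,0,0]]])

```text
time_s: 47.58
tcp_pos: [0.554, -0.033, 0.2061]
ee_rot: [[-0.999, -0.036, -0.006], [-0.036, 0.999, 0.002], [0.006, 0.002, -1.0]]
wrist_force: [0.2, 0.5, -0.6]
gripper_width: 0.523
```

Emit:
apply_moves(plan=[[[52,0.1,0.3,-0.3,0,0,0.035],[52,0.1,0.4,-0.6,0,0,0],[52,0,0,-0.7,0,0,0],[52,0,0,-0.7,0,0,0],[52,0,0,-0.7,0,0,0],[52,0,0,-0.6,0,0,0],[52,0,0,-0.4,0,0,0],[52,0,0,-0.1,0,0,0],[52,0,0,0,0,0,0]]])

```text
time_s: 48.33
tcp_pos: [0.5586, -0.0153, 0.0968]
ee_rot: [[-0.995, -0.098, -0.004], [-0.098, 0.995, 0.002], [0.004, 0.003, -1.0]]
wrist_force: [0.4, 0.3, 0.9]
gripper_width: 0.519
```

```bash
python3 - <<'E'
from h import *
s=sense();print(s["tcp_pos"],s["gripper_width"])
c=capture("scene");save(c,"s31",(240,140,340,240),8)
E
```

```text
[ 0.55861783 -0.01529631  0.09678785] 0.518533831969067
```

View pics/s31.png

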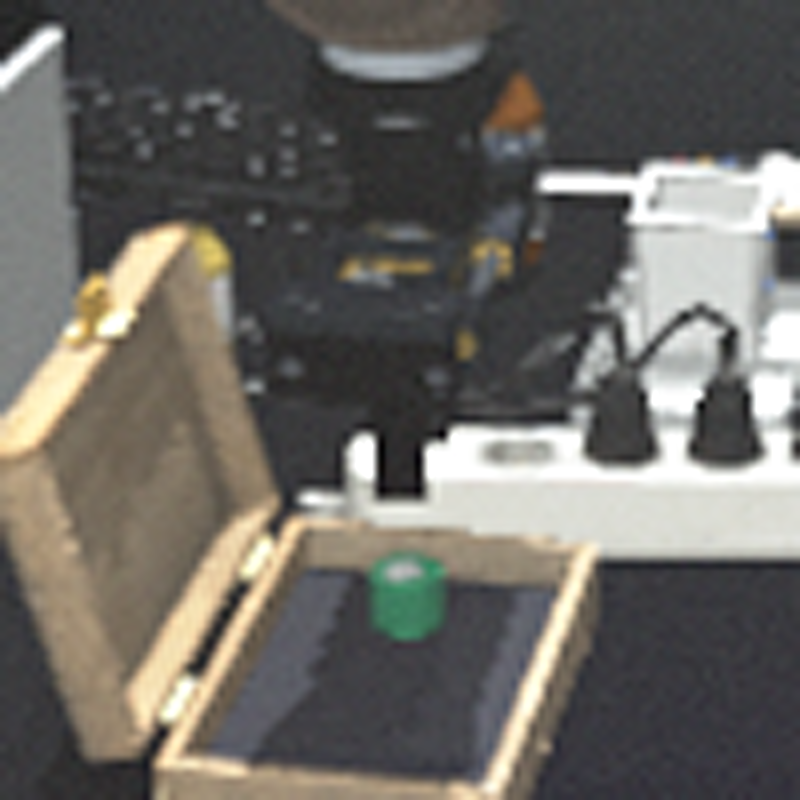

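```bash
python3 - <<'E'
from h import *
c=capture("scene");
f=lambda p,z: ray(c,[(240+p[0]/8,140+p[1]/8)],z)[0].round(4)
print("front base",f((407,639),.016),"top c",f((407,570),.040))
W=cloud(c)
hsv=cv2.cvtColor(c["pixels"],cv2.COLOR_RGB2HSV).astype(int);H,S,V=[hsv[...,i] for i in range(3)]
m=np.zeros(H.shape,bool);m[205:225,280:300]=1;m&=(H>55)&(H<95)&(S>60)
v,u=np.nonzero(m);print(u.min(),u.max(),v.min(),v.max())
P=W[m];print(np.percentile(P[:,1],[5,25,50,75,95]).round(4),np.percentile(P[:,2],[5,50,95]).round(4))
print("finger tip pred",proj(c,[.558,-.0153+.0225,.0888]), "obs",240+400/8,140+495/8)
# case right wall inner top edge
print("right wall inner top mid",f((440,545),.036), f((300,525),.036),f((585,555),.036))
E
```

```text
front base [0.5551 0.0051 0.016 ] top c [ 0.5593 -0.0103  0.04  ]
286 295 209 219
[-0.0339 -0.0134 -0.0048 -0.0009  0.0022] [0.0139 0.0297 0.0398]
finger tip pred [289.30863062 200.65821964] obs 290.0 201.875
right wall inner top mid [ 0.5545 -0.0419  0.036 ] [ 0.6178 -0.0441  0.036 ] [ 0.4927 -0.0489  0.036 ]
```

Emit:
apply_moves(plan=[[[48,0.05,-0.05,-0.3,0,0,-0.02],[48,0,0,-0.6,0,0,0],[48,0,0,-0.6,0,0,0],[48,0,0,-0.5,0,0,0],[48,0,0,-0.3,0,0,0],[48,0,0,0,0,0,0],[48,0,0,0,0,0,0]]])

```text
time_s: 49.02
tcp_pos: [0.5656, -0.016, 0.0426]
ee_rot: [[-0.997, -0.075, 0.012], [-0.075, 0.997, 0.005], [-0.012, 0.004, -1.0]]
wrist_force: [0.5, 0.4, -0.1]
gripper_width: 0.479
```

Emit:
apply_moves(plan=[[[48,-0.2,0,-0.25,0,0.01,0],[48,-0.05,0,-0.2,0,0,0],[48,0,0,-0.05,0,0,0],[48,0,0,0,0,0,0]]])

```text
time_s: 49.35
tcp_pos: [0.5602, -0.0158, 0.0311]
ee_rot: [[-0.997, -0.076, 0.005], [-0.075, 0.997, 0.006], [-0.006, 0.006, -1.0]]
wrist_force: [0.2, -0.6, 0.7]
gripper_width: 0.482
```

```bash
python3 - <<'E'
from h import *
s=sense();print(s["tcp_pos"],s["wrist_force"])
c=capture("scene");save(c,"s32",(250,170,330,240),9)
E
```

```text
[ 0.56024029 -0.01575807  0.03113383] [ 0.21551103 -0.57850132  0.67779451]
```

View pics/s32.png

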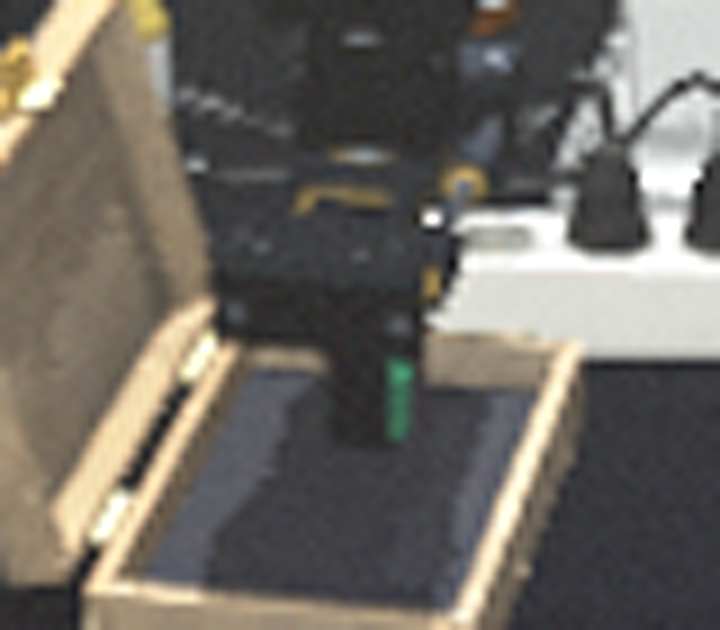

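Emit:
apply_moves(plan=[[[48,-0.08,0,-0.08,0,0,0],[48,0,0,0,0,0,0],[30,0,0,0,0,0,0],[10,0,0,0,0,0,0],[10,0,0,0,0,0,0],[10,0,0,0,0,0,0],[10,0,0,0,0,0,0]]])

```text
time_s: 49.98
tcp_pos: [0.5588, -0.0156, 0.0301]
ee_rot: [[-0.997, -0.076, 0.007], [-0.076, 0.997, 0.007], [-0.008, 0.006, -1.0]]
wrist_force: [0.9, 1.1, -0.7]
gripper_width: 0.349
```

Emit:
apply_moves(plan=[[[10,0,0,0.3,0,0,0],[10,0,0,0.7,0,0,0],[10,0,0,0.8,0,0,0],[10,0,0,0.8,0,0,0],[10,0,0,0.8,0,0,0],[10,0,0,0.8,0,0,0],[10,0,0,0.8,0,0,0],[10,-0.1,-0.2,0.8,0,0,0],[10,-0.2,-0.5,0.4,0,0,0],[10,-0.2,-0.8,0,0,0,0],[10,-0.2,-0.9,0,0,0,0],[10,-0.2,-0.9,0,0,0,0]]])

```text
time_s: 50.98
tcp_pos: [0.5333, -0.0996, 0.1976]
ee_rot: [[-0.997, -0.082, 0.01], [-0.082, 0.997, 0.006], [-0.01, 0.005, -1.0]]
wrist_force: [0.7, 0.2, -0.2]
gripper_width: 0.348
```

Emit:
apply_moves(plan=[[[10,-0.1,-0.9,0,0,0,0],[10,-0.1,-0.9,0,0,0,0],[10,-0.1,-0.9,0,0,0,0],[10,-0.1,-0.9,0,0,0,0],[10,-0.1,-0.9,0,0,0,0],[10,-0.1,-0.9,0,0,0,0],[10,-0.1,-0.9,0,0,0,0],[10,-0.1,-0.9,0,0,0,0],[10,0,-0.9,0,0,0,0],[10,0,-0.4,0,0,0,0],[10,0,0,0,0,0,0]]])

```text
time_s: 51.9
tcp_pos: [0.4997, -0.3304, 0.1969]
ee_rot: [[-0.997, -0.074, 0.003], [-0.074, 0.997, 0.009], [-0.004, 0.009, -1.0]]
wrist_force: [-0.5, 0.6, -0.6]
gripper_width: 0.35
```

Emit:
apply_moves(plan=[[[10,0.2,-0.3,-0.2,-0.005,0,0],[10,0.2,-0.4,-0.5,0,0,0],[10,0,-0.05,-0.6,0,0,0],[10,0,0,-0.6,0,0,0],[10,0,0,-0.6,0,0,0],[10,0,0,-0.4,0,0,0],[10,0,0,-0.2,0,0,0],[10,0,0,0,0,0,0]]])

```text
time_s: 52.57
tcp_pos: [0.511, -0.3479, 0.1105]
ee_rot: [[-0.997, -0.078, 0.0], [-0.078, 0.997, 0.006], [-0.001, 0.006, -1.0]]
wrist_force: [-0.3, 1.2, -0.7]
gripper_width: 0.348
```

```bash
python3 - <<'E'
from h import *
s=sense();print(s["tcp_pos"],s["gripper_width"])
c=capture("scene");save(c,"s33",(300,110,370,180),10)
c=capture("top");save(c,"t33",(370,130,460,210),8)
E
```

```text
[ 0.51103985 -0.34786615  0.1105399 ] 0.3479611210838099
```

View pics/s33.png

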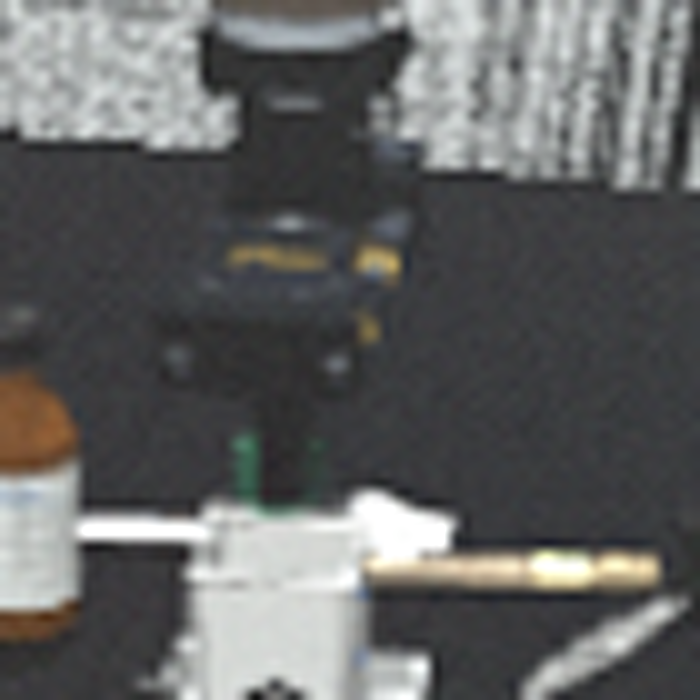

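View pics/t33.png

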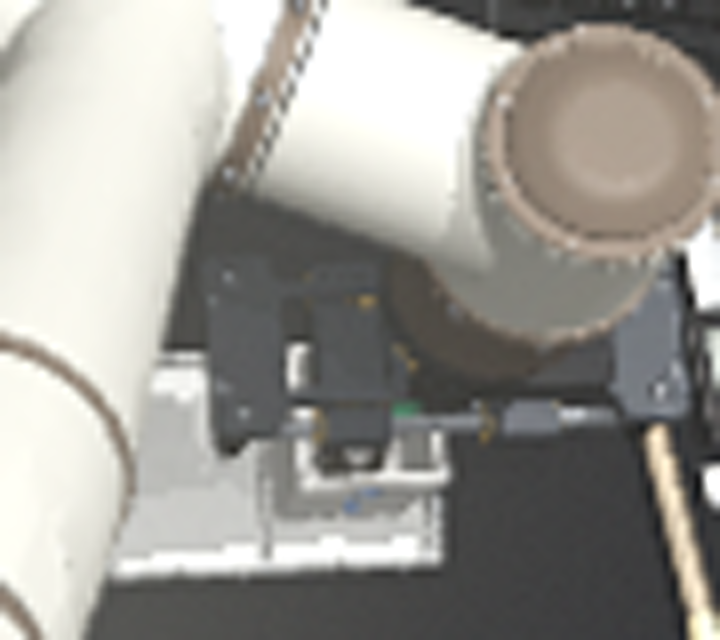

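Emit:
apply_moves(plan=[[[10,0,0,-0.25,0,0,0],[10,0,0,-0.15,0,0,0],[10,0,0,0,0,0,0],[55,0,0,0,0,0,0],[55,0,0,0,0,0,0],[55,0,0,0,0,0,0],[55,0,0,0.3,0,0,0],[55,0,0,0.6,0,0,0],[55,0,0,0.8,0,0,0],[55,0,0,0.8,0,0,0],[40,0,0.2,0.8,0,0,0],[30,0,0.6,0.4,0,0,0]]])

```text
time_s: 53.67
tcp_pos: [0.5122, -0.33, 0.2016]
ee_rot: [[-0.997, -0.077, 0.006], [-0.076, 0.997, 0.002], [-0.006, 0.002, -1.0]]
wrist_force: [1.2, -0.3, 0.4]
gripper_width: 0.471
```

Emit:
apply_moves(plan=[[[0,0,0.9,0.2,0,0,0],[0,0,0.9,0.2,0,0,0],[0,0,0.9,0.2,0,0,0],[0,0.1,0.9,0.2,0,0,0],[0,0.2,0.9,0.2,0,0,0],[0,0.2,0.9,0.2,0,0,0],[0,0.2,0.9,0,0,0,0],[0,0,0,0,0,0,0]]])

```text
time_s: 54.33
tcp_pos: [0.5286, -0.1596, 0.2405]
ee_rot: [[-0.997, -0.076, 0.018], [-0.076, 0.997, 0.002], [-0.018, 0.001, -1.0]]
wrist_force: [-0.7, 0.5, 0.3]
gripper_width: 0.012
```

```bash
python3 - <<'E'
from h import *
s=sense();print(s["tcp_pos"],s["gripper_width"],s["time_s"])
c=capture("top");save(c,"t34",(270,110,460,230),4)
c=capture("scene");save(c,"s34",(200,100,370,270),4)
W=cloud(c)
E
```

```text
[ 0.5286488  -0.15963791  0.24051235] 0.011554511643761077 54.3333
```

View pics/s34.png

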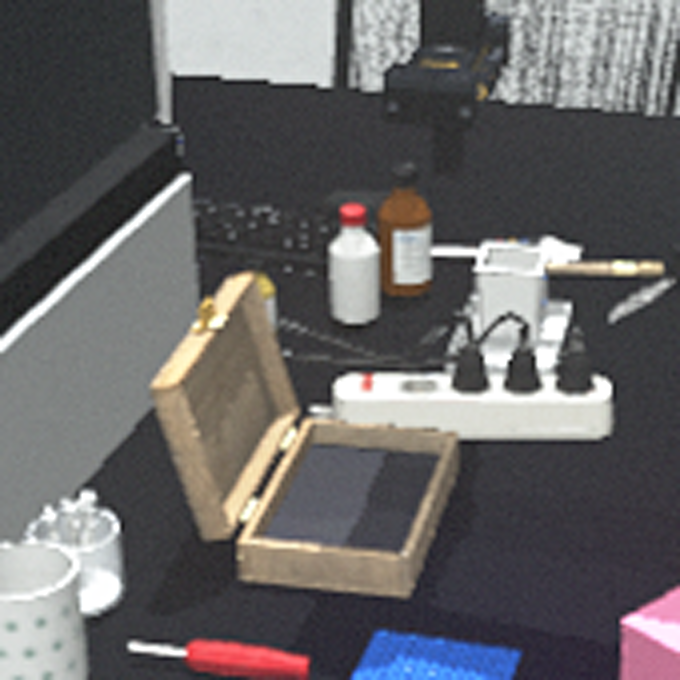

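View pics/t34.png

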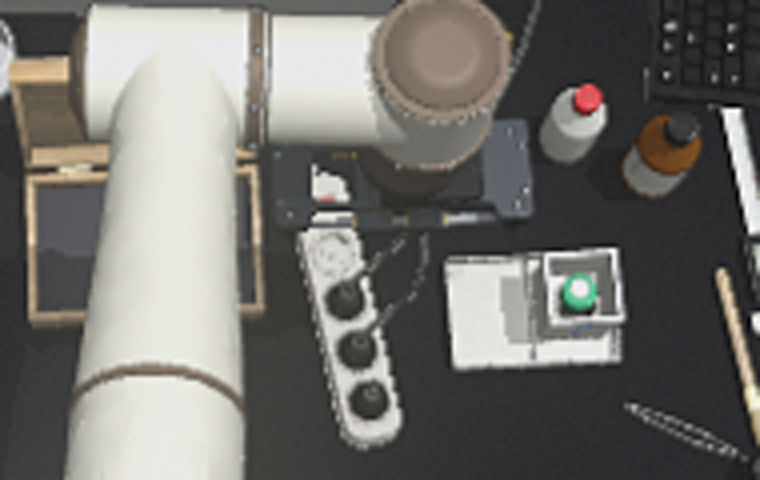

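```bash
python3 - <<'E'
from h import *
c=np.load("/tmp/top0.npy",allow_pickle=True).item();W=cloud(c)
for u in(230,280,310,340,365):
    col=W[60:130,u]; print(u,[(r,W[r,u].round(2).tolist()) for r in (70,80,90,95,100,105,110,115)])
E
```

```text
230 [(70, [0.79, 0.27, 0.31]), (80, [0.79, 0.28, 0.25]), (90, [0.78, 0.29, 0.2]), (95, [0.77, 0.3, 0.17]), (100, [0.77, 0.31, 0.13]), (105, [0.77, 0.32, 0.08]), (110, [0.77, 0.33, 0.04]), (115, [0.74, 0.32, 0.06])]
280 [(70, [0.79, 0.12, 0.33]), (80, [0.79, 0.12, 0.25]), (90, [0.78, 0.13, 0.21]), (95, [0.77, 0.13, 0.18]), (100, [0.77, 0.13, 0.14]), (105, [0.77, 0.13, 0.1]), (110, [0.77, 0.14, 0.05]), (115, [0.77, 0.14, -0.0])]
310 [(70, [0.79, 0.02, 0.33]), (80, [0.79, 0.02, 0.26]), (90, [0.77, 0.03, 0.22]), (95, [0.77, 0.03, 0.19]), (100, [0.77, 0.03, 0.15]), (105, [0.77, 0.03, 0.11]), (110, [0.77, 0.03, 0.06]), (115, [0.78, 0.03, 0.0])]
340 [(70, [0.79, -0.07, 0.33]), (80, [0.79, -0.07, 0.27]), (90, [0.77, -0.07, 0.23]), (95, [0.77, -0.07, 0.2]), (100, [0.77, -0.08, 0.16]), (105, [0.77, -0.08, 0.12]), (110, [0.78, -0.08, 0.06]), (115, [0.78, -0.08, 0.0])]
365 [(70, [0.79, -0.15, 0.34]), (80, [0.79, -0.15, 0.27]), (90, [0.77, -0.16, 0.24]), (95, [nan, nan, nan]), (100, [0.77, -0.16, 0.16]), (105, [0.77, -0.17, 0.12]), (110, [0.77, -0.17, 0.08]), (115, [0.77, -0.17, 0.03])]
```

Emit:
apply_moves(plan=[[[0,0,0.5,0.3,0,-0.03,0],[0,0,0.9,0.4,0,-0.05,0],[0,0.1,0.9,0.4,0,-0.06,0],[0,0.3,0.9,0.2,0,-0.06,0],[0,0.5,0.9,0,0,-0.06,0],[0,0.6,0.9,0,0,-0.06,0],[0,0.7,0.9,0,0,-0.05,0],[0,0.7,0.9,0,0,0,0],[0,0.7,0.9,0,0,0,0],[0,0.7,0.9,0,0,0,0],[0,0.7,0.7,0,0,0,0],[0,0.6,0.3,0,0,0,0]]])

```text
time_s: 55.43
tcp_pos: [0.666, 0.0779, 0.274]
ee_rot: [[-0.919, -0.054, 0.391], [-0.058, 0.998, -0.001], [-0.39, -0.023, -0.92]]
wrist_force: [0.3, -0.7, 0.3]
gripper_width: 0.008
```

Emit:
apply_moves(plan=[[[0,0.3,0,0,0,0,0],[0,0,0,0,0,0,0],[0,0,0,0,0,0,0]]])

```text
time_s: 55.68
tcp_pos: [0.6754, 0.0772, 0.2717]
ee_rot: [[-0.92, -0.052, 0.388], [-0.058, 0.998, -0.002], [-0.387, -0.025, -0.922]]
wrist_force: [0.9, -0.4, -0.5]
gripper_width: 0.006
```

Emit:
apply_moves(plan=[[[0,0.5,0,0,0,0.01,0],[0,0.6,0,0,0,0.01,0],[0,0.4,0,-0.2,0,0.01,0],[0,0,0,-0.5,0,0,0],[0,0,0,-0.6,0,0,0],[0,0,0,-0.6,0,0,0],[0,0,0,-0.5,0,0,0],[0,0,0,-0.2,0,0,0],[0,0,0,0,0,0,0]]])

```text
time_s: 56.43
tcp_pos: [0.7067, 0.0645, 0.2071]
ee_rot: [[-0.933, -0.04, 0.358], [-0.045, 0.999, -0.006], [-0.357, -0.022, -0.934]]
wrist_force: [0.0, -0.0, -0.0]
gripper_width: 0.008
```

```bash
python3 - <<'E'
from h import *
s=sense();print(s["tcp_pos"],s["wrist_force"])
c=capture("scene");save(c,"s35",(190,100,340,250),5)
E
```

```text
[0.70671028 0.06447151 0.20714584] [ 0.04533966 -0.02335632 -0.02737588]
```

View pics/s35.png

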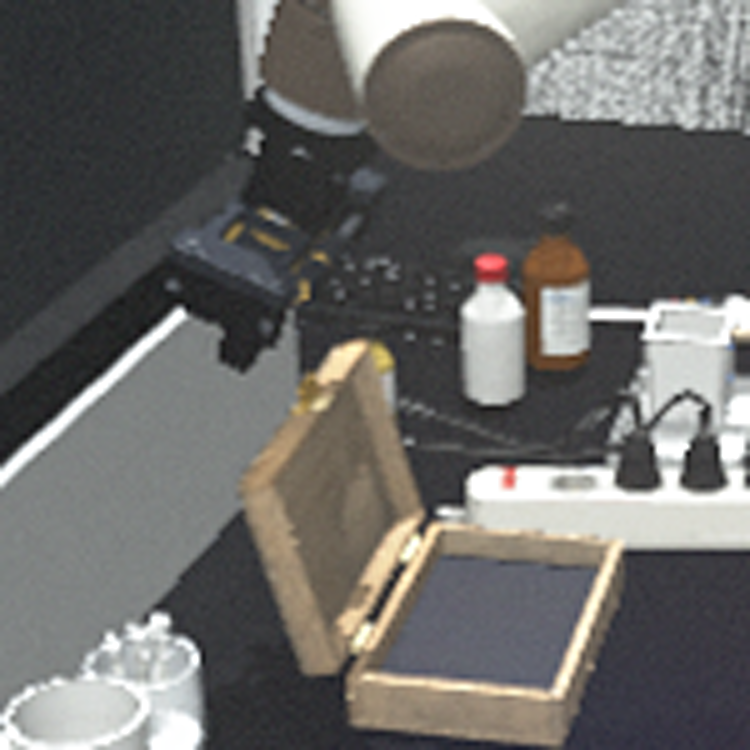

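Emit:
apply_moves(plan=[[[0,0.15,0.2,-0.3,0,0,0],[0,0.1,0.2,-0.5,0,0,0],[0,0,0,-0.5,0,0,0],[0,0,0,-0.3,0,0,0],[0,0,0,-0.1,0,0,0],[0,0,0,0,0,0,0]]])

```text
time_s: 56.98
tcp_pos: [0.7163, 0.0757, 0.1698]
ee_rot: [[-0.929, -0.039, 0.369], [-0.043, 0.999, -0.003], [-0.368, -0.019, -0.93]]
wrist_force: [0.1, 0.7, -0.3]
gripper_width: 0.005
```

```bash
python3 - <<'E'
from h import *
s=sense();print(s["tcp_pos"],s["wrist_force"])
c=capture("scene");save(c,"s36",(190,100,340,250),5)
E
```

```text
[0.71633698 0.0756875  0.1698052 ] [ 0.12672708  0.71018304 -0.26290554]
```

View pics/s36.png

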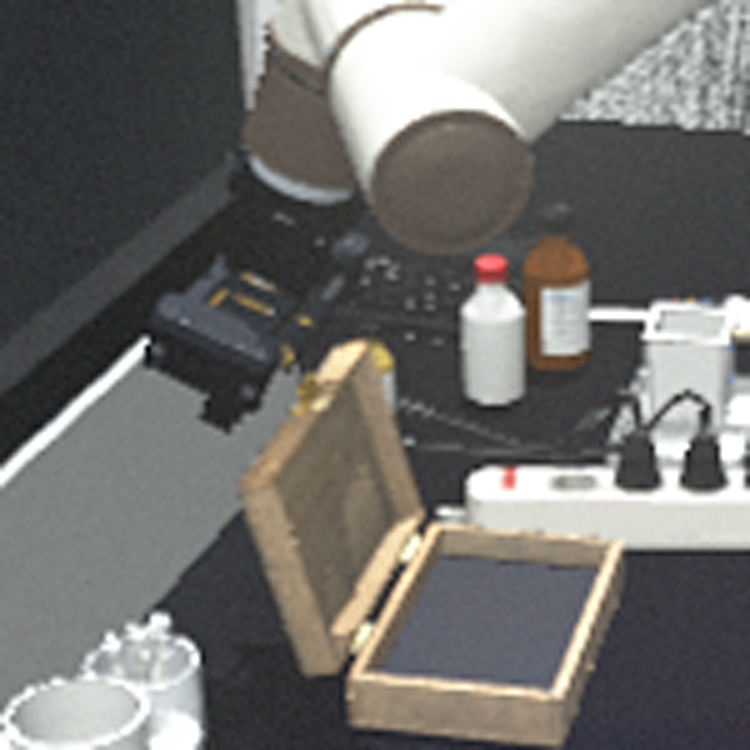

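Emit:
apply_moves(plan=[[[0,-0.1,0.1,-0.3,0,0,0],[0,-0.1,0.1,-0.4,0,0,0],[0,-0.2,0,-0.1,0,0,0],[0,-0.3,0,0,0,0,0],[0,-0.3,0,0,0,0,0],[0,0,0,0,0,0,0]]])

```text
time_s: 57.53
tcp_pos: [0.6922, 0.0821, 0.1537]
ee_rot: [[-0.925, -0.04, 0.378], [-0.043, 0.999, -0.0], [-0.377, -0.017, -0.926]]
wrist_force: [0.2, -0.1, 0.3]
gripper_width: 0.006
```

```bash
python3 - <<'E'
from h import *
s=sense();print(s["tcp_pos"],s["wrist_force"])
c=capture("scene");save(c,"s37",(190,100,340,250),5)
E
```

```text
[0.69217093 0.08214265 0.15371268] [ 0.20163781 -0.13920038  0.25871886]
```

View pics/s37.png

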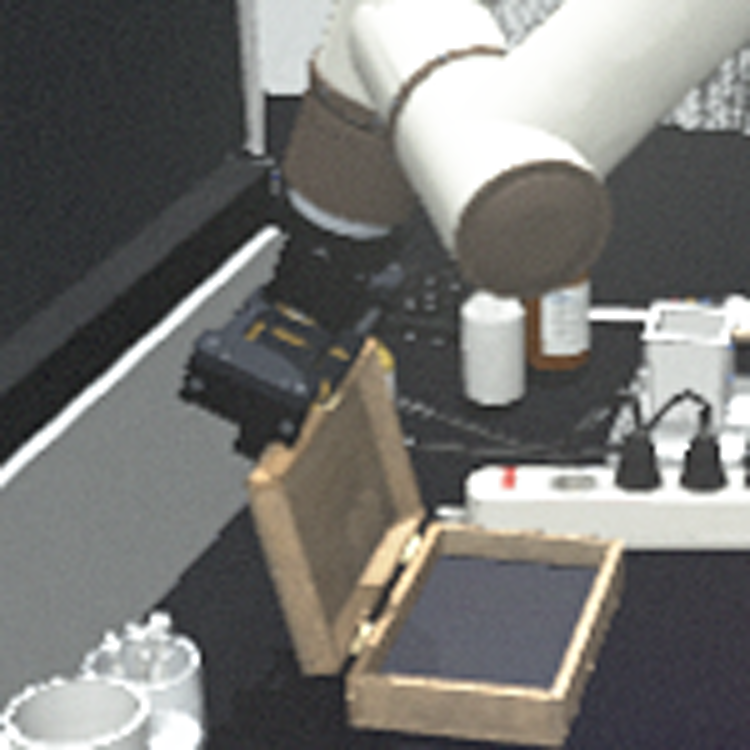

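Emit:
apply_moves(plan=[[[0,-0.4,0,0,0,0,0],[0,-0.4,0,0,0,0,0],[0,-0.4,0,0,0,0,0],[0,-0.4,0,0,0,0,0],[0,-0.4,0,0.1,0,0,0],[0,-0.4,0,0.1,0,0,0],[0,-0.4,0,0.1,0,0,0],[0,-0.3,0,0.1,0,0,0],[0,0,0,0,0,0,0]]])

```text
time_s: 58.33
tcp_pos: [0.6151, 0.0832, 0.1726]
ee_rot: [[-0.919, -0.041, 0.392], [-0.043, 0.999, 0.004], [-0.391, -0.013, -0.92]]
wrist_force: [0.5, -0.6, 0.2]
gripper_width: 0.007
```

```bash
python3 - <<'E'
from h import *
s=sense();print(s["tcp_pos"],s["wrist_force"])
c=capture("scene");save(c,"s38",(190,100,340,250),5)
E
```

```text
[0.61509159 0.08316157 0.1726333 ] [ 0.49428222 -0.6486938   0.16479964]
```

View pics/s38.png

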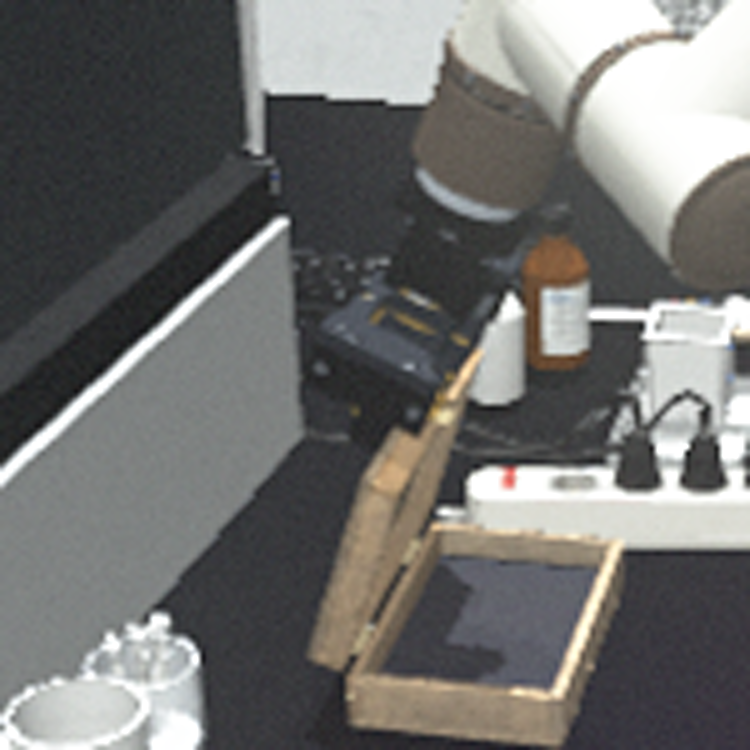

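Emit:
apply_moves(plan=[[[0,-0.1,0,0.4,0,0,0],[0,-0.1,0,0.7,0,0,0],[0,0,0,0.8,0,0,0],[0,0,0,0.8,0,0,0],[0,0,0,0.8,0,0.05,0],[0,0,0,0.8,0,0.1,0],[0,0,0,0.4,0,0.1,0],[0,0,0,0,0,0.1,0],[0,0,0,0,0,0.05,0],[0,0,0,0,0,0,0],[0,0,0,0,0,0,0],[0,0,0,0,0,0,0]]])

```text
time_s: 59.38
tcp_pos: [0.6086, 0.0839, 0.2907]
ee_rot: [[-0.999, -0.049, -0.011], [-0.049, 0.999, 0.007], [0.011, 0.007, -1.0]]
wrist_force: [-0.1, 0.2, -0.3]
gripper_width: 0.005
```

```bash
python3 - <<'E'
from h import *
s=sense();print(s["tcp_pos"],s["wrist_force"])
c=capture("scene");save(c,"s39",(190,100,390,290),4)
c=capture("top");save(c,"t39",(220,80,460,240),3)
E
```

```text
[0.60860438 0.08385626 0.29072641] [-0.1098325   0.23336207 -0.34327201]
```

View pics/s39.png

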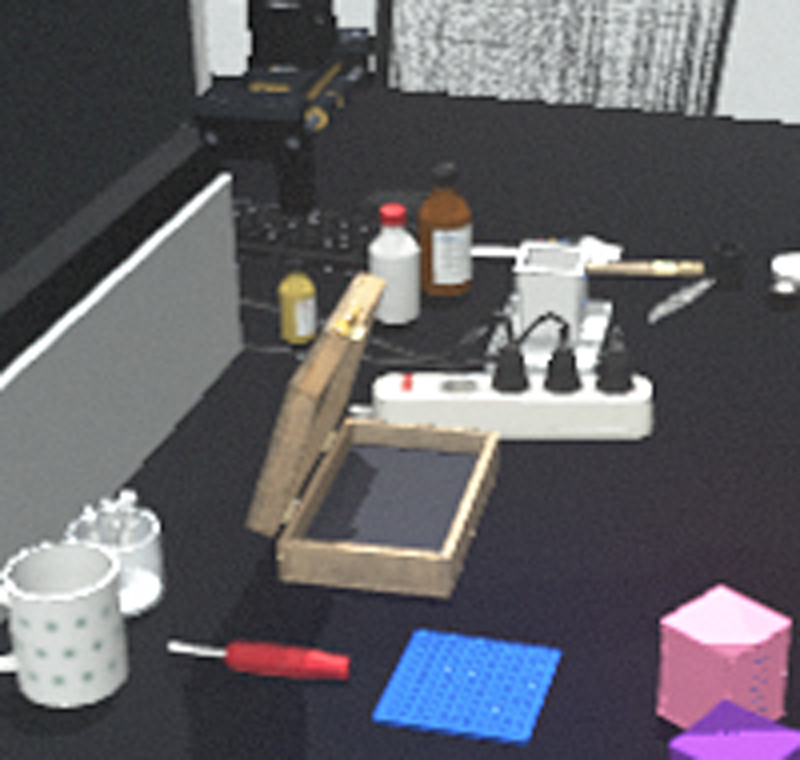

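View pics/t39.png

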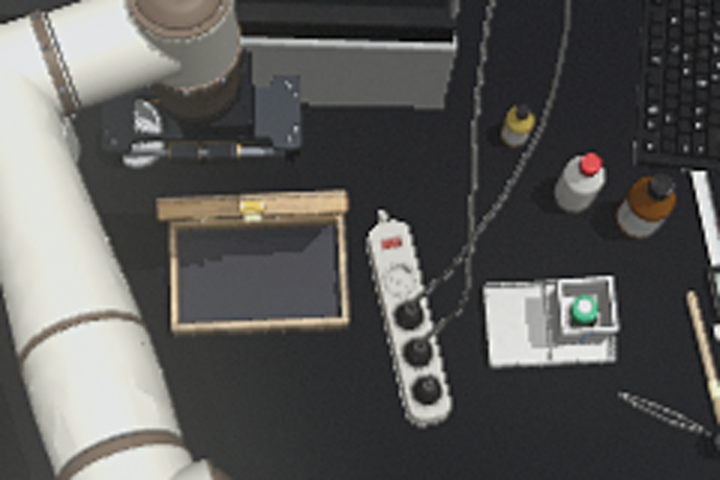

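Emit:
apply_moves(plan=[[[0,-0.3,0,0,0,0,0],[0,-0.3,0,0,0,0,0],[0,0,0,0,0,0,0],[0,0,0,0,0,0,0],[0,0,0,0,0,0,0],[0,0,0,0,0,0,0],[0,0,0,0,0,0,0],[0,0,0,0,0,0,0],[0,0,0,0,0,0,0],[0,0,0,0,0,0,0],[0,0,0,0,0,0,0],[0,0,0,0,0,0,0]]])

```text
time_s: 60.48
tcp_pos: [0.5883, 0.0837, 0.2917]
ee_rot: [[-0.999, -0.051, -0.01], [-0.051, 0.999, 0.006], [0.01, 0.007, -1.0]]
wrist_force: [0.8, -0.6, -0.9]
gripper_width: 0.003
```

```bash
python3 - <<'E'
from h import *
s=sense();print(s["tcp_pos"],s["wrist_force"])
c=capture("scene");save(c,"s40",(190,100,390,290),4)
E
```

```text
[0.58833878 0.08368968 0.2917337 ] [ 0.81751142 -0.61071168 -0.89657803]
```

View pics/s40.png

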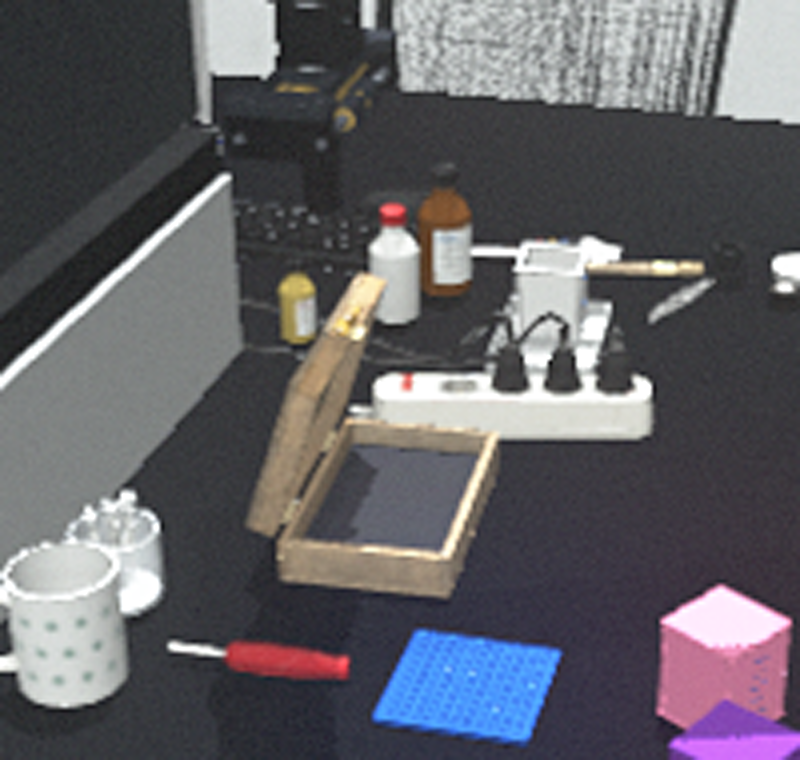

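Emit:
apply_moves(plan=[[[0,0.6,0,0,0,-0.01,0],[0,0.8,0,0,0,0,0],[0,0.8,0,0,0,0,0],[0,0.8,0,0,0,0,0],[0,0.4,0,-0.3,0,0,0],[0,0,0,-0.6,0,0,0],[0,0,0,-0.7,0,0,0],[0,0,0,-0.7,0,0,0],[0,0,0,-0.7,0,0,0],[0,0,0,-0.7,0,0,0],[0,0,0,-0.5,0,0,0],[0,0,0,0,0,0,0]]])

```text
time_s: 61.53
tcp_pos: [0.6745, 0.0831, 0.1779]
ee_rot: [[-0.999, -0.05, -0.003], [-0.05, 0.999, 0.007], [0.003, 0.007, -1.0]]
wrist_force: [-0.9, 0.1, -0.1]
gripper_width: 0.01
```

```bash
python3 - <<'E'
from h import *
s=sense();print(s["tcp_pos"],s["wrist_force"])
c=capture("scene");save(c,"s41",(190,100,340,250),5)
E
```

```text
[0.67454212 0.08310621 0.17786768] [-0.87685368  0.14983046 -0.06057322]
```

View pics/s41.png

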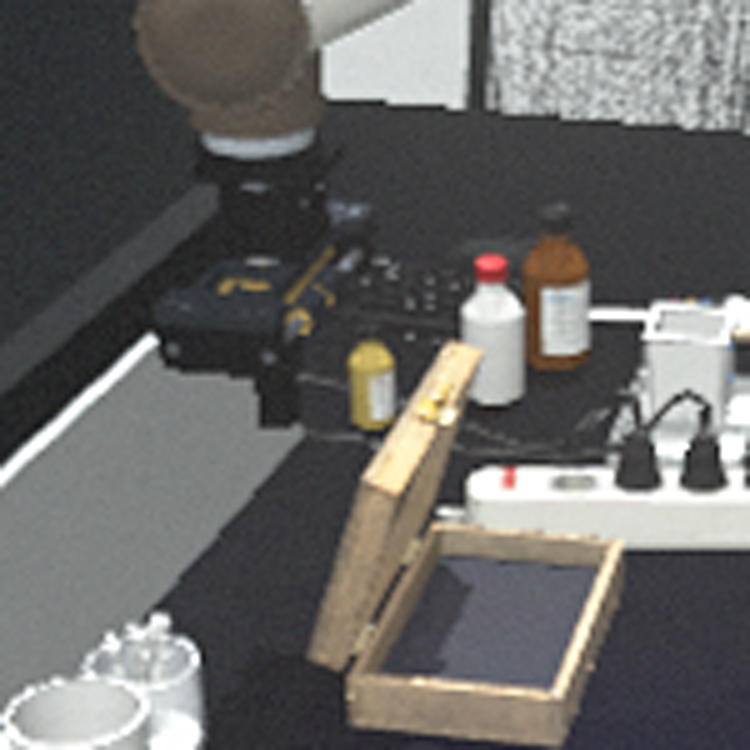

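Emit:
apply_moves(plan=[[[0,0,0,-0.4,0,0,0],[0,-0.2,0,-0.4,0,0,0],[0,-0.5,0,-0.2,0,0,0],[0,-0.5,0,0,0,0,0],[0,-0.5,0,0,0,0,0],[0,-0.5,0,0,0,0,0],[0,-0.5,0,0,0,0,0],[0,-0.5,0,0,0,0,0],[0,-0.5,0,0,0,0,0],[0,-0.5,0,0,0,0,0],[0,-0.5,0,0,0,0,0],[0,-0.4,0,0,0,0,0]]])

```text
time_s: 62.58
tcp_pos: [0.5488, 0.0845, 0.1586]
ee_rot: [[-0.999, -0.05, 0.019], [-0.05, 0.999, 0.013], [-0.019, 0.012, -1.0]]
wrist_force: [-1.0, 0.4, -0.1]
gripper_width: 0.003
```

```bash
python3 - <<'E'
from h import *
s=sense();print(s["tcp_pos"],s["wrist_force"])
c=capture("scene");save(c,"s42",(190,100,340,250),5)
E
```

```text
[0.54876716 0.08454708 0.15863322] [-0.97983797  0.35618074 -0.12011703]
```

View pics/s42.png

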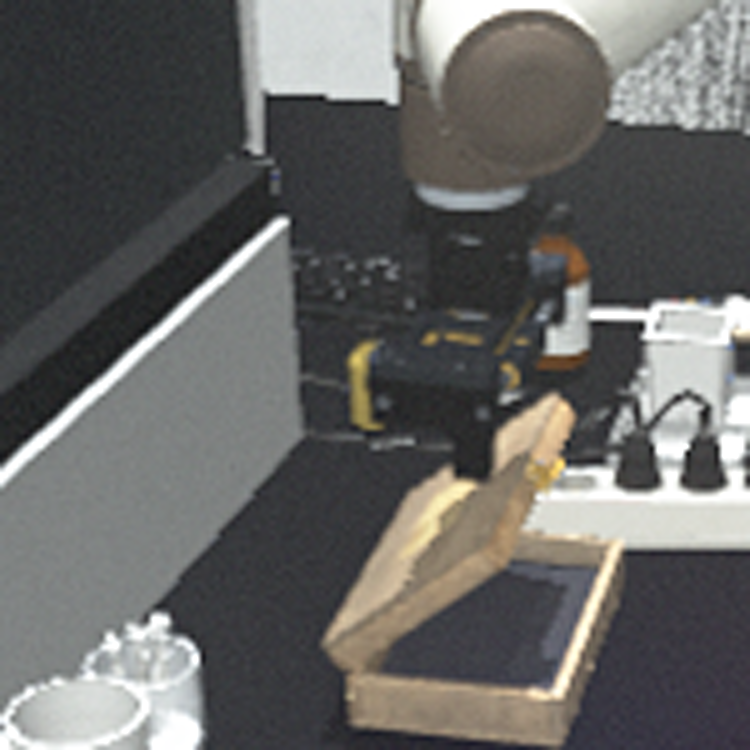

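Emit:
apply_moves(plan=[[[0,-0.3,0,0,0,0,0],[0,-0.3,0,0,0,0,0],[0,0,0,0.2,0,0,0],[0,0,0,0.4,0,0,0],[0,0,0,0.4,0,0,0],[0,0,0,0.4,0,0,0],[0,0,0,0,0,0,0],[0,0,0,0,0,0,0],[0,0,0,0,0,0,0],[0,0,0,0,0,0,0],[0,0,0,0,0,0,0],[0,0,0,0,0,0,0]]])

```text
time_s: 63.63
tcp_pos: [0.5339, 0.085, 0.199]
ee_rot: [[-0.998, -0.05, 0.023], [-0.05, 0.999, 0.015], [-0.024, 0.013, -1.0]]
wrist_force: [-0.4, -0.1, 0.4]
gripper_width: 0.005
```

```bash
python3 - <<'E'
from h import *
s=sense();print(s["tcp_pos"],s["wrist_force"])
c=capture("scene");save(c,"s43",(190,100,340,250),5)
E
```

```text
[0.53394749 0.08503119 0.19898165] [-0.35414297 -0.07218769  0.35174542]
```

View pics/s43.png

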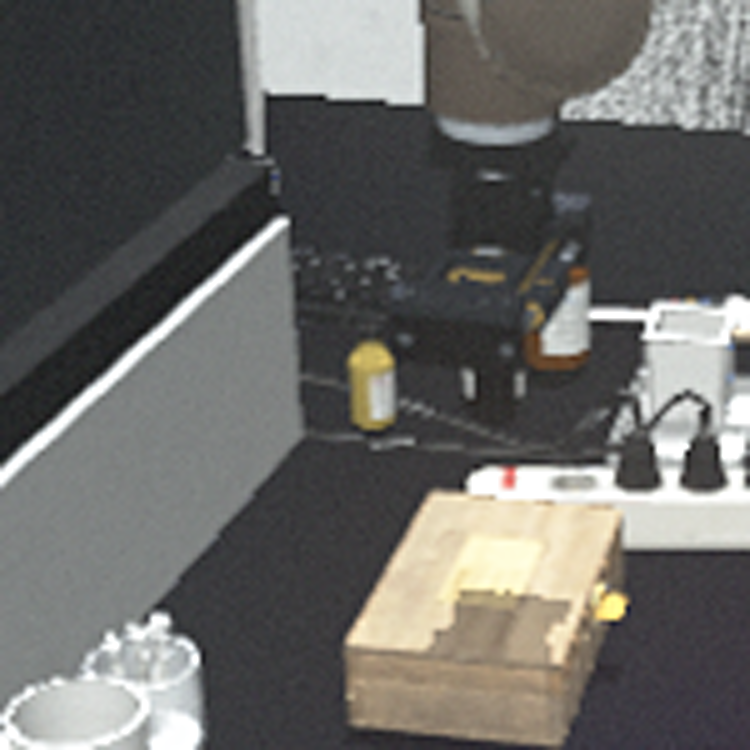

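Emit:
apply_moves(plan=[[[0,-0.3,-0.3,0.6,0,0,0],[0,-0.5,-0.6,0.8,0,0,0],[0,-0.5,-0.6,0.8,0,0,0],[0,-0.5,-0.6,0.8,0,0,0],[0,-0.5,-0.6,0.6,0,0,0],[0,-0.3,-0.3,0.2,0,0,0],[0,0,0,0,0,0,0],[0,0,0,0,0,0,0]]])

```text
time_s: 64.35
tcp_pos: [0.4644, 0.0071, 0.2929]
ee_rot: [[-0.999, -0.051, 0.015], [-0.051, 0.999, 0.011], [-0.015, 0.01, -1.0]]
wrist_force: [-0.3, 0.4, -0.5]
gripper_width: 0.002
```

```bash
python3 - <<'E'
from h import *
s=sense();print(s["tcp_pos"],s["time_s"])
c=capture("top");save(c,"t44",(200,90,460,240),3);W=cloud(c);c0=np.load("/tmp/top0.npy",allow_pickle=True).item();W0=cloud(c0)
def lid(W):
    x,y,z=[W[...,i] for i in range(3)]
    m=(x>.49)&(x<.6)&(y>-.05)&(y<.12)&(z>.03)&(z<.12)
    P=W[m];A=np.c_[P[:,:2]-[.549,.038],np.ones(len(P))];return len(P),np.linalg.lstsq(A,P[:,2],rcond=None)[0].round(4)
print("top",lid(W0),lid(W))
d=capture("scene");save(d,"s44",(190,100,390,290),4);print("scene",lid(cloud(d)))
V=c["pixels"].min(-1);x,y,z=[W[...,i] for i in range(3)]
m=(x>.46)&(x<.56)&(y>-.40)&(y<-.30)&(z>.065)&(z<.1)
P=W[m];A=np.c_[P[:,:2]-[.51,-.35],np.ones(len(P))];print("rim",len(P),np.linalg.lstsq(A,P[:,2],rcond=None)[0].round(3),cv2.minAreaRect((P[:,:2]*1000).astype(np.float32)))
save(c,"t45",(375,160,435,210),13)
E
```

```text
[0.46441679 0.0071176  0.29291672] 64.35
top (1441, array([0.0041, 0.0029, 0.0606])) (202, array([0.0044, 0.0177, 0.0603]))
scene (862, array([0.0012, 0.0026, 0.0584]))
rim 123 [-0.029 -0.008  0.078] ((512.3670654296875, -346.0098571777344), (65.76200103759766, 64.55032348632812), 5.747427463531494)
```

View pics/s44.png

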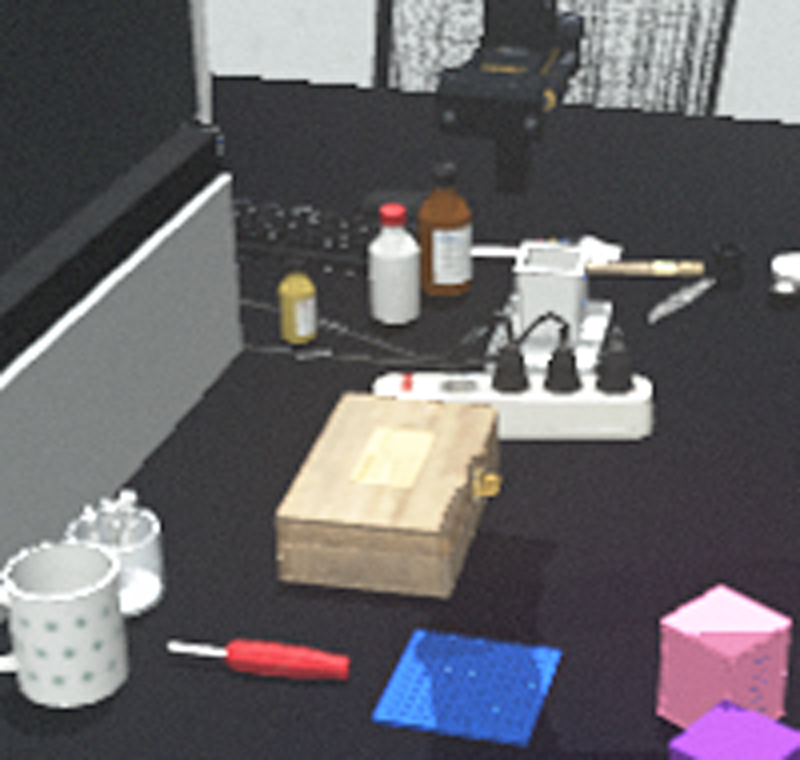

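View pics/t45.png

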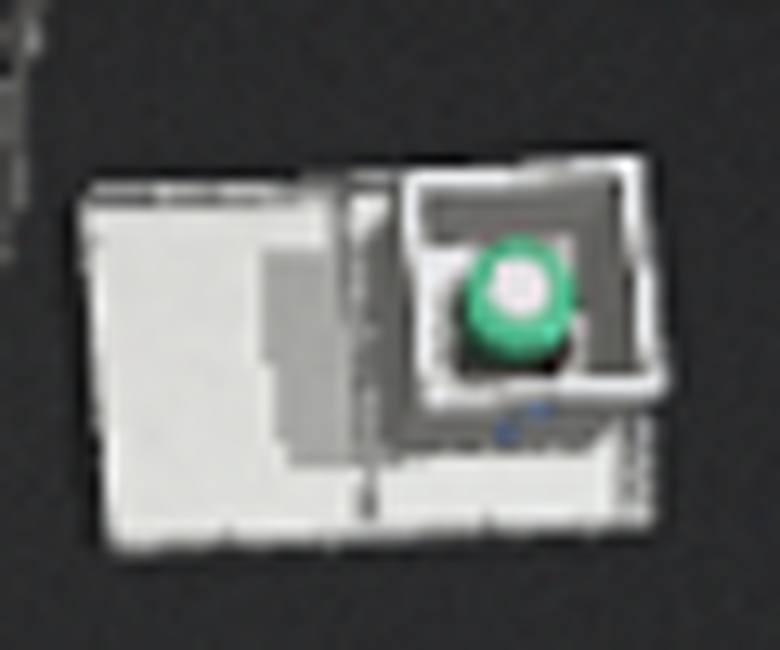

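View pics/t44.png

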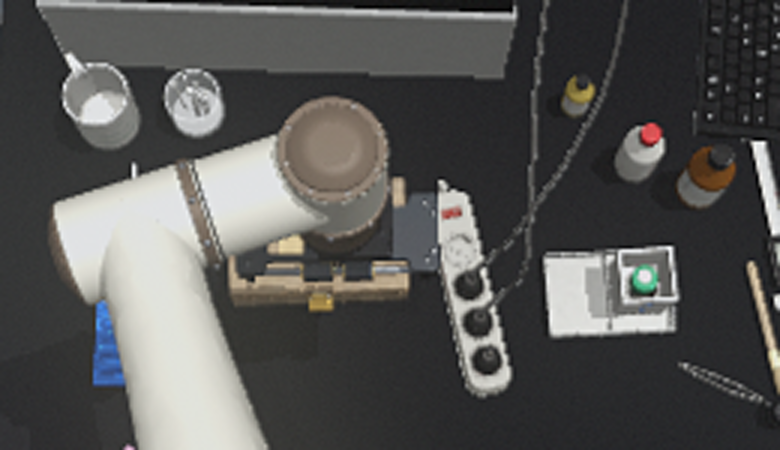

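```bash
python3 - <<'E'
from h import *
c=capture("top")
f=lambda p,z: ray(c,[(375+p[0]/13,160+p[1]/13)],z)[0].round(4)
print("base near corners",f((393,447),.003),f((605,440),.003))
d=capture("scene");W=cloud(d)
for r in recognise("screwdriver",d)[:1]: print(toW(d,r["at"]).round(3))
print(finish_job())
E
```

```text
base near corners [ 0.48   -0.3257  0.003 ] [ 0.4839 -0.3849  0.003 ]
[0.566 0.271 0.01 ]
the job is handed in; nothing more can be done
None
```

I did the whole job and handed it in at about 64 s. My last checks agreed with the goal, apart from the small differences listed below.

- **Lid opening:** I levered the lid up with the screwdriver blade under the brass tongue. A picture showed it held at about 0.45 rad with the fingers off the case, and I then pushed it to its stop with the blade. The contact force itself can't be read, so the "raised by the screwdriver" check rests on that picture.
- **Screwdriver:** It lies flat on the bench at about (0.57, 0.26), clear of the case and tray.
- **Beaker:** I laid it on its side on the mat, regrasped it and stood it mouth up in the right-hand tray compartment. The rim is about 0.078 m high and the measured slope is up to about 0.03 rad. The near base corners lie between the divider and the rim, with one corner reading within a few millimetres of the rim.
- **Specimens:** Only two were in the case, one black and one green. I put both in the beaker, and the last top picture shows the green one on top of the black one.
- **Lid closing:** It stuck at about 1.4 rad after the first push, and a second push closed it. Its top now reads about 0.058–0.060 m and is level, so it is shut.
- **Bottles:** Both stand where they started.

The side camera put things about 8 mm further in y than the robot and the top camera did. I relied on the top camera.

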